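# Fetch a flute blank from the hook-drawn tray

## Robot

A 7-joint arm with a two-finger parallel gripper is mounted at the origin on the work surface. World frame = base frame: x ahead of the robot, y to its left, z up, the work surface at z = 0. Lengths are in mm, angles in degrees, forces in N, time in s.
With the tool pointing down it reaches from about 425 to 1025 mm from the base axis. Payload 3.6 kg.
Tool frame: the origin (TCP) lies at the very end of the fingers, on their centre line; the grasp point (between the pads) lies 19 mm behind it; z points along the fingers, y is the direction in which the jaws open and shut (so a half turn about z gives the same grasp; the last joint's range is limited). The gripper opens to 85 mm and grips with 20 to 120 N. Pads are 22 mm wide; open, the fingers measure 114 mm over their backs; the gripper's body (76 mm by 85 mm) begins 54 mm behind the grasp point. The pads swing forward as they close: fully open they stand 13 mm farther back than shut.
Start: joints at [-72.737, 33.873, 2.773, 92.16, -1.908, 54.013, -1.931], TCP at [278.849, 669.233, 193.902] pointing down, gripper open.
Joint ranges: [-153.93, 153.93], [-27.13, 128.08], [-72.61, 78.16], [10.71, 143.7], [-87.88, 267.88], [4.46, 118.87], [-176.78, 176.78]. Speed limits (degrees/s): [147.25, 147.25, 180, 180, 180, 180, 180].

## Interface

Orientations are given as a 3x3 rotation matrix whose columns are the frame's x, y, z axes.
In Python, from rig import observe, capture, get_calibration, job_done, recognise, silhouettes, tip_of gives the robot as it stands.
- The arm moves only by the tool carry_out, never from a script. Its argument "commands" is a list of rows, each an object of numbers: "claw": the closure, from 0 (fully open) to 1 (shut); "x", "y", "z": the shift along the tool's x, y, z in m; "yaw": the turn about the tool's z in units of 5 degrees (1.0 is 5 degrees). A call has exactly 10 rows; each row shifts and turns the pose as measured when the row begins, along the tool's axes as they then stand; what a row does not reach is not made up. A row lasts 1/12 s, in which the tool goes at most 41.7 mm and 7.16 degrees, less where a joint would pass 70% of its speed; a pose out of reach is approached as far as the arm can. A call is refused whole if a number of a shift passes 0.0417 or a number of a turn 1, either way. A call with a gripper value outside its range is refused whole. The fingers move at their own pace and stop on an object; "force" is the grip in N (left out, the last holds). Time passes only in rows, so rows that do not move let the fingers close, or fill a call up. It gives the time, the measured TCP pose, the force and the opening at its end, in the units of the state.
- observe(): the state, without advancing time (a new reading comes with each control period).
- capture(name): name is "side" or "top" or "wrist"; returns the picture (420x560x3 uint8, red, green, blue); there is no depth.
- get_calibration(name): a dict with "mtx" (3x3 intrinsics, pixels), "xyz" and "orientation" of the camera in the world. Camera axes: x right, y down, z forward; pixel columns grow to the right and rows downward; lengths in mm; the calibration is good to about 2 mm. The wrist camera is an equidistant fisheye: a pixel r from the principal point sees the ray r / f radians off the axis. A picture is of the moment at which its call begins: read the wrist's pose just before it. get_calibration takes no time and is no camera call; for the wrist camera it gives the pose at the moment of the call.
- job_done(): hands the job in, once; it reports no verdict.
Trained networks look in the newest picture that a camera, given by its name, has taken for a name from the list of things; names that differ only in an ending like _2 or _b are one class to them, and where a whole thing is asked for, a point or a joint stands for the part that bears it (a point fixed in the world has none). Each returns a list of dicts, best first, with "score" (0 to 1); they miss things now and then, are a little off and sometimes report something else, mostly with a low value. They report only what shows in the picture. A call takes as long as a camera call. They do not tell look-alikes from the thing itself.
- recognise(target, camera): "centre" ([column, row] in pixels, amid what is visible of it).
- silhouettes(target, camera): "region" (420x560 bool, what is visible of it) and "centre" ([column, row] in pixels, amid what is visible of it).
- tip_of(target, camera): "centre" ([column, row] in pixels: a listed point, or the origin of a listed thing).
The state is a dict: "clock": time; "joints": joint angles; "joint_vel": joint speeds; "joint_efforts": joint torques, N m; "tcp_pos": TCP position; "tcp_rot": TCP orientation; "ft_force": force on the tool from outside, world axes, zero at the start; "wrist_torque": the same for the moment, N m; "opening": finger opening in mm.
Only numpy, scipy, OpenCV 4.12 (cv2) and the standard library are available. Lean on these libraries where they do the work, as an engineer would, in place of code of your own. Each camera call takes 0.05 s, during which the arm holds its last target.

## Task

Get the bamboo flute blank out for work: take the pull hook from its leaning rack, put its bent tip into the finger hole of the cabinet's bottom tray and draw the tray well out with it, keeping the gripper itself off the tray while drawing. Put the hook back in its rack as it was, then lift the flute out and lay it gently along the cork notches of the wooden cradle. Leave the tray out and the other loose things on the bench where they are.

Things in the scene. Friction and masses are not known exactly. Their poses are not given: they have to be found in the camera images.
- tray (a joint): How far the oak tray is drawn out of the cabinet, m: 0 shut (start), 0.17 stop. Slides level along -x of tray_hole; about 2 N friction plus 6 N per m/s; stays where left. Tray 240 mm wide, 130 mm deep, floor 18 mm and rim 48 mm above the bench. The flute lies in it across the slide, 92 mm behind the hole; with the tray 150 mm out its axis is 85 mm in front of the cabinet's face.
- tray_hole (a point): Centre of the finger hole, on top (48 mm above the bench) of the brass lip on the tray's front; moves with the tray. Vertical round hole 33 mm wide; lip 6 mm thick, 80 mm wide, 42 mm free beneath; its front edge is 25 mm from the centre (-x). z up, x into the cabinet. Shut, the cabinet's tall face stands only 27 mm beyond (+x): no room for an upright gripper, lean it away (to -x).
- cabinet: White cabinet, fixed, 200 mm deep (x), 280 mm wide (y), 300 mm high, upright front face on its -x side; origin under its centre. The tray is at its bottom; the wooden panels above it are fixed.
- hook_grip (a point): Pull hook, where to grip: middle of the bare upper part of its red 24 x 24 mm square handle, 120 mm long. z points up the handle, whose upper end is 28 mm above this point, lower end 92 mm below. An 8 mm steel shank runs 70 mm on along -z, then bends 50 degrees towards -x for 28 mm to the tip. x and y are square to the handle's flats. About 140 g. Racked, it leans 35 degrees.
- hook_tip (a point): Centre of the hook's rounded tip (radius 4 mm), at (-21, 0, -180) mm from hook_grip in the hook's axes. With the handle leaning 35 degrees away from the cabinet (hook x up and towards the cabinet) the last 28 mm point down, 15 degrees off vertical, tip set back away from the cabinet: it catches under the hole's front edge.
- rack_grip (a point): Where hook_grip lies when the hook is home in the fixed grey rack (185 mm up). Axes of the rack: z up; the handle leans 35 degrees, upper end towards -x, hook's x then up and towards +x. Its lower 55 mm lie in a sloping trough, open on the hook's +x side, 32 mm between cheeks 16 mm high; its lower end stands on a stop with a 16 mm slot, open on that side too, for the shank.
- rack_tip (a point): Where hook_tip lies when the hook is home (26 mm up); axes as rack_grip. The hook is lifted out, and laid back in, square to the trough along the hook's x (25 mm clears it). Let go up to 10 mm above the stop it slides down to it.
- flute_center (a point): Centre of the flute blank: straight bamboo cylinder 200 mm long (x), 30 mm thick, about 120 g. At the start it lies level in the tray on two cork V supports 75 mm either side of its middle, axis 42 mm above the bench, 24 mm above the tray's floor. Grip it near its middle, where its sides are free.
- cradle_seat (a point): Where the flute's centre is when home in the fixed pale wood cradle, 75 mm above the bench. x: along the flute (either way round), z up. Cradle 170 x 140 mm; two end walls 14 mm thick, 70 mm either side of the middle, each with a 90 degree cork V notch 50 mm wide, rims 79 mm up, bumps beside it to 88 mm. Side walls 40 mm high, 58 mm either side of the middle line.
- file_orange: Flat file with an orange handle, 245 mm long along its x, 22 mm high, origin on the bench where handle and blade meet. Bystander.
- file_green: Flat file with a green handle, 225 mm long along its x, 22 mm high, origin on the bench where handle and blade meet. Bystander.
- tape_yellow: Roll of yellow tape lying flat, 68 mm wide, 22 mm high, origin under its centre. Bystander.
- tape_blue: Roll of blue tape lying flat, 60 mm wide, 18 mm high, origin under its centre. Bystander.
- sanding_block: Cork sanding block 100 x 60 x 35 mm, origin under its centre. Bystander.
- glue_cup: White plastic cup 64 mm wide, 60 mm high, origin under its centre. Bystander.
Mind the look-alikes: they are no part of the job. What is shaped like the part that bears hook_grip but black is not meant. What is shaped like the part that bears rack_grip but green is not meant.

How it is judged:
By the outcome, as a careful person would: the job done as asked, in the order asked, and still so for the second after the job is handed in, with the robot touching nothing.
It also fails if it takes over 62 s, if anything falls off the work surface, if the arm or the gripper's body presses on something with over 40 N, if the wrist force passes 120 N, or if a joint passes its speed limit or range.

## Working session

There is one attempt and no reset: what is moved stays moved. The work goes in short steps, Python scripts to look and compute and a tool call to move; the robot and the scene stay as the last step left them, time stands still between calls to the robot, and variables do not carry over. Pictures are saved under pics/ and viewed, and the job is handed in when it is done.

Besides the shell and the picture viewer there is one more tool, called after "Request:" by a JSON object that holds its "op" and its "data". carry_out: Moves the arm, as the interface text tells. Its arguments: {"type":"object","properties":{"commands":{"type":"array"},"force":{"type":"number"}},"required":["commands"]}

```bash
ls -la; mkdir -p pics
cat > h.py <<'E'
import numpy as np, cv2
from rig import *
def save(img,name,scale=1): cv2.imwrite('pics/'+name,cv2.cvtColor(img,cv2.COLOR_RGB2BGR))
E
python3 - <<'E'
from h import *
for n in ['side','top','wrist']:
    c=get_calibration(n); save(capture(n),n+'0.png'); print(n,c)
print(observe())
E
```

```text
total 12
drwxr-xr-x  3 agent agent 4096 Dec  7 13:58 .
drwxr-xr-x 23 root  root  4096 Dec  7 13:58 ..
drwxr-xr-x  2 agent agent 4096 Dec  7 13:58 pics
side {'mtx': array([[456.25148554,   0.        , 287.33968581],
       [  0.        , 456.25148554, 210.45982793],
       [  0.        ,   0.        ,   1.        ]]), 'xyz': array([ 621.87056732, -661.73674564,  962.54283938]), 'orientation': array([[ 0.99859341,  0.03532193, -0.03954186],
       [ 0.05229566, -0.7790706 ,  0.62475128],
       [-0.00873848, -0.62594038, -0.77982195]])}
top {'mtx': array([[478.21531694,   0.        , 274.5248583 ],
       [  0.        , 478.21531694, 201.42599779],
       [  0.        ,   0.        ,   1.        ]]), 'xyz': array([ 397.05018892,   -4.73061943, 1611.62958164]), 'orientation': array([[ 0.01679414, -0.99247366,  0.12130124],
       [-0.99984608, -0.01728584, -0.00300232],
       [ 0.00507652, -0.12123215, -0.9926112 ]])}
wrist {'mtx': array([[325.1922621 ,   0.        , 275.59463973],
       [  0.        , 325.1922621 , 207.05164304],
       [  0.        ,   0.        ,   1.        ]]), '
[... 338 characters left out ...]
77,  -1.93014449]), 'joint_vel': array([ 0.00102717, -0.11784178, -0.01891988, -0.18614709,  0.03110381,
       -0.10619176, -0.02558887]), 'joint_efforts': array([ 3.07649723e-03, -5.49248171e+01,  1.54965598e+00, -1.98453265e+01,
        9.56532487e-03,  5.70172546e-03,  3.60357589e-06]), 'tcp_pos': array([278.58123049, 668.56051568, 192.96736844]), 'tcp_rot': array([[-9.23102929e-01,  3.84552501e-01, -5.96801656e-04],
       [ 3.84552950e-01,  9.23101361e-01, -1.70452570e-03],
       [-1.04571201e-04, -1.80295450e-03, -9.99998369e-01]]), 'ft_force': array([-0.32347918, -0.19241856,  0.92835322]), 'wrist_torque': array([-0.0056478 ,  0.01934534,  0.05679188]), 'opening': 85.72886334650927}
```

View pics/side0.png

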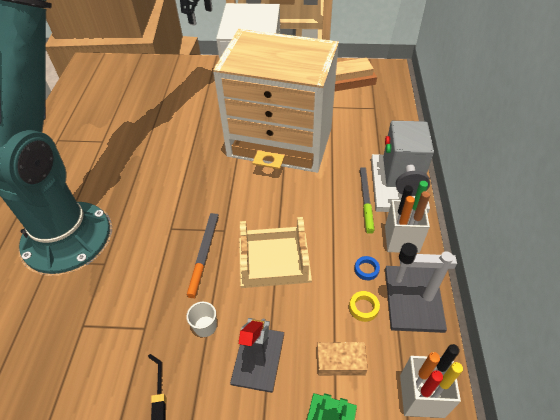

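View pics/top0.png

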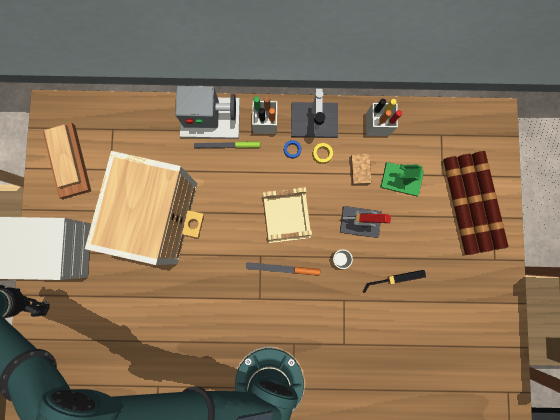

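View pics/wrist0.png

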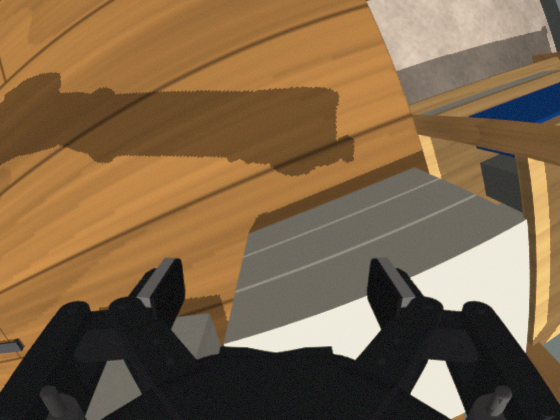

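```bash
cat >> h.py <<'E'
def ray(cal,px):
    K=cal['mtx']; R=np.array(cal['orientation'])
    d=np.array([(px[0]-K[0,2])/K[0,0],(px[1]-K[1,2])/K[1,1],1.]); d=R@d
    return np.array(cal['xyz']),d/np.linalg.norm(d)
def rayw(cal,px):
    K=cal['mtx']; R=np.array(cal['orientation'])
    u=np.array([px[0]-K[0,2],px[1]-K[1,2]]); r=np.hypot(*u); th=r/K[0,0]
    d=R@np.array([np.sin(th)*u[0]/r,np.sin(th)*u[1]/r,np.cos(th)]); return np.array(cal['xyz']),d
def onz(o,d,z): return o+d*(z-o[2])/d[2]
def tri(rays):
    A=np.zeros((3,3));b=np.zeros(3)
    for o,d in rays:
        P=np.eye(3)-np.outer(d,d);A+=P;b+=P@o
    x=np.linalg.solve(A,b)
    return x,[np.linalg.norm((np.eye(3)-np.outer(d,d))@(x-o)) for o,d in rays]
def proj(cal,p):
    R=np.array(cal['orientation']);c=R.T@(np.array(p)-cal['xyz']);K=cal['mtx']
    return np.array([K[0,0]*c[0]/c[2]+K[0,2],K[1,1]*c[1]/c[2]+K[1,2]])
E
python3 - <<'E'
from h import *
np.set_printoptions(precision=1,suppress=True)
Z=dict(tray_hole=48,hook_grip=185,hook_tip=26,rack_grip=185,rack_tip=26,cradle_seat=75,flute_center=42,cabinet=0)
cs={n:get_calibration(n) for n in('side','top')}
for t in Z:
    for n in cs:
        for r in tip_of(t,n)[:2]:
            print(t,n,round(r['score'],2),np.array(r['centre']),onz(*ray(cs[n],r['centre']),Z[t])[:2])
print(observe()['clock'])
E
```

```text
tray_hole side 0.57 [270.  160.4] [517.2 249.5]
tray_hole top 0.75 [193.6 224.1] [508.8 254.1]
hook_grip side 0.66 [242.6 331. ] [ 516.4 -321. ]
hook_grip top 0.95 [416.1 277.6] [ 352.1 -430.8]
hook_grip top 0.84 [383.6 216.2] [ 532.5 -336.7]
hook_tip side 0.85 [146.7 352.1] [ 297.6 -308.1]
hook_tip side 0.64 [268.1 327.2] [ 549.5 -239.9]
hook_tip top 0.9 [363.9 290. ] [ 304.2 -306.6]
hook_tip top 0.7 [339.8 214. ] [ 552.4 -227.7]
rack_grip side 0.78 [249.3 334. ] [ 529.1 -326.1]
rack_grip top 0.83 [379.8 219.6] [ 522.1 -325.2]
rack_grip top 0.73 [425.9 171.3] [ 671.4 -466.7]
rack_tip side 0.61 [259.3 326.2] [ 530.1 -238.5]
rack_tip side 0.56 [332.9 401.6] [ 689.2 -389.1]
rack_tip top 0.95 [341.4 221. ] [ 529.1 -233. ]
rack_tip top 0.79 [390.  178.4] [ 675.6 -396.7]
cradle_seat side 0.75 [272.9 245.5] [548.5 -57.7]
cradle_seat top 0.68 [286.1 213. ] [547.8 -47.4]
cabinet side 0.94 [281.4 136.3] [539.1 404.1]
cabinet side 0.44 [265.9 328.5] [ 542.8 -231.5]
0.95
```

Run:
```python
import cv2
s=cv2.imread('pics/side0.png');t=cv2.imread('pics/top0.png')
def c(im,x0,y0,x1,y1,k,n):
    cv2.imwrite('pics/'+n,cv2.resize(im[y0:y1,x0:x1],None,fx=k,fy=k,interpolation=cv2.INTER_CUBIC))
c(s,220,305,300,395,6,'cs_rack.png')
c(t,325,190,425,250,7,'ct_rack.png')
c(t,80,145,215,275,4,'ct_cab.png')
c(s,215,30,345,185,3.5,'cs_cab.png')
```

```text
(no output)
```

View pics/cs_rack.png

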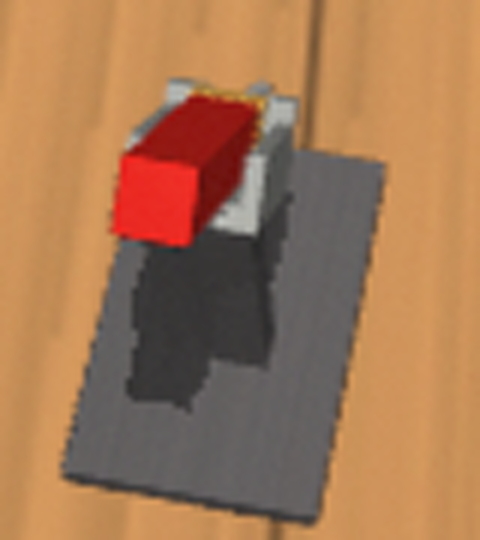

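View pics/ct_rack.png

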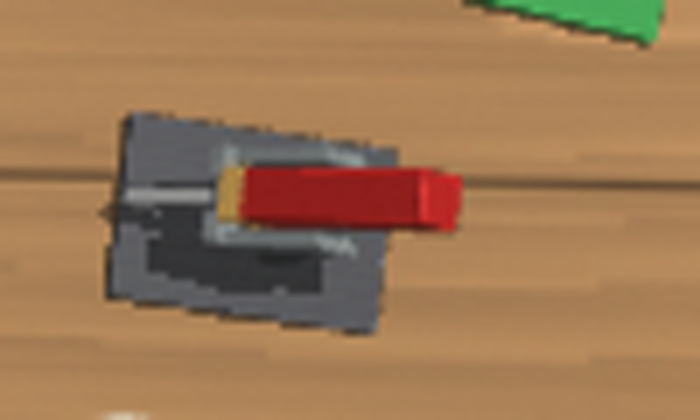

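View pics/ct_cab.png

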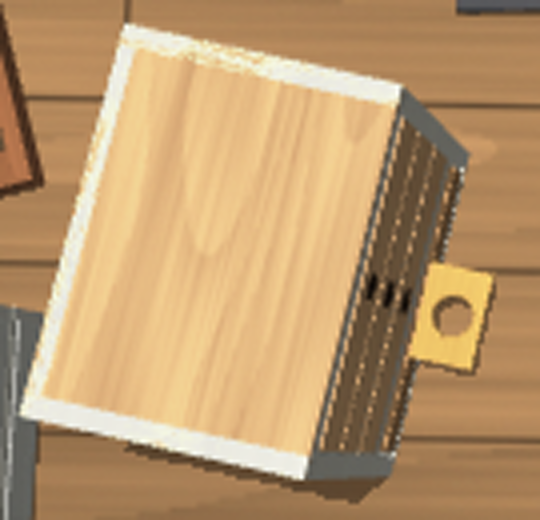

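View pics/cs_cab.png

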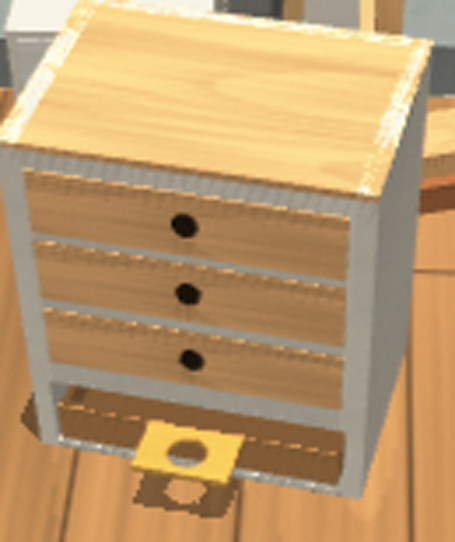

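```bash
cat >> h.py <<'E'
from scipy.optimize import least_squares
np.set_printoptions(precision=2,suppress=True)
def Rz(a): c,s=np.cos(a),np.sin(a); return np.array([[c,-s,0],[s,c,0],[0,0,1]])
def Ry(a): c,s=np.cos(a),np.sin(a); return np.array([[c,0,s],[0,1,0],[-s,0,c]])
TILT=Ry(-np.radians(35))
E
cat > fit.py <<'E'
from h import *
cs={n:get_calibration(n) for n in('side','top')}
def fit(obs,p0,fz=None,T=np.eye(3),off=True):
    # obs: (cam, local pt, px); p=(x,y,yaw[,z]) ; 
    def res(p):
        R=Rz(p[2])@T; z=p[3] if fz is None else fz
        return np.concatenate([proj(cs[n],np.array([p[0],p[1],z])+R@np.array(l,float))-np.array(px) for n,l,px in obs])
    s=least_squares(res,p0,loss='soft_l1')
    return s.x,res(s.x).reshape(-1,2)
T=lambda x,y:('top',x,y)
def tc(x,y,x0,y0,k): return ((x+.5)/k+x0-.5,(y+.5)/k+y0-.5)
hook=[('top',(12,-12,28),tc(425,170,325,190,7)),('top',(12,12,28),tc(418,228,325,190,7)),('top',(-12,-12,28),tc(462,174,325,190,7)),('top',(-12,12,28),tc(455,232,325,190,7)),
('top',(12,-12,-92),tc(222,167,325,190,7)),('top',(12,12,-92),tc(217,220,325,190,7)),
('side',(12,12,28),tc(135,152,220,305,6)),('side',(12,-12,28),tc(200,165,220,305,6)),('side',(-12,12,28),tc(118,232,220,305,6)),('side',(-12,-12,28),tc(192,245,220,305,6)),
('side',(12,12,-92),tc(195,88,220,305,6)),('side',(12,-12,-92),tc(268,98,220,305,6))]
cab=[('top',(-100,-140,300),tc(403,85,80,145,4)),('top',(-100,140,300),tc(305,480,80,145,4)),('top',(100,-140,300),tc(124,24,80,145,4)),('top',(100,140,300),tc(20,415,80,145,4)),
('side',(-100,-140,300),tc(375,195,215,30,3.5)),('side',(-100,140,300),tc(2,145,215,30,3.5)),('side',(100,-140,300),tc(432,40,215,30,3.5)),
('top',(-127,0,48),tc(453,316,80,145,4)),('side',(-127,0,48),tc(188,452,215,30,3.5))]
if __name__=='__main__':
    for sub in (hook,[o for o in hook if o[0]=='top'],[o for o in hook if o[0]=='side']):
        for fz in (None,185):
            p,r=fit(sub,[530,-330,1.5,185],fz,TILT); print('hook',p[:3],np.degrees(p[2]),p[3],abs(r).max(),r.std())
    for sub in (cab,[o for o in cab if o[0]=='top'],[o for o in cab if o[0]=='side']):
        for fz in (None,0):
            p,r=fit(sub,[540,400,1.4,0],fz); R=Rz(p[2]);print('cab',p,np.degrees(p[2]),r.std(),'hole',p[:2]+(R@[-127,0,0])[:2])
    print(r)
E
python3 fit.py
```

```text
hook [ 528.   -326.92    1.46] 83.48090845910949 183.3006540226862 2.1277184606950357 0.5867004446257225
hook [ 528.09 -327.3     1.46] 83.49580801475497 185.0 2.1910251902812377 0.6100212168442446
hook [ 527.77 -330.35    1.45] 83.01492611926066 169.98901207218074 0.5638435376639848 0.24904442146129255
hook [ 526.4  -327.04    1.45] 82.96180930409722 185.0 0.5206125104824935 0.2721287774171944
hook [ 523.39 -306.94    1.45] 83.22746936742428 137.7823358218058 1.1397601160055615 0.45827669798455145
hook [ 528.94 -327.43    1.46] 83.81601151209244 185.0 1.7020788127160813 0.7145938338668315
cab [536.11 382.11   1.37  -3.02] 78.67546692654157 0.7413658053620756 hole [511.17 257.58]
cab [535.94 380.63   1.37   0.  ] 78.59802064251096 0.8451096334553556 hole [510.83 256.13]
cab [536.03 381.72   1.37  -2.69] 78.52716318093645 0.14174844334327458 hole [510.77 257.26]
cab [535.77 380.98   1.37   0.  ] 78.53184815242099 0.16634757740523798 hole [510.52 256.52]
cab [535.7  396.44   1.38 -13.44] 79.01479678383429 0.7947360980590685 hole [511.5  271.77]
cab [536.13 378.72   1.38   0.  ] 79.10142471995607 1.1999671774092129 hole [512.12 254.01]
[[ 1.83  0.25]
 [-2.61 -1.16]
 [ 0.04 -0.19]
 [-0.02  0.43]]
```

```bash
cat > plan.py <<'E'
import sys,json
from h import *
# usage: plan.py claw  "x y z head" ...  (heading of tool y, deg), splits to calls of 10 rows
def plan(wps,claw,step=0.041,start=None,gain=1.0):
    o=observe(); p=o['tcp_pos'].copy(); R=o['tcp_rot']; h=np.degrees(np.arctan2(R[1,1],R[0,1]))
    rows=[]
    for w in wps:
        st=w[4]/1000 if len(w)>4 else step
        d=np.array(w[:3])-p; dh=(w[3]-h+180)%360-180
        n=max(1,int(np.ceil(max(np.linalg.norm(d)/1000/st,abs(dh)/4.9))))
        for i in range(n):
            a=np.radians(h); y=np.array([np.cos(a),np.sin(a),0]); x=np.array([-y[1],y[0],0])
            tgt=d/n
            rows.append(dict(claw=claw,x=round(tgt@x/1000,4),y=round(tgt@y/1000,4),z=round(-tgt[2]/1000,4),yaw=round(-dh/n/5,3)))
            r=rows[-1]; p=p+1000*(r['x']*x+r['y']*y)+np.array([0,0,-1000*r['z']]); h=h-5*r['yaw']
    return rows,p,h
if __name__=='__main__':
    o=observe();R=o['tcp_rot'];print('now',o['clock'],o['tcp_pos'],'head',np.degrees(np.arctan2(R[1,1],R[0,1])),o['opening'],o['ft_force'],'j',o['joints'])
    if len(sys.argv)>2:
        claw=float(sys.argv[1]); wps=[list(map(float,a.split())) for a in sys.argv[2:]]
        rows,p,h=plan(wps,claw)
        last=None
        for i,r in enumerate(rows): print(i,json.dumps({k:v for k,v in r.items()}))
        print(len(rows),'end',p,h)
E
python3 plan.py 0 "278 668 318 67.4" "340 480 400 60" "470 100 400 20" "527 -327 400 -6.8"
```

```text
now 0.95 [278.89 669.22 193.92] head 67.3779962265767 85.41052235382867 [0.24 0.24 0.13] j [-72.74  33.87   2.77  92.16  -1.91  54.02  -1.93]
0 {"claw": 0.0, "x": 0.0001, "y": -0.0004, "z": -0.031, "yaw": -0.001}
1 {"claw": 0.0, "x": 0.0001, "y": -0.0004, "z": -0.031, "yaw": -0.001}
2 {"claw": 0.0, "x": 0.0001, "y": -0.0004, "z": -0.031, "yaw": -0.001}
3 {"claw": 0.0, "x": 0.0001, "y": -0.0004, "z": -0.031, "yaw": -0.001}
4 {"claw": 0.0, "x": -0.0216, "y": -0.0249, "z": -0.0137, "yaw": 0.247}
5 {"claw": 0.0, "x": -0.0221, "y": -0.0245, "z": -0.0137, "yaw": 0.247}
6 {"claw": 0.0, "x": -0.0226, "y": -0.024, "z": -0.0137, "yaw": 0.247}
7 {"claw": 0.0, "x": -0.0232, "y": -0.0235, "z": -0.0137, "yaw": 0.247}
8 {"claw": 0.0, "x": -0.0237, "y": -0.023, "z": -0.0137, "yaw": 0.247}
9 {"claw": 0.0, "x": -0.0241, "y": -0.0225, "z": -0.0137, "yaw": 0.247}
10 {"claw": 0.0, "x": -0.0303, "y": -0.0264, "z": 0.0, "yaw": 0.8}
11 {"claw": 0.0, "x": -0.032, "y": -0.0242, "z": 0.0, "yaw": 0.8}
12 {"claw": 0.0, "x": -0.0336, "y": -0.0219, "z": 0.0, "yaw": 0.8}
13 {"claw": 0.0, "x": -0.0351, "y": -0.0195,
[... 525 characters left out ...]
: -0.0068, "z": 0.0, "yaw": 0.487}
22 {"claw": 0.0, "x": -0.0388, "y": -0.0051, "z": 0.0, "yaw": 0.487}
23 {"claw": 0.0, "x": -0.039, "y": -0.0035, "z": 0.0, "yaw": 0.487}
24 {"claw": 0.0, "x": -0.0391, "y": -0.0018, "z": 0.0, "yaw": 0.487}
25 {"claw": 0.0, "x": -0.0392, "y": -0.0002, "z": 0.0, "yaw": 0.487}
26 {"claw": 0.0, "x": -0.0391, "y": 0.0015, "z": 0.0, "yaw": 0.487}
27 {"claw": 0.0, "x": -0.039, "y": 0.0032, "z": 0.0, "yaw": 0.487}
28 {"claw": 0.0, "x": -0.0389, "y": 0.0048, "z": 0.0, "yaw": 0.487}
29 {"claw": 0.0, "x": -0.0386, "y": 0.0065, "z": 0.0, "yaw": 0.487}
30 {"claw": 0.0, "x": -0.0383, "y": 0.0081, "z": 0.0, "yaw": 0.487}
31 end [ 526.99 -326.89  400.12] -6.797003773423318
```

Request:
{"op": "carry_out", "data": {"commands": [{"claw":0,"x":0,"y":0,"z":-0.035,"yaw":0},{"claw":0,"x":0,"y":0,"z":-0.035,"yaw":0},{"claw":0,"x":0,"y":0,"z":-0.035,"yaw":0},{"claw":0,"x":0,"y":0,"z":-0.03,"yaw":0},{"claw":0,"x":-0.022,"y":-0.025,"z":-0.015,"yaw":0.25},{"claw":0,"x":-0.022,"y":-0.025,"z":-0.015,"yaw":0.25},{"claw":0,"x":-0.023,"y":-0.024,"z":-0.015,"yaw":0.25},{"claw":0,"x":-0.023,"y":-0.024,"z":-0.015,"yaw":0.25},{"claw":0,"x":-0.024,"y":-0.023,"z":-0.015,"yaw":0.25},{"claw":0,"x":-0.024,"y":-0.023,"z":-0.014,"yaw":0.25}]}}

```text
clock: 1.78
tcp_pos: [335.5, 479.7, 422.0]
tcp_rot: [[-0.87, 0.493, -0.007], [0.493, 0.87, -0.005], [0.004, -0.008, -1.0]]
ft_force: [0.7, -0.1, -0.5]
opening: 85.3
```

```bash
python3 plan.py 0 "470 100 400 20" "527 -327 400 -6.8"|grep -v '^ '|cut -c1-110
```

```text
now 1.7833 [335.51 479.66 421.98] head 60.481341832775996 85.32971573212548 [ 0.71 -0.09 -0.47] j [-64.96  13.
0 {"claw": 0.0, "x": -0.0304, "y": -0.0264, "z": 0.0022, "yaw": 0.81}
1 {"claw": 0.0, "x": -0.0322, "y": -0.0242, "z": 0.0022, "yaw": 0.81}
2 {"claw": 0.0, "x": -0.0338, "y": -0.0219, "z": 0.0022, "yaw": 0.81}
3 {"claw": 0.0, "x": -0.0353, "y": -0.0194, "z": 0.0022, "yaw": 0.81}
4 {"claw": 0.0, "x": -0.0366, "y": -0.0169, "z": 0.0022, "yaw": 0.81}
5 {"claw": 0.0, "x": -0.0377, "y": -0.0143, "z": 0.0022, "yaw": 0.81}
6 {"claw": 0.0, "x": -0.0386, "y": -0.0116, "z": 0.0022, "yaw": 0.81}
7 {"claw": 0.0, "x": -0.0393, "y": -0.0088, "z": 0.0022, "yaw": 0.81}
8 {"claw": 0.0, "x": -0.0398, "y": -0.006, "z": 0.0022, "yaw": 0.81}
9 {"claw": 0.0, "x": -0.0402, "y": -0.0032, "z": 0.0022, "yaw": 0.81}
10 {"claw": 0.0, "x": -0.0382, "y": -0.0084, "z": -0.0, "yaw": 0.487}
11 {"claw": 0.0, "x": -0.0386, "y": -0.0068, "z": -0.0, "yaw": 0.487}
12 {"claw": 0.0, "x": -0.0388, "y": -0.0051, "z": -0.0, "yaw": 0.487}
13 {"claw": 0.0, "x": -0.039, "y": -0.0035, "z": -0.0, "yaw": 0.487}
14 {"claw": 0.0, "x": -0.0391, "y": -0.0018, "z": -0.0, "yaw": 0.487}
15 {"claw": 0.0, "x": -0.0392, "y": -0.0001, "z": -0.0, "yaw": 0.487}
16 {"claw": 0.0, "x": -0.0391, "y": 0.0015, "z": -0.0, "yaw": 0.487}
17 {"claw": 0.0, "x": -0.039, "y": 0.0032, "z": -0.0, "yaw": 0.487}
18 {"claw": 0.0, "x": -0.0388, "y": 0.0048, "z": -0.0, "yaw": 0.487}
19 {"claw": 0.0, "x": -0.0386, "y": 0.0065, "z": -0.0, "yaw": 0.487}
20 {"claw": 0.0, "x": -0.0383, "y": 0.0081, "z": -0.0, "yaw": 0.487}
21 end [ 526.82 -326.96  399.98] -6.803658167223988
```

Request:
{"op": "carry_out", "data": {"commands": [{"claw":0,"x":-0.03,"y":-0.026,"z":0.002,"yaw":0.81},{"claw":0,"x":-0.032,"y":-0.024,"z":0.002,"yaw":0.81},{"claw":0,"x":-0.034,"y":-0.022,"z":0.002,"yaw":0.81},{"claw":0,"x":-0.035,"y":-0.019,"z":0.002,"yaw":0.81},{"claw":0,"x":-0.037,"y":-0.017,"z":0.002,"yaw":0.81},{"claw":0,"x":-0.038,"y":-0.014,"z":0.002,"yaw":0.81},{"claw":0,"x":-0.039,"y":-0.012,"z":0.002,"yaw":0.81},{"claw":0,"x":-0.039,"y":-0.009,"z":0.002,"yaw":0.81},{"claw":0,"x":-0.04,"y":-0.006,"z":0.002,"yaw":0.81},{"claw":0,"x":-0.04,"y":-0.003,"z":0.002,"yaw":0.81}]}}

```text
clock: 2.62
tcp_pos: [467.6, 87.9, 408.0]
tcp_rot: [[-0.314, 0.949, 0.005], [0.949, 0.314, 0.013], [0.011, 0.008, -1.0]]
ft_force: [1.4, 0.4, -0.8]
opening: 85.2
```

Request:
{"op": "carry_out", "data": {"commands": [{"claw":0,"x":-0.038,"y":-0.008,"z":0,"yaw":0.5},{"claw":0,"x":-0.039,"y":-0.007,"z":0,"yaw":0.5},{"claw":0,"x":-0.039,"y":-0.005,"z":0,"yaw":0.5},{"claw":0,"x":-0.039,"y":-0.003,"z":0,"yaw":0.5},{"claw":0,"x":-0.039,"y":-0.002,"z":0,"yaw":0.5},{"claw":0,"x":-0.039,"y":0,"z":0,"yaw":0.5},{"claw":0,"x":-0.039,"y":0.002,"z":0,"yaw":0.5},{"claw":0,"x":-0.039,"y":0.003,"z":0,"yaw":0.5},{"claw":0,"x":-0.039,"y":0.005,"z":0,"yaw":0.5},{"claw":0,"x":-0.039,"y":0.007,"z":0,"yaw":0.5}]}}

```text
clock: 3.45
tcp_pos: [502.4, -321.6, 405.5]
tcp_rot: [[0.137, 0.99, 0.016], [0.99, -0.137, 0.018], [0.02, 0.013, -1.0]]
ft_force: [0.9, 0.8, 0.7]
opening: 85.5
```

```bash
python3 - <<'E'
from h import *
import pickle
c=get_calibration('wrist'); im=capture('wrist'); save(im,'w1.png'); pickle.dump(c,open('w1.pkl','wb'))
save(capture('side'),'s1.png');save(capture('top'),'t1.png')
print(c)
E
python3 plan.py
```

```text
{'mtx': array([[325.19,   0.  , 275.59],
       [  0.  , 325.19, 207.05],
       [  0.  ,   0.  ,   1.  ]]), 'xyz': array([ 508.28, -254.76,  586.56]), 'orientation': array([[ 0.99, -0.13, -0.02],
       [-0.14, -0.96, -0.26],
       [ 0.01,  0.26, -0.97]])}
now 3.6 [ 500.67 -324.26  405.22] head -8.228251262131554 85.2332791513758 [-0.35 -0.14 -0.11] j [ -5.74  18.13  47.34  95.71 -15.13  72.31  36.61]
```

View pics/w1.png

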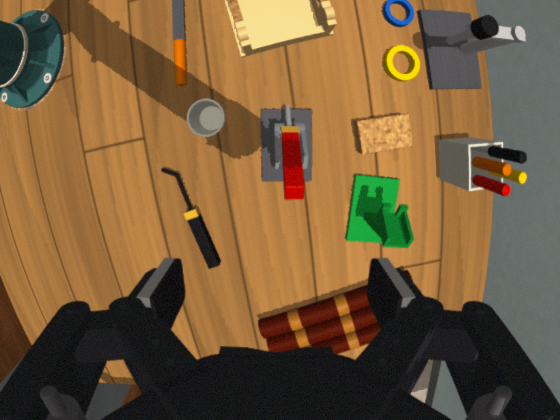

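Run:
```python
import cv2
from h import *
s=cv2.imread('pics/w1.png')
cv2.imwrite('pics/cw1.png',cv2.resize(s[95:210,245:330],None,fx=5,fy=5,interpolation=cv2.INTER_CUBIC))
s=cv2.imread('pics/s1.png')
cv2.imwrite('pics/cs1.png',cv2.resize(s[215:300,225:325],None,fx=6,fy=6,interpolation=cv2.INTER_CUBIC))
s=cv2.imread('pics/t1.png')
cv2.imwrite('pics/ct1.png',cv2.resize(s[180:250,250:330],None,fx=7,fy=7,interpolation=cv2.INTER_CUBIC))
print(observe()['tcp_rot'])
```

```text
[[ 0.14  0.99  0.01]
 [ 0.99 -0.14  0.01]
 [ 0.02  0.01 -1.  ]]
```

View pics/cw1.png

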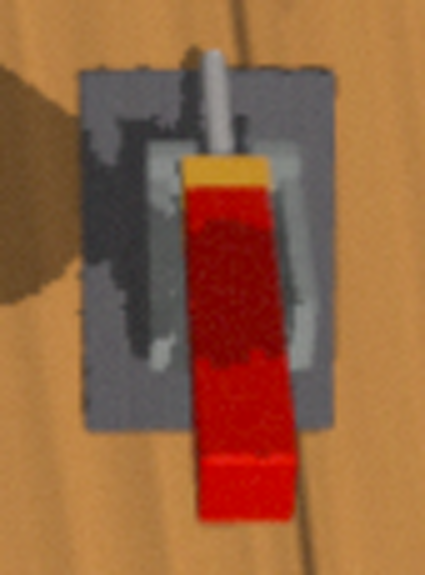

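View pics/cs1.png

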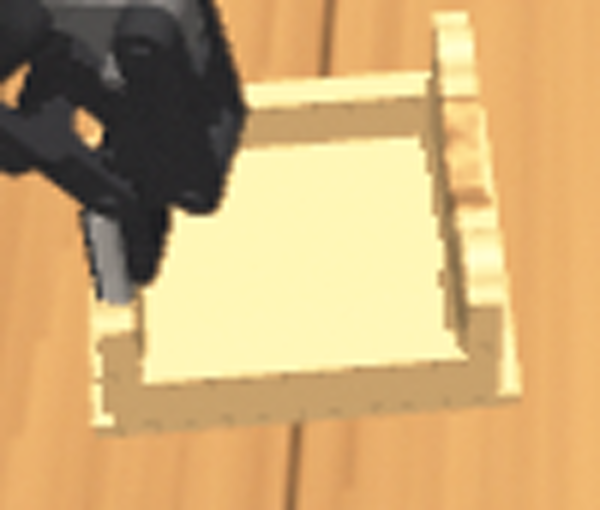

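View pics/ct1.png

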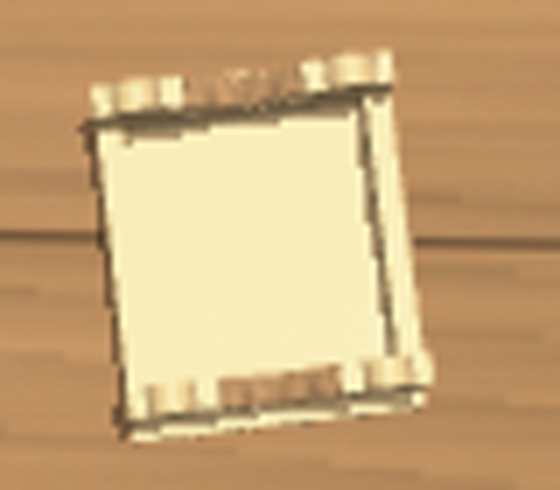

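```bash
cat > fit2.py <<'E'
from fit import *
import pickle
def projw(cal,p):
    R=np.array(cal['orientation']);c=R.T@(np.array(p)-cal['xyz']);K=cal['mtx']
    r=np.hypot(c[0],c[1]);th=np.arctan2(r,c[2]);return np.array([K[0,0]*th*c[0]/r+K[0,2],K[1,1]*th*c[1]/r+K[1,2]])
def fitw(obs,p0,fz,T=np.eye(3)):
    def res(p):
        R=Rz(p[2])@T; z=p[3] if fz is None else fz
        return np.concatenate([(projw if isinstance(n,dict) else proj)(n if isinstance(n,dict) else cs[n],np.array([p[0],p[1],z])+R@np.array(l,float))-np.array(px) for n,l,px in obs])
    s=least_squares(res,p0,loss='soft_l1'); return s.x,res(s.x).reshape(-1,2)
E
python3 - <<'E'
from fit2 import *
w=pickle.load(open('w1.pkl','rb'))
t=lambda x,y:tc(x,y,245,95,5)
ow=[(w,(12,12,-92),t(182,155)),(w,(12,-12,-92),t(270,155)),(w,(12,12,28),t(200,457)),(w,(12,-12,28),t(296,457)),(w,(-12,12,28),t(198,520)),(w,(-12,-12,28),t(294,520))]
for o in (ow,ow+hook):
  for fz in (None,185):
    p,r=fitw(o,[528,-327,1.45,185],fz,TILT);print(p,np.degrees(p[2]),r.std())
    print(r[:6].tolist()) if fz else 0
E
```

```text
[ 525.97 -325.47    1.44  181.88] 82.63015807756608 0.4379715868327651
[ 525.84 -324.98    1.44  185.  ] 82.60756448724067 0.47150343157429475
[[0.39696146317368175, -0.14076671136450614], [-0.4806275961055917, -0.14248865162608126], [-0.3426658214167446, -0.32492574000002605], [0.9600871089735961, -0.4707185296885541], [-0.3650271682772086, 0.6952735427600771], [0.020563854531303605, 0.5139927958108785]]
[ 526.64 -325.89    1.45  180.9 ] 82.80656770950574 0.7410110685506174
[ 526.59 -325.87    1.45  185.  ] 82.81537482246803 0.898986069279751
[[0.8368594229190762, 0.4277689896840684], [-0.04616386156124008, 0.3684609887689305], [0.40824274430269725, 0.36203060853071634], [1.695581080559009, 0.14319432710686897], [0.41011562475017627, 1.343969936447678], [0.7804626459263204, 1.0925369893696484]]
```

```bash
python3 - <<'E'
s=open('plan.py').read()
a=s.index('def plan'); b=s.index("if __name__")
new='''def plan(wps,claw,step=0.041):
    o=observe(); p=o['tcp_pos'].copy(); R=o['tcp_rot'].copy(); hd=lambda R:np.degrees(np.arctan2(R[1,1],R[0,1]))
    rows=[]
    for w in wps:
        st=w[4]/1000 if len(w)>4 else step
        d=np.array(w[:3])-p; dh=(w[3]-hd(R)+180)%360-180
        n=max(1,int(np.ceil(max(np.linalg.norm(d)/1000/st,abs(dh)/4.9))))
        t0=p.copy()
        for i in range(n):
            tgt=R.T@(t0+d*(i+1)/n-p)/1000
            r=dict(claw=claw,x=round(tgt[0],4),y=round(tgt[1],4),z=round(tgt[2],4),yaw=round(-dh/n/5,3)); rows.append(r)
            p=p+1000*R@np.array([r['x'],r['y'],r['z']]); R=R@Rz(np.radians(5*r['yaw']))
    return rows,p,hd(R)
'''
s=s[:a]+new+s[b:]
s=s.replace("'j',o['joints'])","'tz',R[:,2]*57.3)")
s=s.replace("print(i,json.dumps({k:v for k,v in r.items()}))","print(i,r['x'],r['y'],r['z'],r['yaw'])")
open('plan.py','w').write(s)
E
python3 plan.py 0 "526.3 -326 300 -7.2" "526.3 -326 166 -7.2 38"
```

```text
now 3.6 [ 500.67 -324.26  405.22] head -8.228251262131554 85.2332791513758 [-0.35 -0.14 -0.11] tz [  0.8    0.85 -57.29]
0 0.0001 0.0081 0.0352 -0.069
1 -0.0 0.0082 0.0352 -0.069
2 -0.0001 0.0081 0.0351 -0.069
3 -0.0005 -0.0004 0.0335 0.0
4 -0.0006 -0.0004 0.0335 0.0
5 -0.0005 -0.0004 0.0335 0.0
6 -0.0006 -0.0004 0.0335 0.0
7 end [ 526.33 -326.02  166.  ] -7.193321152126716
```

Request:
{"op": "carry_out", "data": {"commands": [{"claw":0,"x":0,"y":0.008,"z":0.035,"yaw":-0.07},{"claw":0,"x":0,"y":0.008,"z":0.035,"yaw":-0.07},{"claw":0,"x":0,"y":0.008,"z":0.035,"yaw":-0.07},{"claw":0,"x":0,"y":0,"z":0.034,"yaw":0},{"claw":0,"x":-0.001,"y":0,"z":0.034,"yaw":0},{"claw":0,"x":-0.001,"y":-0.001,"z":0.034,"yaw":0},{"claw":0,"x":0,"y":0,"z":0.02,"yaw":0},{"claw":0,"x":0,"y":0,"z":0,"yaw":0},{"claw":0,"x":0,"y":0,"z":0,"yaw":0},{"claw":0,"x":0,"y":0,"z":0,"yaw":0}]}}

```text
clock: 4.43
tcp_pos: [538.4, -309.6, 174.0]
tcp_rot: [[0.1, 0.995, 0.027], [0.995, -0.101, 0.026], [0.028, 0.024, -0.999]]
ft_force: [0.1, 0.2, 0.3]
opening: 85.5
```

```bash
python3 plan.py 0 "526.3 -326 166 -7.2"
python3 - <<'E'
from h import *
save(capture('wrist'),'w2.png');save(capture('side'),'s2.png')
E
```

```text
now 4.4333 [ 538.43 -309.56  173.99] head -5.783192116355835 85.49315172418346 [0.08 0.22 0.27] tz [  1.52   1.47 -57.26]
0 -0.0178 -0.0106 0.0072 0.283
1 end [ 526.29 -326.02  166.04] -7.198006030196876
```

View pics/w2.png

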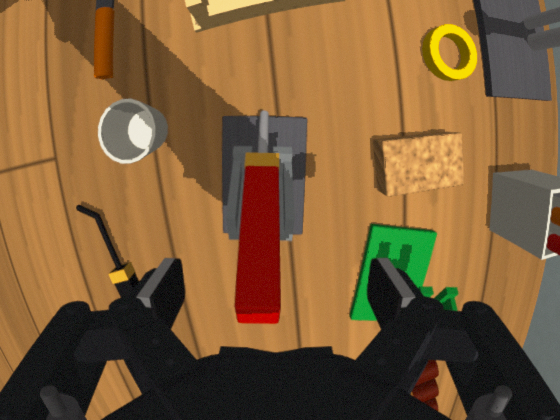

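Request:
{"op": "carry_out", "data": {"commands": [{"claw":0,"x":-0.009,"y":-0.005,"z":0.004,"yaw":0.14},{"claw":0,"x":-0.009,"y":-0.005,"z":0.003,"yaw":0.14},{"claw":0,"x":0,"y":0,"z":0,"yaw":0},{"claw":0,"x":0,"y":0,"z":0,"yaw":0},{"claw":0,"x":0,"y":0,"z":0,"yaw":0},{"claw":0,"x":0,"y":0,"z":0,"yaw":0},{"claw":0,"x":0,"y":0,"z":0,"yaw":0},{"claw":0,"x":0,"y":0,"z":0,"yaw":0},{"claw":0,"x":0,"y":0,"z":0,"yaw":0},{"claw":0,"x":0,"y":0,"z":0,"yaw":0}]}}

```text
clock: 5.37
tcp_pos: [528.7, -333.2, 173.1]
tcp_rot: [[0.129, 0.991, 0.039], [0.991, -0.13, 0.018], [0.023, 0.037, -0.999]]
ft_force: [0.4, 0.3, -0.8]
opening: 85.4
```

```bash
python3 plan.py 0 "526.3 -326 166 -7.2"
```

```text
now 5.3667 [ 528.73 -333.21  173.09] head -7.489893977262628 85.37912409936638 [ 0.36  0.31 -0.76] tz [  2.25   1.03 -57.25]
0 0.0067 -0.0036 0.0071 -0.058
1 end [ 526.31 -325.97  166.02] -7.199775079813844
```

Run:
```python
from h import *
for i in range(4):
    o=observe();print(o['clock'],o['tcp_pos'],o['tcp_rot'][:,2]*57.3,o['joint_vel'])
    if i<3: capture('top')
```

```text
5.3667 [ 528.73 -333.21  173.09] [  2.25   1.03 -57.25] [-0.16  0.07 -0.14  0.09 -0.03 -0.05  0.  ]
5.4167 [ 528.77 -333.13  173.06] [  2.25   1.04 -57.25] [ 0.07 -0.01 -0.05  0.03  0.    0.06  0.03]
5.4667 [ 528.73 -333.14  173.04] [  2.25   1.04 -57.25] [ 0.08  0.04  0.12 -0.04  0.02  0.04 -0.03]
5.5167 [ 528.71 -333.19  173.05] [  2.25   1.04 -57.25] [ 0.02 -0.15  0.11  0.01  0.13  0.07 -0.05]
```

Request:
{"op": "carry_out", "data": {"commands": [{"claw":0,"x":0.005,"y":-0.0035,"z":0.008,"yaw":-0.05},{"claw":0,"x":0,"y":0,"z":0,"yaw":0},{"claw":0,"x":0,"y":0,"z":0,"yaw":0},{"claw":0,"x":0,"y":0,"z":0,"yaw":0},{"claw":0,"x":0,"y":0,"z":0,"yaw":0},{"claw":0,"x":0,"y":0,"z":0,"yaw":0},{"claw":0,"x":0,"y":0,"z":0,"yaw":0},{"claw":0,"x":0,"y":0,"z":0,"yaw":0},{"claw":0,"x":0,"y":0,"z":0,"yaw":0},{"claw":0,"x":0,"y":0,"z":0,"yaw":0}]}}

```text
clock: 6.35
tcp_pos: [525.9, -326.6, 163.9]
tcp_rot: [[0.124, 0.992, 0.039], [0.992, -0.125, 0.018], [0.023, 0.036, -0.999]]
ft_force: [0.1, 0.1, 0.1]
opening: 85.4
```

```bash
python3 plan.py 0 "526.3 -326 166 -7.2"
```

```text
now 6.35 [ 525.91 -326.62  163.88] head -7.183922467088692 85.41397398759288 [0.14 0.09 0.11] tz [  2.22   1.05 -57.25]
0 0.0007 0.0004 -0.0021 0.003
1 end [ 526.31 -326.01  166.01] -7.19892825889735
```

Request:
{"op": "carry_out", "data": {"commands": [{"claw":0,"x":0.009,"y":0.005,"z":-0.004,"yaw":0},{"claw":0,"x":0.009,"y":0.005,"z":-0.003,"yaw":0},{"claw":0,"x":0,"y":0,"z":0,"yaw":0},{"claw":0,"x":0,"y":0,"z":0,"yaw":0},{"claw":0,"x":0,"y":0,"z":0,"yaw":0},{"claw":0,"x":0,"y":0,"z":0,"yaw":0},{"claw":0,"x":0,"y":0,"z":0,"yaw":0},{"claw":0,"x":0,"y":0,"z":0,"yaw":0},{"claw":0,"x":0,"y":0,"z":0,"yaw":0},{"claw":0,"x":0,"y":0,"z":0,"yaw":0}]}}

```text
clock: 7.18
tcp_pos: [539.7, -307.8, 172.8]
tcp_rot: [[0.123, 0.992, 0.039], [0.992, -0.124, 0.018], [0.023, 0.037, -0.999]]
ft_force: [-0.9, -0.7, -0.2]
opening: 85.2
```

```bash
python3 plan.py 0 "526.3 -326 166 -7.2"; python3 -c "
from h import *
print(observe()['joints'])"
```

```text
now 7.1833 [ 539.71 -307.82  172.8 ] head -7.12183939915549 85.15596203199046 [-0.92 -0.74 -0.16] tz [  2.26   1.05 -57.25]
0 -0.0198 -0.0113 0.0059 0.016
1 end [ 526.3  -325.96  166.03] -7.20187214112179
[  0.57  31.85  37.84 109.35 -29.33  47.07  47.37]
```

Request:
{"op": "carry_out", "data": {"commands": [{"claw":0,"x":-0.008,"y":-0.0045,"z":0.002,"yaw":0},{"claw":0,"x":-0.008,"y":-0.0045,"z":0.002,"yaw":0},{"claw":0,"x":0,"y":0,"z":0,"yaw":0},{"claw":0,"x":0,"y":0,"z":0,"yaw":0},{"claw":0,"x":0,"y":0,"z":0,"yaw":-0.3},{"claw":0,"x":0,"y":0,"z":0,"yaw":0},{"claw":0,"x":0,"y":0,"z":0,"yaw":0},{"claw":0,"x":0,"y":0,"z":0,"yaw":0},{"claw":0,"x":0,"y":0,"z":0,"yaw":0},{"claw":0,"x":0,"y":0,"z":0,"yaw":0}]}}

```text
clock: 8.02
tcp_pos: [526.7, -325.3, 167.4]
tcp_rot: [[0.097, 0.995, 0.039], [0.995, -0.097, 0.018], [0.022, 0.037, -0.999]]
ft_force: [-0.5, -0.2, 0.4]
opening: 85.3
```

```bash
python3 plan.py 0 "526.3 -326 166 -7.2"; python3 -c "
from h import *
print(observe()['joints'])"
```

```text
now 8.0167 [ 526.69 -325.3   167.42] head -5.5874720455853915 85.2713251483572 [-0.46 -0.22  0.44] tz [  2.22   1.04 -57.25]
0 -0.0008 -0.0004 0.0014 0.323
1 end [ 526.27 -326.03  165.99] -7.203150340221523
[  3.07  31.95  37.05 109.8  -29.27  46.37  50.86]
```

Request:
{"op": "carry_out", "data": {"commands": [{"claw":0,"x":-0.0006,"y":-0.0003,"z":0.001,"yaw":0.31},{"claw":0,"x":0,"y":0,"z":0,"yaw":0},{"claw":0,"x":0,"y":0,"z":0,"yaw":0},{"claw":1,"x":0,"y":0,"z":0,"yaw":0},{"claw":1,"x":0,"y":0,"z":0,"yaw":0},{"claw":1,"x":0,"y":0,"z":0,"yaw":0},{"claw":1,"x":0,"y":0,"z":0,"yaw":0},{"claw":1,"x":0,"y":0,"z":0,"yaw":0},{"claw":1,"x":0,"y":0,"z":0,"yaw":0},{"claw":1,"x":0,"y":0,"z":0,"yaw":0}], "force": 100}}

```text
clock: 8.85
tcp_pos: [527.0, -325.5, 166.8]
tcp_rot: [[0.125, 0.991, 0.039], [0.992, -0.126, 0.018], [0.023, 0.037, -0.999]]
ft_force: [0.2, 0.1, -1.0]
opening: 19.4
```

Run:
```python
from h import *
save(capture('wrist'),'w3.png')
o=observe();print(o['clock'],o['tcp_pos'],o['opening'],o['ft_force'],o['wrist_torque'],o['tcp_rot'])
```

```text
8.9 [ 526.96 -325.49  166.74] 19.621193717646996 [-1.17  0.32  0.68] [0.03 0.13 0.02] [[ 0.13  0.99  0.04]
 [ 0.99 -0.13  0.02]
 [ 0.02  0.04 -1.  ]]
```

View pics/w3.png

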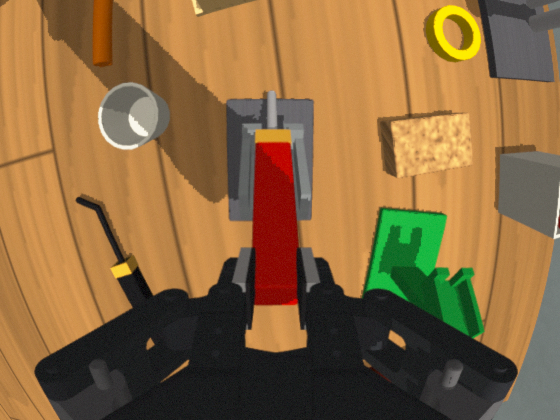

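```bash
cat > tip.py <<'E'
import sys,json
from h import *
# tip planning. usage: tip.py save | tip.py "x y z head [step]" ...
hd=lambda R:np.degrees(np.arctan2(R[1,1],R[0,1]))
o=observe();p=o['tcp_pos'];R=o['tcp_rot']
if sys.argv[1]=='save':
    g=np.array([526.3,-326,185.]); 
    lat=(g-p)@R[:,1]; g=g-lat*R[:,1]; print('lat',lat)
    H=Rz(np.radians(hd(R)+90))@TILT
    tip=g+H@[-21,0,-180]; print('tip home',tip,'grip',g)
    json.dump(dict(tip=(R.T@(tip-p)).tolist(),H=(R.T@H).tolist(),g=(R.T@(g-p)).tolist(),tcp=p.tolist(),R=R.tolist()),open('grasp.json','w'))
    sys.exit()
G=json.load(open('grasp.json'));t=np.array(G['tip']);Hh=R@np.array(G['H'])
print('now',o['clock'],p,'head',hd(R),'open',o['opening'],'F',o['ft_force'],'tz',R[:,2]*57.3)
print('tip',p+R@t,'grip',p+R@np.array(G['g']),'hook z',Hh[:,2],'lean',np.degrees(np.arccos(Hh[2,2])))
if len(sys.argv)>2 or sys.argv[1]!='now':
    P=p.copy()
    for a in sys.argv[1:]:
        w=list(map(float,a.split())); st=w[4] if len(w)>4 else 41
        dh=(w[3]-hd(R)+180)%360-180
        Rt=R@Rz(np.radians(-dh)); T=np.array(w[:3])-Rt@t; d=T-P
        n=max(1,int(np.ceil(max(np.linalg.norm(d)/st,abs(dh)/4.9)-.02))); t0=P.copy()
        for i in range(n):
            s=R.T@(t0+d*(i+1)/n-P); yaw=-dh/n/5
            s=np.round(s,1); print(' x %.4f y %.4f z %.4f yaw %.2f'%(*(s/1000),yaw))
            P=P+R@s; R=R@Rz(np.radians(5*yaw))
        print('-- tcp',P,'tip',P+R@t)
E
python3 tip.py save; python3 tip.py "530 -200 60 -7.2 10"
```

```text
lat 0.08258122242828422
tip home [ 537.05 -240.63   25.5 ] grip [ 526.22 -325.99  185.  ]
now 8.9 [ 526.96 -325.49  166.74] head -7.234169352797794 open 19.621193717646996 F [-1.17  0.32  0.68] tz [  2.25   1.04 -57.25]
tip [ 537.05 -240.63   25.5 ] grip [ 526.22 -325.99  185.  ] hook z [-0.07 -0.57  0.82] lean 34.999999999999986
 x 0.0067 y -0.0018 z -0.0057 yaw -0.00
 x 0.0067 y -0.0018 z -0.0056 yaw -0.00
 x 0.0067 y -0.0018 z -0.0057 yaw -0.00
 x 0.0067 y -0.0018 z -0.0057 yaw -0.00
 x 0.0067 y -0.0018 z -0.0056 yaw -0.00
 x 0.0067 y -0.0018 z -0.0057 yaw -0.00
-- tcp [ 519.93 -284.87  201.23] tip [ 529.98 -200.01   59.99]
```

```bash
python3 tip.py "541.7 -204 51.3 -7.2 9" "541.7 -204 130 -7.2 30"
```

```text
now 8.9 [ 526.96 -325.49  166.74] head -7.234169352797794 open 19.621193717646996 F [-1.17  0.32  0.68] tz [  2.25   1.04 -57.25]
tip [ 537.05 -240.63   25.5 ] grip [ 526.22 -325.99  185.  ] hook z [-0.07 -0.57  0.82] lean 34.999999999999986
 x 0.0075 y 0.0002 z -0.0050 yaw -0.00
 x 0.0075 y 0.0002 z -0.0050 yaw -0.00
 x 0.0075 y 0.0002 z -0.0050 yaw -0.00
 x 0.0075 y 0.0002 z -0.0049 yaw -0.00
 x 0.0075 y 0.0002 z -0.0050 yaw -0.00
-- tcp [ 531.65 -288.87  192.51] tip [ 541.7  -204.01   51.27]
 x 0.0006 y 0.0010 z -0.0262 yaw 0.00
 x 0.0006 y 0.0009 z -0.0262 yaw 0.00
 x 0.0006 y 0.0010 z -0.0263 yaw 0.00
-- tcp [ 531.66 -288.87  271.28] tip [ 541.71 -204.01  130.05]
```

Request:
{"op": "carry_out", "data": {"commands": [{"claw":1,"x":0.0075,"y":0.0002,"z":-0.005,"yaw":0},{"claw":1,"x":0.0075,"y":0.0002,"z":-0.005,"yaw":0},{"claw":1,"x":0.0075,"y":0.0002,"z":-0.005,"yaw":0},{"claw":1,"x":0.0075,"y":0.0002,"z":-0.005,"yaw":0},{"claw":1,"x":0.0075,"y":0.0002,"z":-0.005,"yaw":0},{"claw":1,"x":0.003,"y":0.0005,"z":-0.015,"yaw":0},{"claw":1,"x":0.0006,"y":0.001,"z":-0.022,"yaw":0},{"claw":1,"x":0.0006,"y":0.001,"z":-0.022,"yaw":0},{"claw":1,"x":0.0006,"y":0.001,"z":-0.02,"yaw":0},{"claw":1,"x":0,"y":0,"z":0,"yaw":0}]}}

```text
clock: 9.73
tcp_pos: [532.4, -274.1, 276.2]
tcp_rot: [[0.119, 0.992, 0.033], [0.992, -0.12, 0.024], [0.028, 0.03, -0.999]]
ft_force: [0.1, -0.2, -0.6]
opening: 19.9
```

```bash
python3 - <<'E'
from h import *
save(capture('wrist'),'w4.png')
save(capture('side'),'s4.png')
o=observe();print(o['ft_force'],o['joints'])
E
python3 tip.py "510.5 200 130 -11.4 38"
```

```text
[ 0.42  0.02 -2.02] [ -7.18  24.11  43.4  106.4  -22.16  57.11  39.06]
now 9.8333 [ 530.53 -272.56  272.66] head -6.893414054643973 open 19.70843380811026 F [ 0.42  0.02 -2.02] tz [  1.61   1.54 -57.26]
tip [ 538.55 -186.45  132.05] grip [ 530.   -273.22  290.92] hook z [-0.06 -0.58  0.82] lean 35.41198425465997
 x 0.0345 y -0.0073 z 0.0011 yaw 0.08
 x 0.0345 y -0.0076 z 0.0010 yaw 0.08
 x 0.0344 y -0.0079 z 0.0011 yaw 0.08
 x 0.0344 y -0.0080 z 0.0010 yaw 0.08
 x 0.0343 y -0.0084 z 0.0011 yaw 0.08
 x 0.0343 y -0.0085 z 0.0010 yaw 0.08
 x 0.0342 y -0.0088 z 0.0011 yaw 0.08
 x 0.0341 y -0.0091 z 0.0011 yaw 0.08
 x 0.0341 y -0.0093 z 0.0010 yaw 0.08
 x 0.0340 y -0.0096 z 0.0011 yaw 0.08
 x 0.0339 y -0.0097 z 0.0010 yaw 0.08
-- tcp [496.07 114.47 270.46] tip [510.54 200.01 130.02]
```

View pics/w4.png

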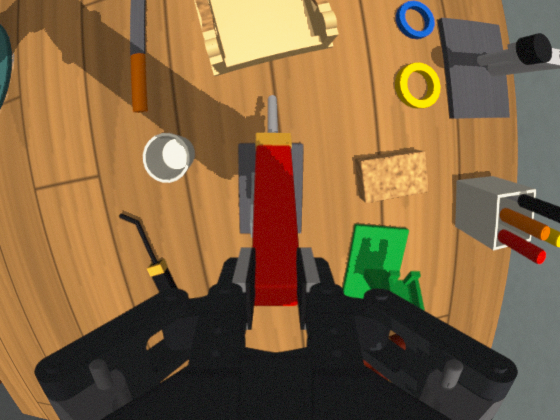

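View pics/s4.png

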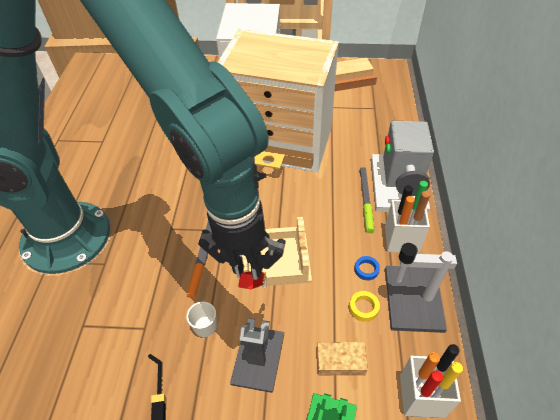

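Request:
{"op": "carry_out", "data": {"commands": [{"claw":1,"x":0.02,"y":-0.004,"z":0.001,"yaw":0.08},{"claw":1,"x":0.035,"y":-0.007,"z":0.001,"yaw":0.08},{"claw":1,"x":0.038,"y":-0.008,"z":0.001,"yaw":0.08},{"claw":1,"x":0.038,"y":-0.008,"z":0.001,"yaw":0.08},{"claw":1,"x":0.038,"y":-0.009,"z":0.001,"yaw":0.08},{"claw":1,"x":0.038,"y":-0.009,"z":0.001,"yaw":0.08},{"claw":1,"x":0.038,"y":-0.009,"z":0.001,"yaw":0.08},{"claw":1,"x":0.036,"y":-0.009,"z":0.001,"yaw":0.08},{"claw":1,"x":0.034,"y":-0.01,"z":0.001,"yaw":0.08},{"claw":1,"x":0.02,"y":-0.006,"z":0,"yaw":0}]}}

```text
clock: 10.67
tcp_pos: [491.9, 80.7, 257.5]
tcp_rot: [[0.199, 0.98, 0.006], [0.98, -0.199, 0.018], [0.019, 0.002, -1.0]]
ft_force: [0.1, 1.1, -1.3]
opening: 19.6
```

```bash
python3 - <<'E'
from h import *
import pickle
pickle.dump(get_calibration('wrist'),open('w5.pkl','wb'))
save(capture('wrist'),'w5.png')
o=observe();print(o['joints'])
E
python3 tip.py "510.5 253 75 -11.4 25"
```

```text
[-49.99  16.33  44.69 118.58 -16.34  50.47  -7.14]
now 10.7167 [491.22  85.09 256.89] head -11.1608888152142 open 19.758206387868572 F [-0.23  3.54 -1.99] tz [  0.21   1.16 -57.29]
tip [501.91 169.74 115.58] grip [491.11  84.55 275.16] hook z [-0.08 -0.57  0.82] lean 34.92189991703581
 x 0.0206 y -0.0020 z 0.0106 yaw 0.01
 x 0.0206 y -0.0020 z 0.0105 yaw 0.01
 x 0.0206 y -0.0021 z 0.0106 yaw 0.01
 x 0.0207 y -0.0021 z 0.0106 yaw 0.01
-- tcp [499.42 168.44 216.3 ] tip [510.46 253.05  74.99]
```

View pics/w5.png

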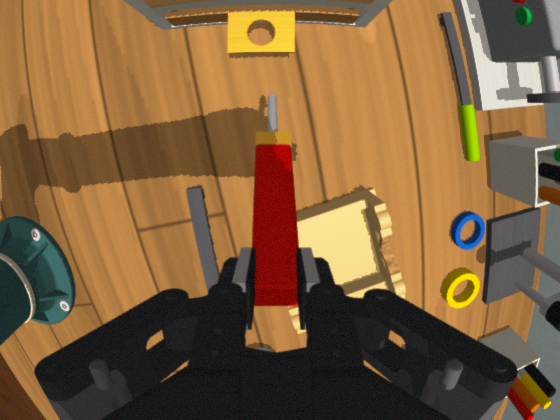

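Run:
```python
from fit2 import *
import json
w=pickle.load(open('w5.pkl','rb'))
im=cv2.imread('pics/w5.png'); c=im[0:160,210:330]
cv2.imwrite('pics/cw5.png',cv2.resize(c,None,fx=5,fy=3.75*5/3.75,interpolation=cv2.INTER_CUBIC)[:600])
print(projw(w,[510.8,256.3,48]))
G=json.load(open('grasp.json'));o=observe();p=o['tcp_pos'];R=o['tcp_rot'];H=R@np.array(G['H']);g=p+R@np.array(G['g'])
for l in [(-21,0,-180),(0,0,-162),(0,0,-92),(12,12,-92),(12,-12,-92)]: print(l,projw(w,g+H@np.array(l,float)))
for q in [(260,33),(261,32)]: print(onz(*rayw(w,q),48))
```

```text
[262.31  33.71]
(-21, 0, -180) [268.2   99.72]
(0, 0, -162) [268.65  90.15]
(0, 0, -92) [270.37 136.85]
(12, 12, -92) [253.49 123.7 ]
(12, -12, -92) [287.48 123.45]
[508.29 257.79  48.  ]
[509.7  258.81  48.  ]
```

View pics/cw5.png

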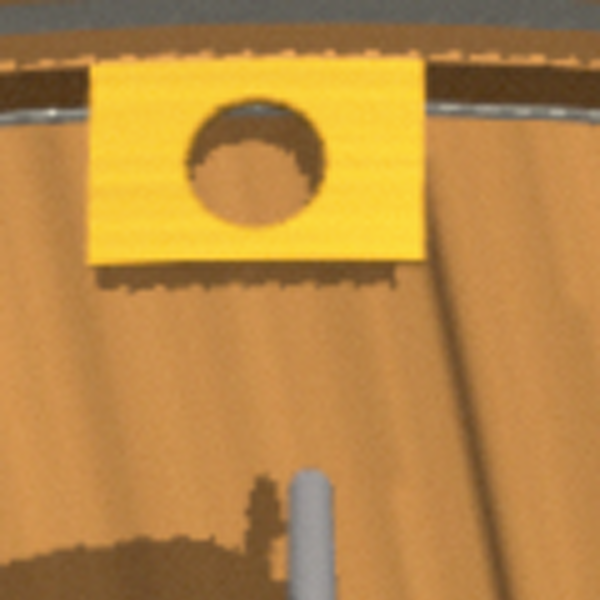

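```bash
python3 - <<'E'
import cv2,numpy as np
a=[cv2.resize(cv2.imread('pics/w%d.png'%i)[85:315,235:320],None,fx=2.6,fy=2.6,interpolation=cv2.INTER_CUBIC) for i in (3,4,5)]
cv2.imwrite('pics/cmp.png',np.hstack(a))
E
python3 - <<'E'
from fit2 import *
import json
G=json.load(open('grasp.json'))
c=pickle.load(open('w5.pkl','rb')); o=observe(); R5=o['tcp_rot'];p5=o['tcp_pos']
# camera in tool frame
Rc=R5.T@c['orientation']; tc_=R5.T@(c['xyz']-p5); print(Rc,tc_)
c1=pickle.load(open('w1.pkl','rb'))
E
```

```text
[[-0.   -0.96 -0.28]
 [ 1.   -0.01  0.  ]
 [-0.   -0.28  0.96]] [  66.73    0.6  -180.27]
```

View pics/cmp.png

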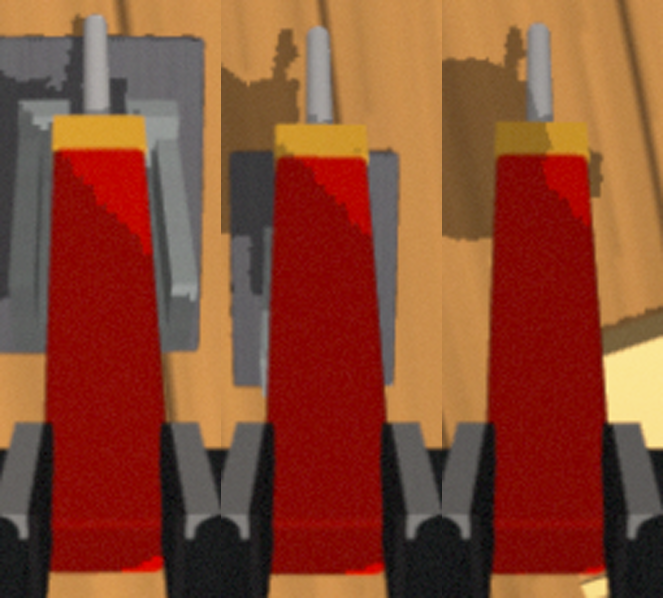

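```bash
cat > inhand.py <<'E'
from fit2 import *
import json
G=json.load(open('grasp.json'))
c=pickle.load(open('w5.pkl','rb')); o=observe()
Rc=np.array([[-.0042,-.9606,-.2779],[1,-.0042,0],[0,-.2779,.9606]])
def camtool(R5,p5,c): return dict(mtx=c['mtx'],orientation=R5.T@c['orientation'],xyz=R5.T@(c['xyz']-p5))
H0=np.array(G['H']);g0=np.array(G['g'])
def hand(cam,obs,free='all'):
    def pose(q): 
        d=Rz(q[3])@Ry(q[4]); return d@H0,g0+np.array(q[:3])
    def res(q):
        H,g=pose(q)
        r=[projw(cam,g+H@np.array(l,float))-np.array(px) for l,px in obs]
        return np.concatenate(r+[np.array(q[:3])/3,np.array(q[3:])/0.05])
    s=least_squares(res,np.zeros(5)); H,g=pose(s.x); return s.x,H,g,res(s.x)[:2*len(obs)].reshape(-1,2)
if __name__=='__main__':
    cam=camtool(o['tcp_rot'],o['tcp_pos'],c)
    def obs(x0,rows,xs):
        f=lambda x,y:((x-x0)/2.6+235,y/2.6+85)
        a,b,cc,d=rows
        return [((12,12,-92),f(xs[0],a)),((12,-12,-92),f(xs[1],a)),((12,12,28),f(xs[2],b)),((12,-12,28),f(xs[3],b)),((-12,12,28),f(xs[4],cc)),((-12,-12,28),f(xs[5],cc)),((0,0,-160),f(xs[6],d))]
    for nm,ob in (('w3',obs(0,(115,525,571,28),(53,145,50,162,51,162,95))),('w5',obs(442,(124,525,573,36),(496,589,496,605,494,603,538)))):
        q,H,g,r=hand(cam,ob); print(nm,q[:3],np.degrees(q[3:]),'tip tool',g+H@[-21,0,-180],'old',G['tip']); print(r)
        if nm=='w5':
            json.dump(dict(tip=(g+H@[-21,0,-180]).tolist(),H=H.tolist(),g=g.tolist()),open('grasp5.json','w'))
E
python3 inhand.py
```

```text
w3 [-6.62  0.2   4.87] [1.3  1.56] tip tool [ 80.05  -3.69 145.6 ] old [82.20114467439952, -5.851948304707146, 143.033090705917]
[[ 0.74  0.46]
 [-1.2   0.95]
 [-2.2  -0.13]
 [ 4.26 -0.37]
 [-1.43  0.12]
 [-0.39 -0.15]
 [-0.23 -1.17]]
w5 [-7.98  0.48  6.33] [1.43 0.74] tip tool [ 76.42  -3.26 148.28] old [82.20114467439952, -5.851948304707146, 143.033090705917]
[[ 1.14 -0.  ]
 [-1.57  0.57]
 [-2.94  0.06]
 [ 4.16 -0.06]
 [-1.23 -0.08]
 [ 0.22 -0.26]
 [-0.07 -0.58]]
```

```bash
cp grasp.json grasp0.json
python3 - <<'E'
import json
G=json.load(open('grasp.json'));N=json.load(open('grasp5.json'))
G['tip']=[77.5,-4.4,147.];G['H']=N['H'];G['g']=[(a+b)/2 for a,b in zip(G['g'],N['g'])]
json.dump(G,open('grasp.json','w'))
E
python3 tip.py "510.2 255 72 -11.4 28"
```

```text
now 10.7167 [491.22  85.09 256.89] head -11.1608888152142 open 19.758206387868572 F [-0.23  3.54 -1.99] tz [  0.21   1.16 -57.29]
tip [502.44 164.93 111.52] grip [490.59  80.65 271.92] hook z [-0.1  -0.57  0.81] lean 35.666073301300905
 x 0.0223 y -0.0025 z 0.0103 yaw 0.01
 x 0.0222 y -0.0026 z 0.0104 yaw 0.01
 x 0.0223 y -0.0026 z 0.0103 yaw 0.01
 x 0.0222 y -0.0026 z 0.0104 yaw 0.01
-- tcp [498.63 175.2  217.33] tip [510.18 255.    71.96]
```

Request:
{"op": "carry_out", "data": {"commands": [{"claw":1,"x":0.018,"y":-0.002,"z":0.006,"yaw":0.01},{"claw":1,"x":0.02,"y":-0.002,"z":0.007,"yaw":0.01},{"claw":1,"x":0.018,"y":-0.002,"z":0.007,"yaw":0.01},{"claw":1,"x":0.014,"y":-0.002,"z":0.006,"yaw":0.01},{"claw":1,"x":0.008,"y":-0.001,"z":0.004,"yaw":0},{"claw":1,"x":0.003,"y":0,"z":0.002,"yaw":0},{"claw":1,"x":0,"y":0,"z":0,"yaw":0},{"claw":1,"x":0,"y":0,"z":0,"yaw":0},{"claw":1,"x":0,"y":0,"z":0,"yaw":0},{"claw":1,"x":0,"y":0,"z":0,"yaw":0}]}}

```text
clock: 11.55
tcp_pos: [491.5, 169.9, 218.1]
tcp_rot: [[0.195, 0.981, -0.009], [0.981, -0.195, 0.012], [0.01, -0.011, -1.0]]
ft_force: [0.3, -0.8, -1.4]
opening: 19.7
```

```bash
cat > snap.py <<'E'
from h import *
import pickle,sys
k=sys.argv[1]
for n in sys.argv[2].split(','):
    if n=='wrist':
        o=observe();pickle.dump((get_calibration('wrist'),o['tcp_pos'],o['tcp_rot']),open(f'w{k}.pkl','wb'))
    save(capture(n),f'{n[0]}{k}.png')
E
python3 snap.py 6 wrist,side; python3 tip.py "510.2 255 72 -11.4 28"
python3 - <<'E'
import cv2
a=cv2.resize(cv2.imread('pics/s6.png')[120:220,210:310],None,fx=4,fy=4,interpolation=cv2.INTER_CUBIC)
b=cv2.resize(cv2.imread('pics/w6.png')[30:180,220:320],None,fx=4,fy=4,interpolation=cv2.INTER_CUBIC)
cv2.imwrite('pics/c6s.png',a);cv2.imwrite('pics/c6w.png',b)
E
```

```text
now 11.65 [491.63 169.92 218.22] head -11.250211185015973 open 19.710563285077917 F [ 0.58 -0.17 -2.05] tz [ -0.48   0.72 -57.29]
tip [501.22 248.64  72.12] grip [491.18 165.6  233.29] hook z [-0.09 -0.57  0.82] lean 35.1269049132652
 x 0.0080 y 0.0074 z 0.0001 yaw 0.03
-- tcp [500.45 176.32 218.13] tip [510.24 255.01  72.02]
```

View pics/c6s.png

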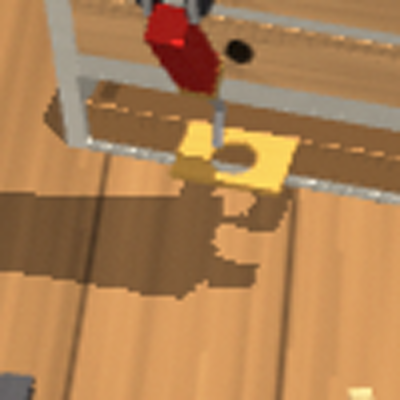

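View pics/c6w.png

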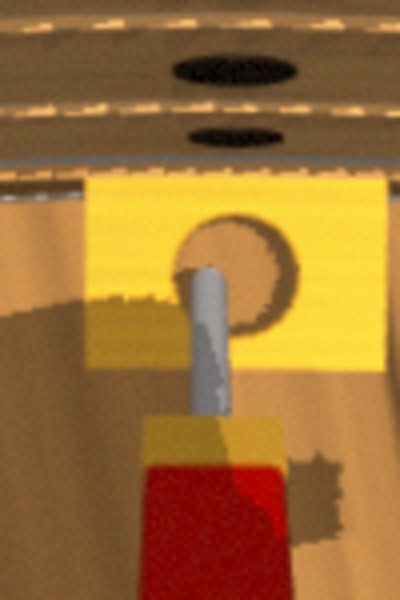

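Run:
```python
from fit2 import *
w,p,R=pickle.load(open('w6.pkl','rb'))
print('hole w',onz(*rayw(w,(237/4+220,275/4+30)),48))
print('hole side',onz(*ray(cs['side'],(235/4+210,156/4+120)),48))
print('tip pred side',proj(cs['side'],[501.2,248.6,72]),'obs',220/4+210,143/4+120)
print('grip+bend wr', )
import json
G=json.load(open('grasp.json'));H=R@np.array(G['H']);g=p+R@np.array(G['g'])
tip=p+R@np.array(G['tip'])
b=tip+H@[21,0,18];print('bend',b,projw(w,b),'tip',projw(w,tip),'side bend',proj(cs['side'],b))
```

```text
hole w [510.18 258.71  48.  ]
hole side [513.22 254.9   48.  ]
tip pred side [263.91 154.31] obs 265.0 155.75
grip+bend wr
bend [503.79 255.01  98.69] [273.12 100.58] tip [272.15 108.89] side bend [264.57 145.67]
```

Request:
{"op": "carry_out", "data": {"commands": [{"claw":1,"x":0.0065,"y":0.0065,"z":0,"yaw":0.02},{"claw":1,"x":0,"y":0,"z":0,"yaw":0},{"claw":1,"x":0,"y":0,"z":0,"yaw":0},{"claw":1,"x":0,"y":0,"z":0,"yaw":0},{"claw":1,"x":0,"y":0,"z":0.008,"yaw":0},{"claw":1,"x":0,"y":0,"z":0.01,"yaw":0},{"claw":1,"x":0,"y":0,"z":0,"yaw":0},{"claw":1,"x":0,"y":0,"z":0,"yaw":0},{"claw":1,"x":0,"y":0,"z":0,"yaw":0},{"claw":1,"x":0,"y":0,"z":0,"yaw":0}]}}

```text
clock: 12.48
tcp_pos: [500.1, 174.5, 198.5]
tcp_rot: [[0.199, 0.98, -0.008], [0.98, -0.199, 0.013], [0.011, -0.01, -1.0]]
ft_force: [0.3, 0.0, -1.2]
opening: 19.7
```

```bash
python3 snap.py 7 wrist,side; python3 tip.py "510.2 255 31 -11.4 28"
python3 - <<'E'
import cv2,numpy as np
a=cv2.resize(cv2.imread('pics/s7.png')[120:220,210:310],None,fx=4,fy=4,interpolation=cv2.INTER_CUBIC)
b=cv2.resize(cv2.imread('pics/w7.png')[50:150,220:320],None,fx=4,fy=4,interpolation=cv2.INTER_CUBIC)
cv2.imwrite('pics/c7.png',np.hstack([a,b]))
E
```

```text
now 12.5833 [500.24 174.66 198.7 ] head -11.482541259914356 open 19.729097371333808 F [ 1.08 -0.71 -1.65] tz [ -0.44   0.75 -57.29]
tip [510.22 253.41  52.65] grip [499.76 170.33 213.77] hook z [-0.09 -0.57  0.82] lean 35.15995976205431
 x 0.0013 y -0.0000 z 0.0217 yaw -0.02
-- tcp [500.33 176.22 177.02] tip [510.2  254.99  30.96]
```

View pics/c7.png

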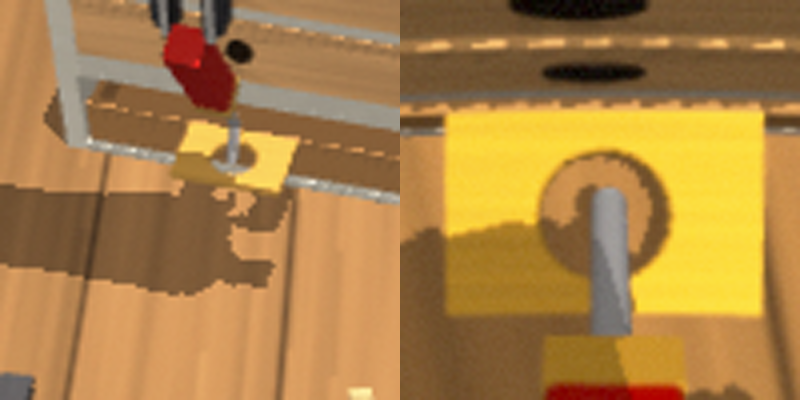

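Request:
{"op": "carry_out", "data": {"commands": [{"claw":1,"x":0.001,"y":0,"z":0.009,"yaw":0},{"claw":1,"x":0,"y":0,"z":0.01,"yaw":0},{"claw":1,"x":0,"y":0,"z":0,"yaw":0},{"claw":1,"x":0,"y":0,"z":0,"yaw":0},{"claw":1,"x":-0.003,"y":0,"z":0,"yaw":0},{"claw":1,"x":-0.005,"y":0,"z":0,"yaw":0},{"claw":1,"x":-0.007,"y":0,"z":0,"yaw":0},{"claw":1,"x":-0.007,"y":0,"z":0,"yaw":0},{"claw":1,"x":-0.007,"y":0,"z":0,"yaw":0},{"claw":1,"x":0,"y":0,"z":0,"yaw":0}]}}

```text
clock: 13.42
tcp_pos: [494.5, 147.0, 177.5]
tcp_rot: [[0.199, 0.98, -0.006], [0.98, -0.199, 0.016], [0.015, -0.009, -1.0]]
ft_force: [-0.3, 1.3, -1.1]
opening: 19.7
```

```bash
python3 snap.py 8 wrist,side; python3 tip.py now
python3 - <<'E'
import cv2,numpy as np
a=cv2.resize(cv2.imread('pics/s8.png')[120:220,210:310],None,fx=4,fy=4,interpolation=cv2.INTER_CUBIC)
b=cv2.resize(cv2.imread('pics/w8.png')[50:150,220:320],None,fx=4,fy=4,interpolation=cv2.INTER_CUBIC)
cv2.imwrite('pics/c8.png',np.hstack([a,b]))
E
```

```text
now 13.5167 [494.97 148.21 177.64] head -11.399421834484773 open 19.411307049849974 F [ 0.59  1.95 -1.55] tz [ -0.33   0.96 -57.29]
tip [505.14 227.52  31.89] grip [494.46 143.83 192.68] hook z [-0.09 -0.57  0.82] lean 35.3860420839314
```

View pics/c8.png

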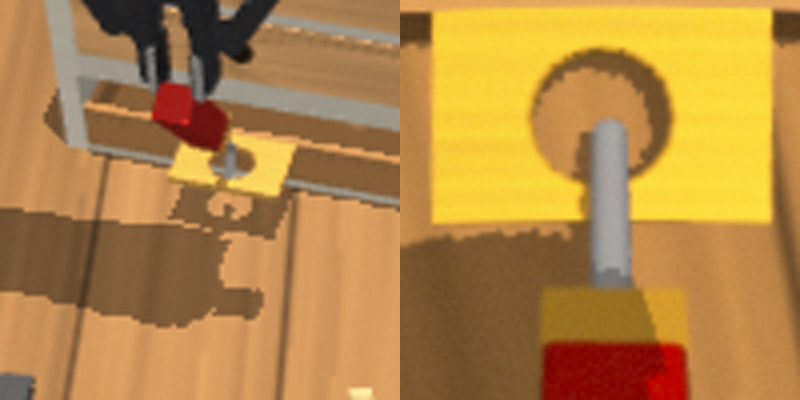

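Request:
{"op": "carry_out", "data": {"commands": [{"claw":1,"x":-0.012,"y":0,"z":0,"yaw":0},{"claw":1,"x":-0.018,"y":0,"z":-0.0003,"yaw":0},{"claw":1,"x":-0.02,"y":0,"z":-0.0003,"yaw":0},{"claw":1,"x":-0.02,"y":0,"z":-0.0003,"yaw":0},{"claw":1,"x":-0.02,"y":0,"z":-0.0003,"yaw":0},{"claw":1,"x":-0.015,"y":0,"z":-0.0003,"yaw":0},{"claw":1,"x":-0.01,"y":0,"z":0,"yaw":0},{"claw":1,"x":-0.004,"y":0,"z":0,"yaw":0},{"claw":1,"x":0,"y":0,"z":0,"yaw":0},{"claw":1,"x":0,"y":0,"z":0,"yaw":0}]}}

```text
clock: 14.35
tcp_pos: [473.2, 27.7, 178.4]
tcp_rot: [[0.191, 0.982, -0.001], [0.981, -0.191, 0.018], [0.018, -0.004, -1.0]]
ft_force: [-0.1, 0.6, -1.8]
opening: 19.1
```

```bash
python3 snap.py 9 wrist,side; python3 tip.py now
```

```text
now 14.45 [473.4   28.38 178.3 ] head -10.913716091725195 open 19.44673476276173 F [ 0.33  0.15 -1.19] tz [ -0.03   1.04 -57.29]
tip [483.68 107.98  32.72] grip [472.86  23.98 193.34] hook z [-0.09 -0.57  0.81] lean 35.513465574267876
```

View pics/w9.png

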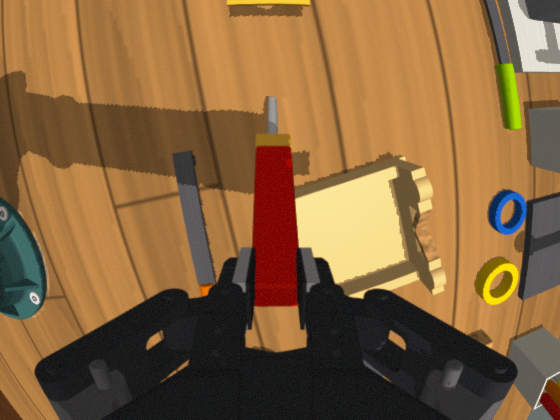

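View pics/s9.png

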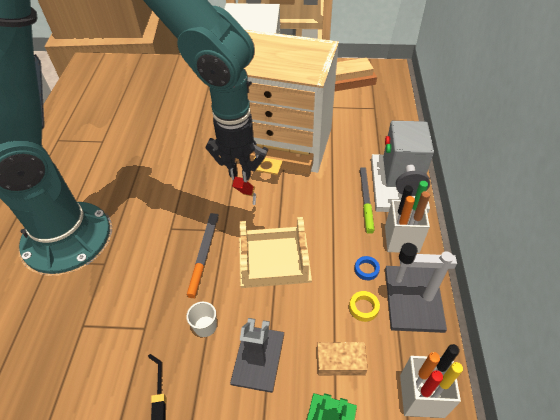

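Run:
```python
import cv2,numpy as np
from fit2 import *
import json
w,p,R=pickle.load(open('w9.pkl','rb'))
G=json.load(open('grasp.json'));H=R@np.array(G['H']);tip=p+R@np.array(G['tip']);
b=tip+H@[21,0,18]; e=tip+H@[21,0,88]
for q in (tip,b,e): print(q,proj(cs['side'],q),projw(w,q))
print('lip hole',proj(cs['side'],[510.5,257.5,48]))
a=cv2.resize(cv2.imread('pics/s9.png')[140:240,210:310],None,fx=6,fy=6,interpolation=cv2.INTER_CUBIC)
cv2.imwrite('pics/c9.png',a)
a=cv2.resize(cv2.imread('pics/s8.png')[140:200,230:290],None,fx=10,fy=10,interpolation=cv2.INTER_CUBIC)
cv2.imwrite('pics/c8b.png',a)
```

```text
[483.58 107.27  32.78] [253.52 202.16] [272.12 108.9 ]
[486.1  113.55  59.6 ] [254.03 193.79] [273.09 100.59]
[479.66  73.4  116.58] [248.32 190.9 ] [273.95 150.01]
lip hole [267.86 158.32]
```

View pics/c9.png

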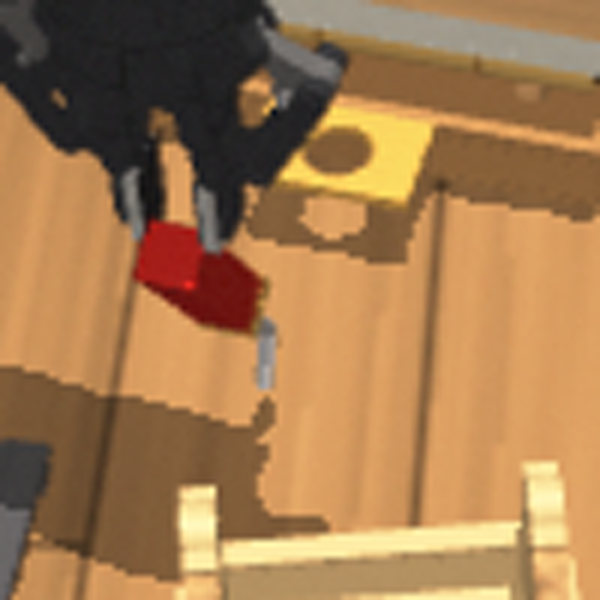

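View pics/c8b.png

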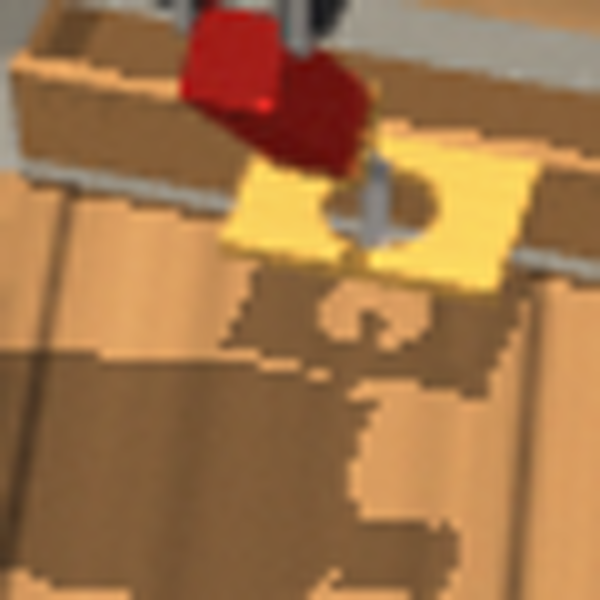

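```bash
python3 - <<'E'
from fit2 import *
print('side hole now',onz(*ray(cs['side'],(338/6+210,148/6+140)),48),'before',onz(*ray(cs['side'],(235/4+210,156/4+120)),48))
im=cv2.imread('pics/w9.png');
w,p,R=pickle.load(open('w9.pkl','rb'))
print('lip front edge mid',onz(*rayw(w,(269,4)),48))
xc=np.array([np.cos(np.radians(78.6)),np.sin(np.radians(78.6))])
for d in (15,20,25,30): print(d,projw(w,[*(np.array([510.5,257.2])-xc*(d+25)),48]))
cv2.imwrite('pics/c9w.png',cv2.resize(im[0:40,210:330],None,fx=6,fy=6))
E
python3 tip.py "510 224 75 -11.4 25"
```

```text
side hole now [508.2  232.31  48.  ] before [513.22 254.9   48.  ]
lip front edge mid [500.71 210.93  48.  ]
15 [269.55  -2.61]
20 [269.49   1.91]
25 [269.44   6.48]
30 [269.38  11.1 ]
now 14.45 [473.4   28.38 178.3 ] head -10.913716091725195 open 19.44673476276173 F [ 0.33  0.15 -1.19] tz [ -0.03   1.04 -57.29]
tip [483.68 107.98  32.72] grip [472.86  23.98 193.34] hook z [-0.09 -0.57  0.81] lean 35.513465574267876
 x 0.0199 y 0.0005 z -0.0067 yaw 0.02
 x 0.0200 y 0.0005 z -0.0067 yaw 0.02
 x 0.0199 y 0.0004 z -0.0067 yaw 0.02
 x 0.0199 y 0.0005 z -0.0067 yaw 0.02
 x 0.0200 y 0.0004 z -0.0067 yaw 0.02
 x 0.0199 y 0.0003 z -0.0067 yaw 0.02
-- tcp [499.04 144.49 220.61] tip [509.97 223.99  75.03]
```

View pics/c9w.png

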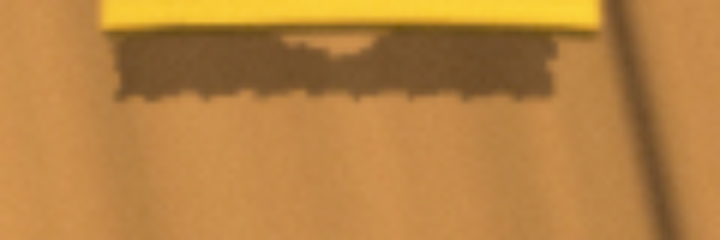

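```bash
python3 tip.py "490 150 78 -11.4 25" "505.7 232 78 -11.4 25"
```

```text
now 14.45 [473.4   28.38 178.3 ] head -10.913716091725195 open 19.44673476276173 F [ 0.33  0.15 -1.19] tz [ -0.03   1.04 -57.29]
tip [483.68 107.98  32.72] grip [472.86  23.98 193.34] hook z [-0.09 -0.57  0.81] lean 35.513465574267876
 x 0.0144 y -0.0009 z -0.0148 yaw 0.03
 x 0.0144 y -0.0009 z -0.0149 yaw 0.03
 x 0.0144 y -0.0009 z -0.0148 yaw 0.03
-- tcp [479.07  70.48 223.57] tip [490.01 149.98  77.99]
 x 0.0209 y -0.0002 z 0.0004 yaw 0.00
 x 0.0208 y -0.0002 z 0.0003 yaw 0.00
 x 0.0209 y -0.0002 z 0.0004 yaw 0.00
 x 0.0209 y -0.0002 z 0.0004 yaw 0.00
-- tcp [494.8  152.5  223.56] tip [505.73 232.01  77.97]
```

Request:
{"op": "carry_out", "data": {"commands": [{"claw":1,"x":0.014,"y":-0.001,"z":-0.014,"yaw":0.03},{"claw":1,"x":0.016,"y":-0.001,"z":-0.015,"yaw":0.03},{"claw":1,"x":0.018,"y":-0.001,"z":-0.012,"yaw":0.03},{"claw":1,"x":0.02,"y":0,"z":-0.003,"yaw":0},{"claw":1,"x":0.02,"y":0,"z":0,"yaw":0},{"claw":1,"x":0.017,"y":0,"z":0,"yaw":0},{"claw":1,"x":0.012,"y":0,"z":0,"yaw":0},{"claw":1,"x":0.005,"y":0,"z":0,"yaw":0},{"claw":1,"x":0,"y":0,"z":0,"yaw":0},{"claw":1,"x":0,"y":0,"z":0,"yaw":0}]}}

```text
clock: 15.28
tcp_pos: [494.1, 162.0, 225.2]
tcp_rot: [[0.184, 0.983, -0.003], [0.983, -0.184, 0.018], [0.017, -0.006, -1.0]]
ft_force: [-0.1, -0.5, -2.0]
opening: 19.7
```

```bash
python3 snap.py 10 wrist,side; python3 tip.py "505.7 233 72 -11.4 28"
python3 - <<'E'
import cv2,numpy as np
a=cv2.resize(cv2.imread('pics/s10.png')[130:200,230:300],None,fx=6,fy=6,interpolation=cv2.INTER_CUBIC)
b=cv2.resize(cv2.imread('pics/w10.png')[60:130,220:290],None,fx=6,fy=6,interpolation=cv2.INTER_CUBIC)
b=cv2.resize(cv2.imread('pics/w10.png')[60:160,225:325],None,fx=4.2,fy=4.2,interpolation=cv2.INTER_CUBIC)
cv2.imwrite('pics/c10.png',np.hstack([a,b]))
E
```

```text
now 15.3833 [494.01 161.14 225.25] head -10.682559129538767 open 19.76996186972201 F [ 0.2  -0.12 -2.12] tz [ -0.19   1.02 -57.29]
tip [503.58 240.73  79.62] grip [493.52 156.74 240.29] hook z [-0.09 -0.57  0.81] lean 35.47090202207964
 x -0.0074 y 0.0026 z 0.0075 yaw 0.14
-- tcp [495.16 153.53 217.61] tip [505.7  232.98  71.97]
```

View pics/c10.png

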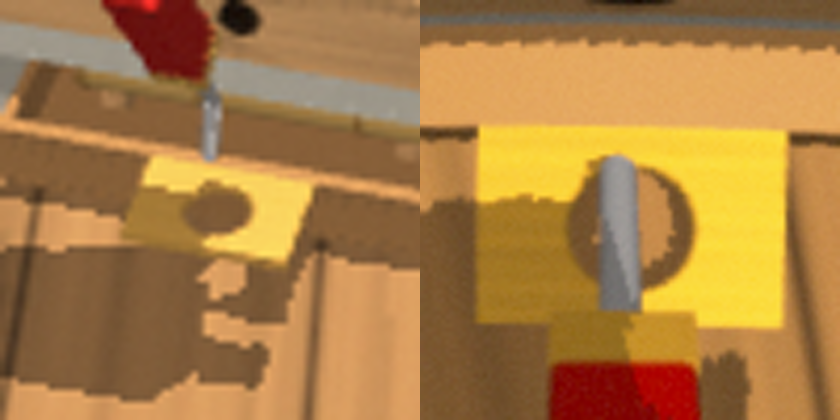

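Run:
```python
from fit2 import *
w,p,R=pickle.load(open('w10.pkl','rb'))
print(onz(*rayw(w,(212/4.2+225,228/4.2+60)),48), onz(*ray(cs['side'],(219/6+230,208/6+130)),48))
```

```text
[505.71 236.36  48.  ] [508.67 232.33  48.  ]
```

Request:
{"op": "carry_out", "data": {"commands": [{"claw":1,"x":-0.006,"y":0.002,"z":0,"yaw":0.1},{"claw":1,"x":0,"y":0,"z":0,"yaw":0},{"claw":1,"x":0,"y":0,"z":0,"yaw":0},{"claw":1,"x":0,"y":0,"z":0.01,"yaw":0},{"claw":1,"x":0,"y":0,"z":0.013,"yaw":0},{"claw":1,"x":0,"y":0,"z":0.013,"yaw":0},{"claw":1,"x":0,"y":0,"z":0.011,"yaw":0},{"claw":1,"x":0,"y":0,"z":0.004,"yaw":0},{"claw":1,"x":0,"y":0,"z":0,"yaw":0},{"claw":1,"x":0,"y":0,"z":0,"yaw":0}]}}

```text
clock: 16.22
tcp_pos: [494.3, 148.3, 169.9]
tcp_rot: [[0.206, 0.979, -0.004], [0.979, -0.206, 0.017], [0.016, -0.007, -1.0]]
ft_force: [0.8, -0.8, -1.2]
opening: 19.4
```

```bash
python3 snap.py 11 wrist,side; python3 tip.py "505.7 233 23 -11.4 28"
python3 - <<'E'
import cv2,numpy as np
a=cv2.resize(cv2.imread('pics/s11.png')[130:200,230:300],None,fx=6,fy=6,interpolation=cv2.INTER_CUBIC)
b=cv2.resize(cv2.imread('pics/w11.png')[60:160,225:325],None,fx=4.2,fy=4.2,interpolation=cv2.INTER_CUBIC)
cv2.imwrite('pics/c11.png',np.hstack([a,b]))
E
```

```text
now 16.3167 [494.66 148.52 170.39] head -11.847983612259759 open 19.568677076899373 F [ 0.09  0.26 -1.53] tz [ -0.16   0.98 -57.29]
tip [505.86 227.77  24.7 ] grip [494.08 144.13 185.44] hook z [-0.1  -0.57  0.81] lean 35.427428147453035
 x 0.0051 y -0.0006 z 0.0018 yaw -0.09
-- tcp [495.11 153.66 168.68] tip [505.71 233.01  22.99]
```

View pics/c11.png

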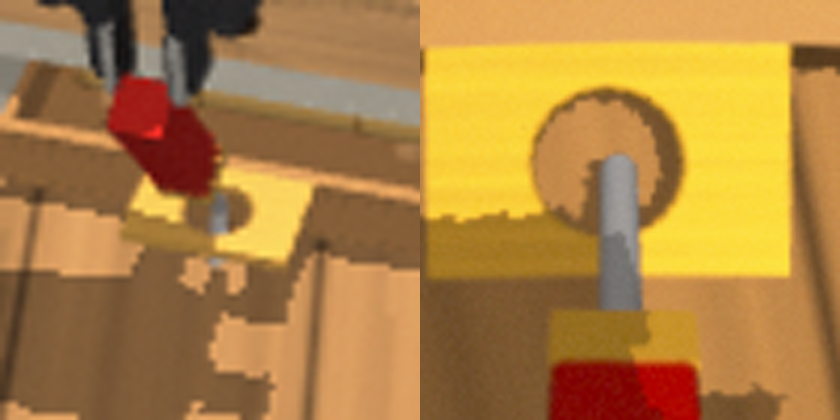

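Request:
{"op": "carry_out", "data": {"commands": [{"claw":1,"x":-0.004,"y":0,"z":0,"yaw":-0.08},{"claw":1,"x":-0.006,"y":0,"z":0,"yaw":0},{"claw":1,"x":-0.008,"y":0,"z":0,"yaw":0},{"claw":1,"x":-0.009,"y":0,"z":0,"yaw":0},{"claw":1,"x":-0.01,"y":0,"z":0,"yaw":0},{"claw":1,"x":-0.01,"y":0,"z":0,"yaw":0},{"claw":1,"x":-0.01,"y":0,"z":0,"yaw":0},{"claw":1,"x":-0.008,"y":0,"z":0,"yaw":0},{"claw":1,"x":-0.004,"y":0,"z":0,"yaw":0},{"claw":1,"x":0,"y":0,"z":0,"yaw":0}]}}

```text
clock: 17.15
tcp_pos: [480.7, 76.9, 171.0]
tcp_rot: [[0.199, 0.98, 0.002], [0.98, -0.199, 0.024], [0.024, -0.003, -1.0]]
ft_force: [0.2, 1.8, -2.7]
opening: 19.4
```

```bash
python3 snap.py 12 wrist,side; python3 tip.py now
python3 - <<'E'
import cv2,numpy as np
a=cv2.resize(cv2.imread('pics/s12.png')[130:230,210:310],None,fx=4.2,fy=4.2,interpolation=cv2.INTER_CUBIC)
b=cv2.resize(cv2.imread('pics/w12.png')[60:160,225:325],None,fx=4.2,fy=4.2,interpolation=cv2.INTER_CUBIC)
cv2.imwrite('pics/c12.png',np.hstack([a,b]))
E
```

```text
now 17.25 [481.16  77.84 171.02] head -11.388326346229098 open 19.62509357631168 F [ 0.47  0.51 -0.98] tz [  0.12   1.4  -57.28]
tip [492.45 158.25  25.96] grip [480.55  73.35 186.03] hook z [-0.1  -0.58  0.81] lean 35.88503085806914
```

View pics/c12.png

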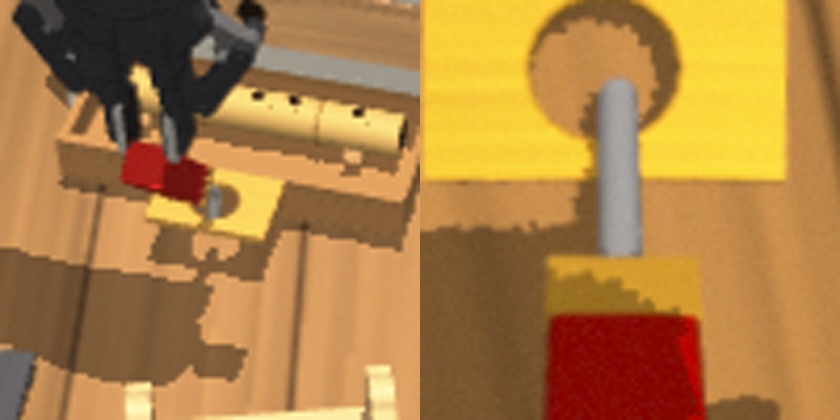

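Run:
```python
from fit2 import *
w,p,R=pickle.load(open('w12.pkl','rb'))
h=onz(*rayw(w,(185/4.2+225,68/4.2+60)),48);print(h,np.linalg.norm(h[:2]-[510.5,257.5]))
```

```text
[495.42 187.08  48.  ] 72.02045465874758
```

Request:
{"op": "carry_out", "data": {"commands": [{"claw":1,"x":-0.002,"y":0,"z":0.004,"yaw":0},{"claw":1,"x":-0.006,"y":0,"z":0.003,"yaw":0},{"claw":1,"x":-0.009,"y":0,"z":0.001,"yaw":0},{"claw":1,"x":-0.01,"y":0,"z":0,"yaw":0},{"claw":1,"x":-0.01,"y":0,"z":0,"yaw":0},{"claw":1,"x":-0.01,"y":0,"z":0,"yaw":0},{"claw":1,"x":-0.01,"y":0,"z":0,"yaw":0},{"claw":1,"x":-0.009,"y":0,"z":0,"yaw":0},{"claw":1,"x":-0.005,"y":0,"z":0,"yaw":0},{"claw":1,"x":0,"y":0,"z":0,"yaw":0}], "force": 120}}

```text
clock: 18.08
tcp_pos: [466.2, 2.8, 160.3]
tcp_rot: [[0.196, 0.981, 0.002], [0.98, -0.196, 0.026], [0.026, -0.003, -1.0]]
ft_force: [0.0, 1.5, -0.2]
opening: 18.6
```

```bash
python3 snap.py 13 wrist,side; python3 tip.py now
python3 - <<'E'
import cv2,numpy as np
a=cv2.resize(cv2.imread('pics/s13.png')[130:230,210:310],None,fx=4.2,fy=4.2,interpolation=cv2.INTER_CUBIC)
b=cv2.resize(cv2.imread('pics/w13.png')[60:160,225:325],None,fx=4.2,fy=4.2,interpolation=cv2.INTER_CUBIC)
cv2.imwrite('pics/c13.png',np.hstack([a,b]))
E
```

```text
now 18.1833 [466.6    4.02 160.27] head -11.212865366327534 open 18.216451009610388 F [ 0.84  1.85 -0.42] tz [  0.12   1.51 -57.28]
tip [477.67  84.74  15.37] grip [465.99  -0.5  175.27] hook z [-0.1  -0.58  0.81] lean 35.996375754748655
```

View pics/c13.png

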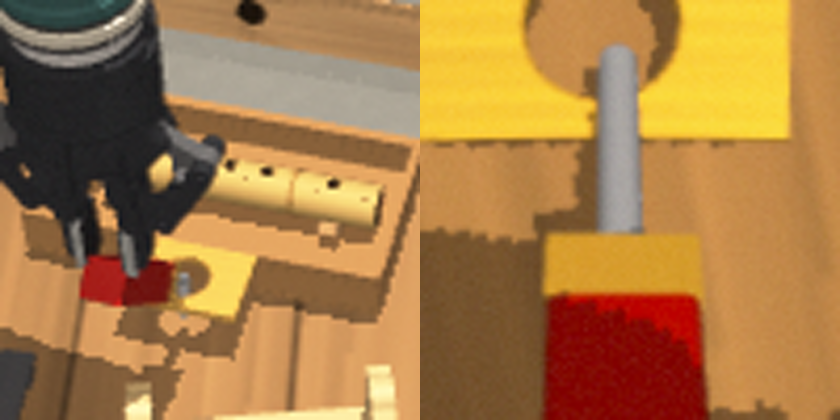

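Run:
```python
from fit2 import *
w,p,R=pickle.load(open('w13.pkl','rb'))
h=onz(*rayw(w,(183/4.2+225,22/4.2+60)),48);print(h,np.linalg.norm(h[:2]-[510.5,257.5]))
for d in (130,140,150):print(d,[projw(w,[*(np.array([510.5,257.2])-np.array([.198,.98])*(d+e)),48]) for e in (0,25)])
```

```text
[482.15 121.73  48.  ] 138.70064175329148
130 [array([269.69,  56.26]), array([269.57,  83.13])]
140 [array([269.64,  66.92]), array([269.54,  94.07])]
150 [array([269.59,  77.7 ]), array([269.5 , 105.07])]
```

View pics/w13.png

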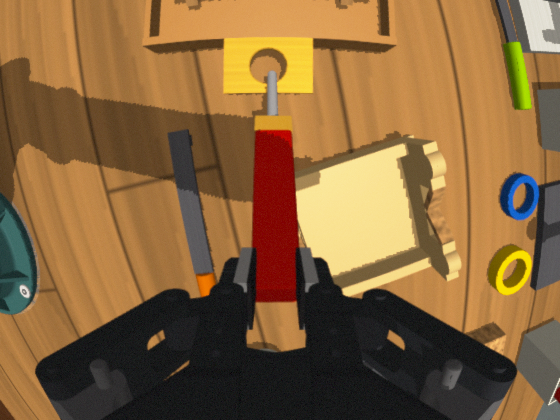

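Request:
{"op": "carry_out", "data": {"commands": [{"claw":1,"x":-0.005,"y":0,"z":0.001,"yaw":0},{"claw":1,"x":-0.006,"y":0,"z":0,"yaw":0},{"claw":1,"x":-0.003,"y":0,"z":0,"yaw":0},{"claw":1,"x":0,"y":0,"z":0,"yaw":0},{"claw":1,"x":0.005,"y":0,"z":0,"yaw":0},{"claw":1,"x":0.006,"y":0,"z":0,"yaw":0},{"claw":1,"x":0.002,"y":0,"z":0,"yaw":0},{"claw":1,"x":0,"y":0,"z":0,"yaw":0},{"claw":1,"x":0,"y":0,"z":0,"yaw":0},{"claw":1,"x":0,"y":0,"z":0,"yaw":0}]}}

```text
clock: 19.02
tcp_pos: [466.8, 3.5, 158.9]
tcp_rot: [[0.189, 0.982, 0.002], [0.982, -0.189, 0.024], [0.024, -0.002, -1.0]]
ft_force: [0.6, 0.0, -1.4]
opening: 19.0
```

```bash
python3 snap.py 14 wrist,side; python3 tip.py now
python3 - <<'E'
import cv2,numpy as np
a=cv2.resize(cv2.imread('pics/s14.png')[150:220,215:285],None,fx=6,fy=6,interpolation=cv2.INTER_CUBIC)
b=cv2.resize(cv2.imread('pics/w14.png')[30:150,225:325],None,fx=4.2,fy=4.2,interpolation=cv2.INTER_CUBIC)[:420]
cv2.imwrite('pics/c14.png',np.hstack([a,b]))
E
```

```text
now 19.1167 [466.74   3.44 158.9 ] head -10.9211615669282 open 19.05733519019005 F [ 0.01  0.4  -1.33] tz [  0.11   1.36 -57.28]
tip [477.39  83.84  13.79] grip [466.15  -1.05 173.91] hook z [-0.09 -0.58  0.81] lean 35.8526421154605
```

View pics/c14.png

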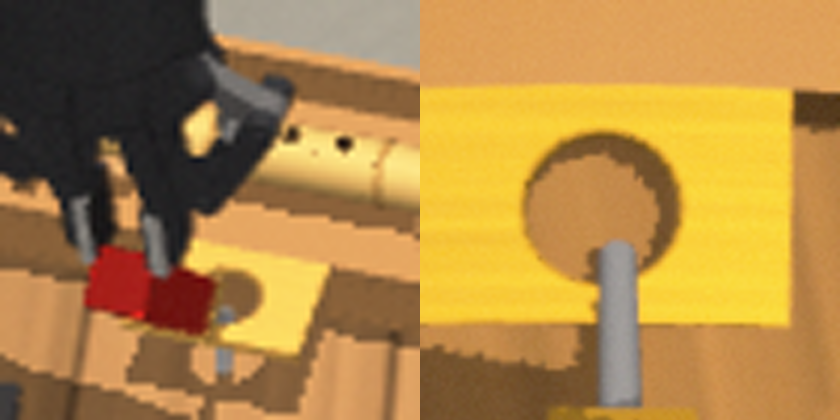

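Request:
{"op": "carry_out", "data": {"commands": [{"claw":1,"x":0.005,"y":-0.001,"z":0,"yaw":0},{"claw":1,"x":0.004,"y":-0.001,"z":0,"yaw":0},{"claw":1,"x":0,"y":0,"z":0,"yaw":0},{"claw":1,"x":0,"y":0,"z":-0.008,"yaw":0},{"claw":1,"x":0,"y":0,"z":-0.012,"yaw":0},{"claw":1,"x":0,"y":0,"z":-0.015,"yaw":0},{"claw":1,"x":0,"y":0,"z":-0.02,"yaw":0},{"claw":1,"x":0,"y":0,"z":-0.025,"yaw":0},{"claw":1,"x":0,"y":0,"z":-0.025,"yaw":0},{"claw":1,"x":0,"y":0,"z":-0.015,"yaw":0}]}}

```text
clock: 19.95
tcp_pos: [461.6, 8.7, 282.1]
tcp_rot: [[0.193, 0.981, -0.01], [0.981, -0.193, 0.018], [0.016, -0.013, -1.0]]
ft_force: [1.0, 0.3, -1.0]
opening: 18.2
```

```bash
python3 snap.py 15 wrist,side; python3 tip.py now; python3 -c "
from h import *
print(observe()['joints'])"
```

```text
now 20.05 [463.03   8.93 282.45] head -11.075019611255556 open 18.297022170180718 F [ 0.35  0.21 -2.25] tz [ -0.33   1.13 -57.29]
tip [472.76  88.71 136.93] grip [462.55   4.5  297.48] hook z [-0.09 -0.57  0.81] lean 35.54929733651702
[-44.75  10.87  45.79 120.11 -11.15  53.13  -3.77]
```

View pics/w15.png

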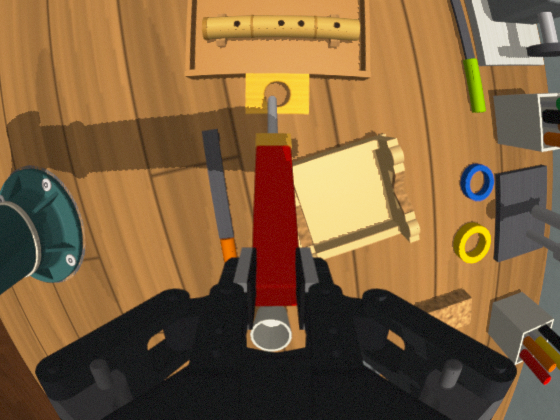

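View pics/s15.png

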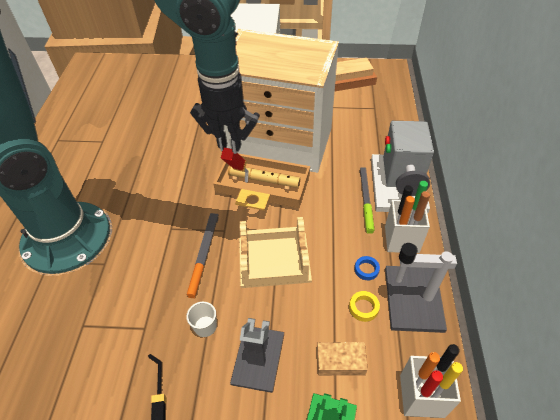

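Run:
```python
import cv2,numpy as np
a=[cv2.resize(cv2.imread('pics/w%d.png'%i)[85:315,235:320],None,fx=2.6,fy=2.6,interpolation=cv2.INTER_CUBIC) for i in (3,5,15)]
cv2.imwrite('pics/cmp2.png',np.hstack(a))
```

```text
(no output)
```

View pics/cmp2.png

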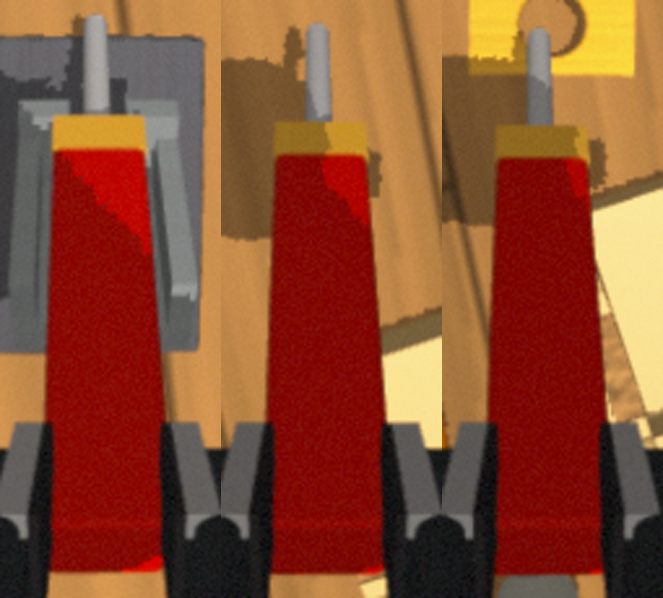

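```bash
python3 - <<'E'
from h import *
import json
G=json.load(open('grasp0.json'));R=np.array(G['R']);p=np.array(G['tcp'])
E0=np.array(G['g'])+np.array(G['H'])@[0,0,-92]; E1=E0+[-2.5,.3,2]
Hw=R@np.array(G['H']); Ew=p+R@E0
print('E home',Ew,'hx',Hw[:,0],'hz',Hw[:,2])
G2=dict(G); G2['tip']=E1.tolist(); json.dump(G2,open('grasp.json','w'))
A=Ew+45*Hw[:,0]+6*Hw[:,2]; print('A',A,'B',Ew+6*Hw[:,2],'C',Ew+20*Hw[:,0]+6*Hw[:,2])
E
python3 tip.py "528.5 -232 200 -7.2 40"
```

```text
E home [ 532.86 -273.64  109.63] hx [0.1  0.81 0.57] hz [-0.07 -0.57  0.82]
A [ 537.07 -240.49  140.36] B [ 532.43 -277.05  114.55] C [ 534.49 -260.8   126.02]
now 20.05 [463.03   8.93 282.45] head -11.075019611255556 open 18.297022170180718 F [ 0.35  0.21 -2.25] tz [ -0.33   1.13 -57.29]
tip [469.56  58.04 223.14] grip [463.1    8.4  300.72] hook z [-0.07 -0.57  0.82] lean 34.81867570898678
 x -0.0342 y 0.0146 z 0.0021 yaw -0.10
 x -0.0343 y 0.0144 z 0.0022 yaw -0.10
 x -0.0344 y 0.0140 z 0.0021 yaw -0.10
 x -0.0345 y 0.0138 z 0.0021 yaw -0.10
 x -0.0347 y 0.0134 z 0.0022 yaw -0.10
 x -0.0347 y 0.0132 z 0.0021 yaw -0.10
 x -0.0349 y 0.0129 z 0.0022 yaw -0.10
 x -0.0350 y 0.0126 z 0.0021 yaw -0.10
-- tcp [ 525.25 -281.48  259.27] tip [ 528.52 -232.02  199.99]
```

Request:
{"op": "carry_out", "data": {"commands": [{"claw":1,"x":-0.02,"y":0.008,"z":0.001,"yaw":-0.1},{"claw":1,"x":-0.033,"y":0.014,"z":0.002,"yaw":-0.1},{"claw":1,"x":-0.035,"y":0.014,"z":0.002,"yaw":-0.1},{"claw":1,"x":-0.036,"y":0.014,"z":0.002,"yaw":-0.1},{"claw":1,"x":-0.036,"y":0.014,"z":0.002,"yaw":-0.1},{"claw":1,"x":-0.035,"y":0.013,"z":0.002,"yaw":-0.1},{"claw":1,"x":-0.033,"y":0.013,"z":0.002,"yaw":-0.1},{"claw":1,"x":-0.023,"y":0.009,"z":0.002,"yaw":-0.1},{"claw":1,"x":-0.012,"y":0.005,"z":0,"yaw":0},{"claw":1,"x":0,"y":0,"z":0,"yaw":0}]}}

```text
clock: 20.88
tcp_pos: [522.0, -273.4, 248.2]
tcp_rot: [[0.108, 0.994, -0.022], [0.994, -0.107, 0.023], [0.02, -0.024, -1.0]]
ft_force: [-0.2, 0.4, -0.8]
opening: 18.9
```

```bash
python3 tip.py "537 -240.5 141 -7.2 20" "534.5 -260.8 126 -7.2 9"; python3 -c "
from h import *
print(observe()['joints'])"
```

```text
now 20.8833 [ 521.97 -273.39  248.2 ] head -6.15034754191823 open 18.862559703029266 F [-0.21  0.42 -0.79] tz [ -1.25   1.29 -57.27]
tip [ 523.41 -223.7   189.04] grip [ 522.34 -273.97  266.46] hook z [-0.01 -0.57  0.82] lean 34.9931391070392
 x -0.0054 y 0.0052 z 0.0158 yaw 0.07
 x -0.0054 y 0.0052 z 0.0158 yaw 0.07
 x -0.0053 y 0.0053 z 0.0157 yaw 0.07
-- tcp [ 534.7  -290.09  200.22] tip [ 537.03 -240.46  141.04]
 x -0.0069 y 0.0001 z 0.0049 yaw -0.00
 x -0.0070 y 0.0002 z 0.0049 yaw -0.00
 x -0.0069 y 0.0001 z 0.0048 yaw -0.00
-- tcp [ 532.17 -310.44  185.21] tip [ 534.5  -260.81  126.03]
[ -6.93  26.46  43.28 107.05 -21.88  56.86  39.99]
```

Request:
{"op": "carry_out", "data": {"commands": [{"claw":1,"x":-0.003,"y":0.003,"z":0.01,"yaw":0.1},{"claw":1,"x":-0.005,"y":0.004,"z":0.014,"yaw":0.1},{"claw":1,"x":-0.005,"y":0.004,"z":0.012,"yaw":0},{"claw":1,"x":-0.002,"y":0.002,"z":0.006,"yaw":0},{"claw":1,"x":0,"y":0,"z":0,"yaw":0},{"claw":1,"x":0,"y":0,"z":0,"yaw":0},{"claw":1,"x":0,"y":0,"z":0,"yaw":0},{"claw":1,"x":0,"y":0,"z":0,"yaw":0},{"claw":1,"x":0,"y":0,"z":0,"yaw":0},{"claw":1,"x":0,"y":0,"z":0,"yaw":0}]}}

```text
clock: 21.72
tcp_pos: [530.8, -281.5, 196.4]
tcp_rot: [[0.121, 0.992, -0.03], [0.992, -0.12, 0.031], [0.027, -0.034, -0.999]]
ft_force: [-0.3, -0.1, -2.1]
opening: 18.9
```

```bash
python3 snap.py 16 wrist,side; python3 tip.py "536 -240.5 141 -7.2 20" "531.3 -277 114.6 -7.2 9"
python3 - <<'E'
import cv2,numpy as np
a=cv2.resize(cv2.imread('pics/s16.png')[270:380,210:310],None,fx=4.2,fy=4.2,interpolation=cv2.INTER_CUBIC)
b=cv2.resize(cv2.imread('pics/w16.png')[80:190,225:325],None,fx=4.2,fy=4.2,interpolation=cv2.INTER_CUBIC)
cv2.imwrite('pics/c16.png',np.hstack([a,b]))
E
```

```text
now 21.8167 [ 530.83 -281.63  196.45] head -6.892829048253621 open 18.62865254058265 F [ 0.27  0.09 -2.37] tz [ -1.71   1.76 -57.25]
tip [ 532.43 -231.5   137.66] grip [ 531.36 -282.36  214.7 ] hook z [-0.01 -0.58  0.81] lean 35.426694328537124
 x -0.0084 y 0.0043 z -0.0037 yaw 0.06
-- tcp [ 534.19 -290.6   199.77] tip [ 536.05 -240.49  140.98]
 x -0.0063 y 0.0001 z 0.0042 yaw -0.00
 x -0.0062 y 0.0001 z 0.0043 yaw -0.00
 x -0.0063 y 0.0002 z 0.0042 yaw -0.00
 x -0.0062 y 0.0001 z 0.0042 yaw -0.00
 x -0.0063 y 0.0001 z 0.0042 yaw -0.00
 x -0.0062 y 0.0001 z 0.0043 yaw -0.00
-- tcp [ 529.4  -327.1   173.37] tip [ 531.25 -276.98  114.58]
```

View pics/c16.png

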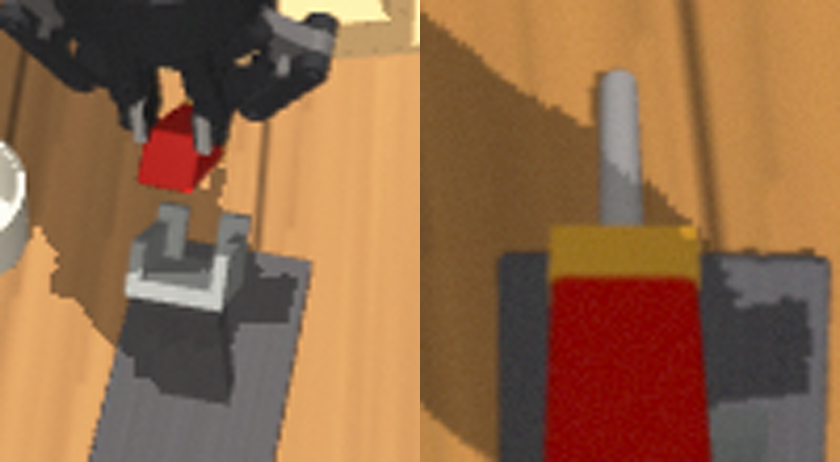

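Request:
{"op": "carry_out", "data": {"commands": [{"claw":1,"x":-0.0068,"y":0.0033,"z":-0.003,"yaw":0.05},{"claw":1,"x":0,"y":0,"z":0,"yaw":0},{"claw":1,"x":0,"y":0,"z":0,"yaw":0},{"claw":1,"x":0,"y":0,"z":0,"yaw":0},{"claw":1,"x":-0.006,"y":0,"z":0.004,"yaw":0},{"claw":1,"x":-0.006,"y":0,"z":0.004,"yaw":0},{"claw":1,"x":0,"y":0,"z":0,"yaw":0},{"claw":1,"x":0,"y":0,"z":0,"yaw":0},{"claw":1,"x":0,"y":0,"z":0,"yaw":0},{"claw":1,"x":0,"y":0,"z":0,"yaw":0}]}}

```text
clock: 22.65
tcp_pos: [531.5, -304.0, 190.8]
tcp_rot: [[0.127, 0.991, -0.029], [0.992, -0.126, 0.03], [0.026, -0.032, -0.999]]
ft_force: [-0.7, 0.4, -2.1]
opening: 18.4
```

```bash
python3 snap.py 17 wrist,side; python3 tip.py "530.9 -277 114.6 -7.2 9"
python3 - <<'E'
import cv2,numpy as np
a=cv2.resize(cv2.imread('pics/s17.png')[290:370,220:300],None,fx=5.25,fy=5.25,interpolation=cv2.INTER_CUBIC)
b=cv2.resize(cv2.imread('pics/w17.png')[80:180,225:325],None,fx=4.2,fy=4.2,interpolation=cv2.INTER_CUBIC)
cv2.imwrite('pics/c17.png',np.hstack([a,b]))
E
```

```text
now 22.75 [ 531.57 -303.89  190.94] head -7.253281630832136 open 18.822900858142376 F [-0.92 -0.01 -1.64] tz [ -1.65   1.7  -57.25]
tip [ 533.54 -253.84  132.1 ] grip [ 532.08 -304.6   209.2 ] hook z [-0.02 -0.58  0.82] lean 35.356428686441696
 x -0.0059 y 0.0002 z 0.0042 yaw -0.00
 x -0.0060 y 0.0003 z 0.0042 yaw -0.00
 x -0.0059 y 0.0002 z 0.0043 yaw -0.00
 x -0.0059 y 0.0002 z 0.0042 yaw -0.00
-- tcp [ 528.98 -327.    173.42] tip [ 530.9  -276.95  114.58]
```

View pics/c17.png

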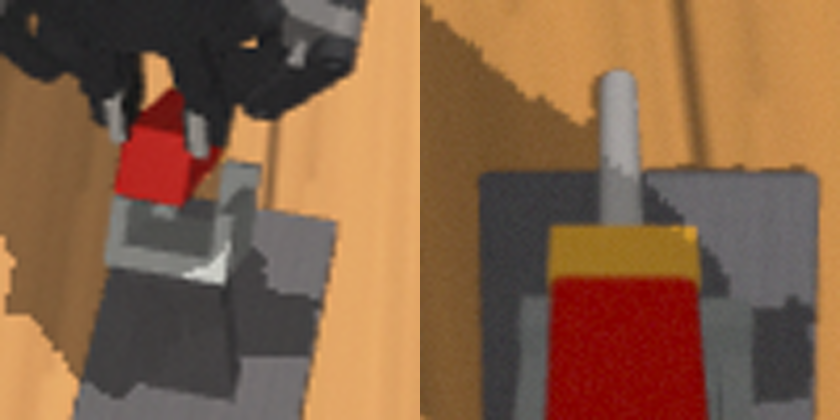

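Request:
{"op": "carry_out", "data": {"commands": [{"claw":1,"x":-0.006,"y":0.0004,"z":0.0042,"yaw":0},{"claw":1,"x":-0.006,"y":0.0004,"z":0.0042,"yaw":0},{"claw":1,"x":-0.005,"y":0.0003,"z":0.0036,"yaw":0},{"claw":1,"x":-0.003,"y":0.0002,"z":0.0022,"yaw":0},{"claw":1,"x":0,"y":0,"z":0,"yaw":0},{"claw":1,"x":0,"y":0,"z":0,"yaw":0},{"claw":1,"x":0,"y":0,"z":0,"yaw":0},{"claw":1,"x":0,"y":0,"z":0,"yaw":0},{"claw":1,"x":0,"y":0,"z":0,"yaw":0},{"claw":1,"x":0,"y":0,"z":0,"yaw":0}]}}

```text
clock: 23.58
tcp_pos: [529.9, -325.5, 174.4]
tcp_rot: [[0.127, 0.992, -0.029], [0.992, -0.126, 0.03], [0.026, -0.032, -0.999]]
ft_force: [-1.4, -0.3, -1.3]
opening: 18.8
```

```bash
python3 snap.py 18 wrist,side; python3 tip.py "530.9 -277 114.6 -7.2 9"
python3 - <<'E'
import cv2,numpy as np
a=cv2.resize(cv2.imread('pics/s18.png')[290:370,220:300],None,fx=5.25,fy=5.25,interpolation=cv2.INTER_CUBIC)
b=cv2.resize(cv2.imread('pics/w18.png')[80:180,225:325],None,fx=4.2,fy=4.2,interpolation=cv2.INTER_CUBIC)
cv2.imwrite('pics/c18.png',np.hstack([a,b]))
E
```

```text
now 23.6833 [ 529.95 -325.49  174.43] head -7.23356206286358 open 18.47118949922261 F [ 0.47  0.25 -0.67] tz [ -1.64   1.7  -57.25]
tip [ 531.9  -275.44  115.59] grip [ 530.45 -326.2   192.69] hook z [-0.02 -0.58  0.82] lean 35.36175005318043
 x -0.0017 y -0.0007 z 0.0010 yaw -0.01
-- tcp [ 529.01 -327.06  173.41] tip [ 530.93 -277.    114.58]
```

View pics/c18.png

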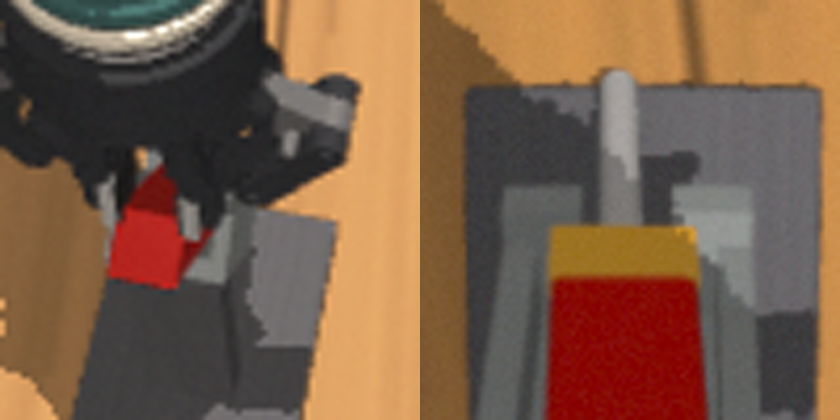

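Request:
{"op": "carry_out", "data": {"commands": [{"claw":0.7,"x":-0.001,"y":0,"z":0.0006,"yaw":0},{"claw":0.6,"x":0,"y":0,"z":0,"yaw":0},{"claw":0.5,"x":0,"y":0,"z":0,"yaw":0},{"claw":0,"x":0,"y":0,"z":0,"yaw":0},{"claw":0,"x":0,"y":0,"z":0,"yaw":0},{"claw":0,"x":0,"y":0,"z":0,"yaw":0},{"claw":0,"x":0,"y":0,"z":-0.01,"yaw":0},{"claw":0,"x":0,"y":0,"z":-0.02,"yaw":0},{"claw":0,"x":0,"y":0,"z":-0.03,"yaw":0},{"claw":0,"x":0,"y":0,"z":-0.035,"yaw":0}]}}

```text
clock: 24.52
tcp_pos: [529.0, -325.4, 266.9]
tcp_rot: [[0.127, 0.991, -0.041], [0.991, -0.126, 0.037], [0.032, -0.046, -0.998]]
ft_force: [0.8, 0.1, -0.6]
opening: 85.4
```

```bash
python3 snap.py 19 wrist,side; python3 plan.py
python3 - <<'E'
import cv2,numpy as np
a=cv2.resize(cv2.imread('pics/s19.png')[290:400,210:320],None,fx=3.8,fy=3.8,interpolation=cv2.INTER_CUBIC)
b=cv2.resize(cv2.imread('pics/w19.png')[80:240,225:335],None,fx=3.8,fy=3.8,interpolation=cv2.INTER_CUBIC)
c=np.zeros((608,836,3),np.uint8);c[:418,:418]=a[:418,:418];c[:600,418:836]=b[:600,:418];cv2.imwrite('pics/c19.png',c[:600,:800])
E
```

```text
now 24.6167 [ 533.08 -329.88  273.16] head -7.242679840587857 85.31780622713033 [ 0.71 -1.49  0.05] tz [ -1.62   1.69 -57.25]
```

View pics/c19.png

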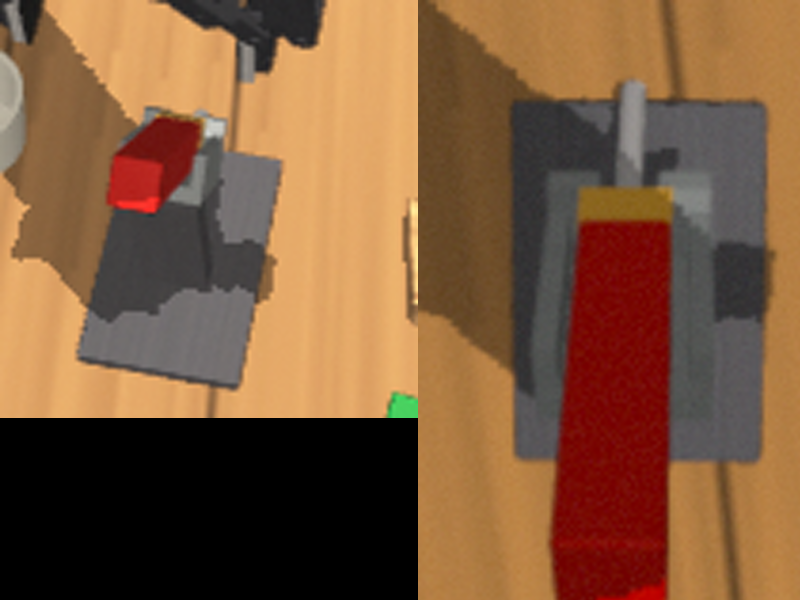

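```bash
python3 snap.py 20 top
python3 - <<'E'
import cv2,numpy as np
a=cv2.resize(cv2.imread('pics/t20.png')[140:290,140:340],None,fx=4,fy=4,interpolation=cv2.INTER_CUBIC)
cv2.imwrite('pics/c20.png',a)
b=cv2.resize(cv2.imread('pics/s19.png')[130:300,190:330],None,fx=5,fy=5,interpolation=cv2.INTER_CUBIC)
cv2.imwrite('pics/c20a.png',b[:400]); cv2.imwrite('pics/c20b.png',b[400:])
E
```

```text
(no output)
```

View pics/c20.png

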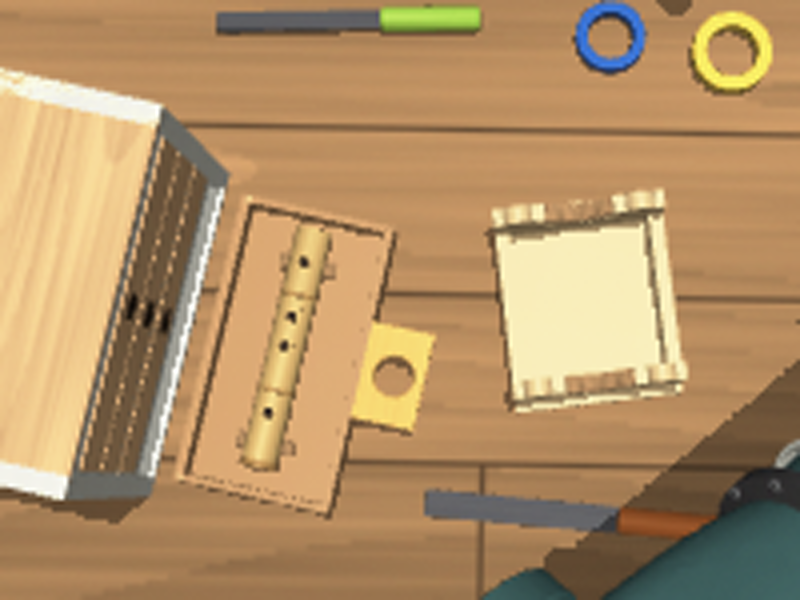

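View pics/c20a.png

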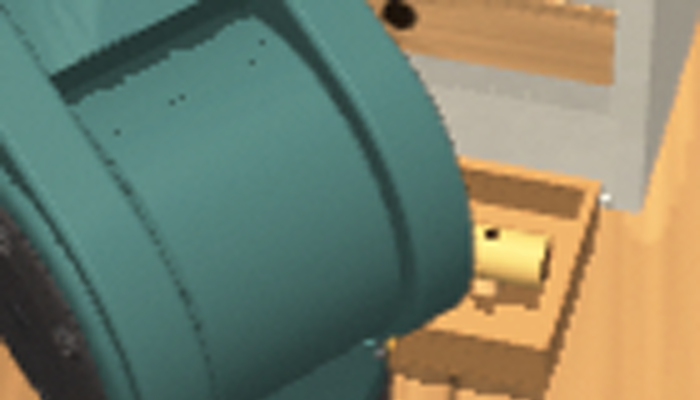

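View pics/c20b.png

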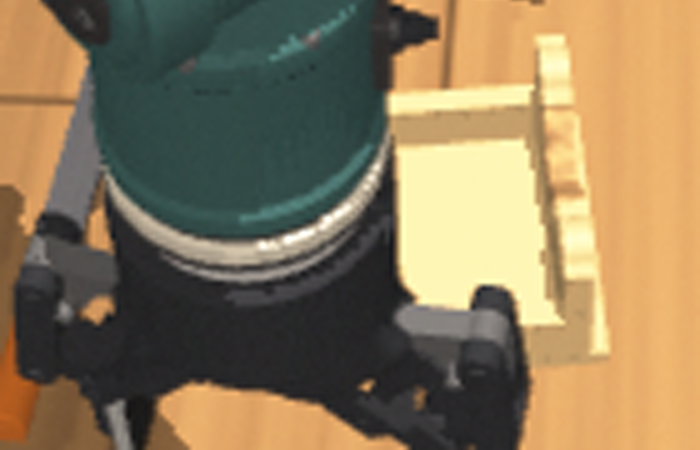

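Run:
```python
from fit2 import *
f=lambda x,y:((x+.5)/4+140-.5,(y+.5)/4+140-.5)
P=lambda x,y,z:onz(*ray(cs['top'],f(x,y)),z)
a,b=P(315,229,42),P(260,467,42); d=a-b; print('flute',a,b,(a+b)/2,np.linalg.norm(d),np.degrees(np.arctan2(d[1],d[0])))
h=P(394,376,48); print('hole',h); xc=np.array([.198,.98]); T=np.linalg.norm(h[:2]-[510.5,256.8]);print('T',T,'flute by hole',h[:2]+92*xc)
u,l=P(579,209,79),P(601,383,79); d=u-l; print('cradle',u,l,(u+l)/2,np.linalg.norm(d),np.degrees(np.arctan2(d[1],d[0])))
# corner fits of end-wall tops z=88 bumps outer ends
for q in [(495,212),(663,195),(513,388),(687,370)]: print(P(*q,86))
for q in [(515,410),(686,390)]: print('base',P(*q,2))
```

```text
flute [600.8  176.53  42.  ] [404.54 215.23  42.  ] [502.67 195.88  42.  ] 200.03690922210427 -11.156767555825269
hole [480.14 107.62  48.  ]
T 152.2352770049003 flute by hole [498.35 197.78]
cradle [616.04 -40.72  79.  ] [475.72 -60.34  79.  ] [545.88 -50.53  79.  ] 141.68660030005032 7.959004309447937
[611.42  27.04  86.  ]
[ 627.63 -108.14   86.  ]
[470.19   9.94  86.  ]
[ 486.88 -128.55   86.  ]
base [455.82   8.73   2.  ]
base [ 475.01 -134.65    2.  ]
```

```bash
python3 plan.py 0.35 "501.5 190 200 78.8 29"
```

```text
now 24.6667 [ 531.87 -328.41  270.55] head -7.229708370672011 85.03721288536374 [-0.88  0.03  1.02] tz [ -1.82   1.84 -57.24]
0 0.0267 -0.0049 0.0046 -0.906
1 0.0271 -0.0027 0.0047 -0.906
2 0.0272 -0.0006 0.0046 -0.906
3 0.0271 0.0015 0.0046 -0.906
4 0.027 0.0037 0.0047 -0.906
5 0.0265 0.0058 0.0046 -0.906
6 0.0261 0.0078 0.0046 -0.906
7 0.0253 0.0099 0.0047 -0.906
8 0.0245 0.0119 0.0046 -0.906
9 0.0234 0.0138 0.0046 -0.906
10 0.0223 0.0156 0.0047 -0.906
11 0.021 0.0172 0.0046 -0.906
12 0.0195 0.0189 0.0047 -0.906
13 0.018 0.0204 0.0046 -0.906
14 0.0164 0.0217 0.0046 -0.906
15 0.0145 0.023 0.0047 -0.906
16 0.0127 0.024 0.0046 -0.906
17 0.0108 0.025 0.0046 -0.906
18 0.0088 0.0258 0.0047 -0.906
19 end [501.48 190.06 199.96] 78.78484514931282
```

Request:
{"op": "carry_out", "data": {"commands": [{"claw":0.35,"x":0.02,"y":-0.004,"z":0.003,"yaw":-0.5},{"claw":0.35,"x":0.027,"y":-0.003,"z":0.005,"yaw":-0.9},{"claw":0.35,"x":0.027,"y":-0.001,"z":0.005,"yaw":-0.9},{"claw":0.35,"x":0.027,"y":0.001,"z":0.005,"yaw":-0.9},{"claw":0.35,"x":0.027,"y":0.004,"z":0.005,"yaw":-0.9},{"claw":0.35,"x":0.027,"y":0.006,"z":0.005,"yaw":-0.9},{"claw":0.35,"x":0.026,"y":0.008,"z":0.005,"yaw":-0.9},{"claw":0.35,"x":0.025,"y":0.01,"z":0.005,"yaw":-0.9},{"claw":0.35,"x":0.024,"y":0.012,"z":0.005,"yaw":-0.9},{"claw":0.35,"x":0.023,"y":0.014,"z":0.005,"yaw":-0.9}]}}

```text
clock: 25.5
tcp_pos: [516.2, -59.5, 226.7]
tcp_rot: [[-0.6, 0.799, -0.037], [0.799, 0.601, 0.026], [0.043, -0.014, -0.999]]
ft_force: [-0.2, 0.4, -0.1]
opening: 55.8
```

```bash
python3 plan.py 0.35 "501.5 190 200 78.8 29";python3 -c "
from h import *
print(observe()['joints'])"
```

```text
now 25.5 [516.19 -59.5  226.65] head 36.92507701042862 55.75648920771094 [-0.16  0.37 -0.08] tz [ -2.14   1.51 -57.24]
0 0.023 0.0154 0.0037 -0.931
1 0.0217 0.0172 0.0038 -0.931
2 0.0202 0.0189 0.0037 -0.931
3 0.0186 0.0205 0.0038 -0.931
4 0.0169 0.0219 0.0037 -0.931
5 0.015 0.0232 0.0038 -0.931
6 0.0131 0.0244 0.0037 -0.931
7 0.0111 0.0254 0.0038 -0.931
8 0.009 0.0261 0.0037 -0.931
9 end [501.51 189.95 200.03] 78.78044696963849
[-21.08  19.79  30.59 115.96 -14.54  50.12  54.78]
```

Request:
{"op": "carry_out", "data": {"commands": [{"claw":0.35,"x":0.023,"y":0.015,"z":0.004,"yaw":-0.93},{"claw":0.35,"x":0.022,"y":0.017,"z":0.004,"yaw":-0.93},{"claw":0.35,"x":0.02,"y":0.019,"z":0.004,"yaw":-0.93},{"claw":0.35,"x":0.019,"y":0.021,"z":0.004,"yaw":-0.93},{"claw":0.35,"x":0.017,"y":0.022,"z":0.004,"yaw":-0.93},{"claw":0.35,"x":0.015,"y":0.023,"z":0.004,"yaw":-0.93},{"claw":0.35,"x":0.013,"y":0.024,"z":0.004,"yaw":-0.93},{"claw":0.35,"x":0.009,"y":0.021,"z":0.004,"yaw":-0.93},{"claw":0.35,"x":0.006,"y":0.016,"z":0.002,"yaw":-0.7},{"claw":0.35,"x":0,"y":0.006,"z":0,"yaw":0}]}}

```text
clock: 26.33
tcp_pos: [487.1, 197.0, 192.8]
tcp_rot: [[-0.984, 0.169, -0.053], [0.168, 0.985, 0.026], [0.056, 0.016, -0.998]]
ft_force: [0.8, 0.1, -0.4]
opening: 55.7
```

```bash
python3 snap.py 21 wrist,side; python3 plan.py 0.35 "501.5 196.3 110 78.8 29"
```

```text
now 26.4333 [488.46 195.1  193.28] head 79.982784256049 55.33622310070093 [-0.09 -0.37 -0.4 ] tz [ -2.91   1.43 -57.21]
0 -0.0057 0.0007 0.0275 0.079
1 -0.0057 0.0008 0.0275 0.079
2 -0.0057 0.0008 0.0275 0.079
3 end [501.48 196.35 110.01] 78.79941479471195
```

View pics/w21.png

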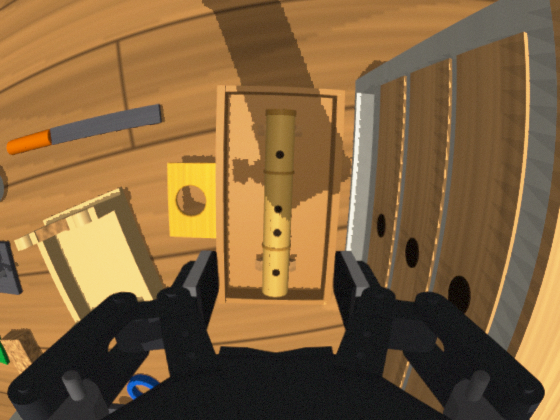

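Run:
```python
from fit2 import *
w,p,R=pickle.load(open('w21.pkl','rb'))
a=onz(*rayw(w,(281,112)),42);b=onz(*rayw(w,(275,294)),42)
d=b-a;print(a,b,(a+b)/2,np.linalg.norm(d),np.degrees(np.arctan2(d[1],d[0])))
c=[onz(*rayw(w,q),42) for q in [(277,200),(278,180),(277,240)]];print(c)
# cradle
```

```text
[405.87 219.33  42.  ] [603.74 179.32  42.  ] [504.81 199.32  42.  ] 201.87102789816112 -11.433005809763968
[array([495.35, 200.  ,  42.  ]), array([474.64, 204.56,  42.  ]), array([538.92, 192.61,  42.  ])]
```

```bash
python3 plan.py 0.35 "502.5 198 60 78.7 24"
```

```text
now 26.4333 [488.46 195.1  193.28] head 79.982784256049 55.33622310070093 [-0.09 -0.37 -0.4 ] tz [ -2.91   1.43 -57.21]
0 -0.0034 0.0005 0.0221 0.043
1 -0.0034 0.0006 0.022 0.043
2 -0.0035 0.0005 0.0221 0.043
3 -0.0034 0.0006 0.0221 0.043
4 -0.0034 0.0006 0.0221 0.043
5 -0.0034 0.0006 0.022 0.043
6 end [502.48 198.01  60.02] 78.69456120206233
```

Request:
{"op": "carry_out", "data": {"commands": [{"claw":0.35,"x":-0.0035,"y":0.0005,"z":0.015,"yaw":0.04},{"claw":0.35,"x":-0.0035,"y":0.0005,"z":0.022,"yaw":0.04},{"claw":0.35,"x":-0.0035,"y":0.0005,"z":0.025,"yaw":0.04},{"claw":0.35,"x":-0.0035,"y":0.0005,"z":0.025,"yaw":0.04},{"claw":0.35,"x":-0.0035,"y":0.0005,"z":0.022,"yaw":0.04},{"claw":0.35,"x":-0.003,"y":0.0005,"z":0.013,"yaw":0.04},{"claw":0.35,"x":0,"y":0,"z":0.005,"yaw":0},{"claw":0.35,"x":0,"y":0,"z":0,"yaw":0},{"claw":0.35,"x":0,"y":0,"z":0,"yaw":0},{"claw":0.35,"x":0,"y":0,"z":0,"yaw":0}]}}

```text
clock: 27.27
tcp_pos: [512.9, 176.3, 65.1]
tcp_rot: [[-0.972, 0.231, -0.039], [0.231, 0.973, 0.016], [0.041, 0.006, -0.999]]
ft_force: [0.2, 0.3, 0.2]
opening: 55.5
```

```bash
python3 snap.py 22 wrist,side; python3 plan.py 0.35 "502.5 198 26 78.7 24"
```

```text
now 27.3667 [513.17 176.91  65.41] head 76.67053746433267 55.25154323802339 [ 0.69 -0.23 -0.29] tz [ -2.17   0.94 -57.25]
0 0.0068 0.0089 0.0201 -0.203
1 0.0067 0.009 0.02 -0.203
2 end [502.47 198.02  26.02] 78.69894219300464
```

View pics/w22.png

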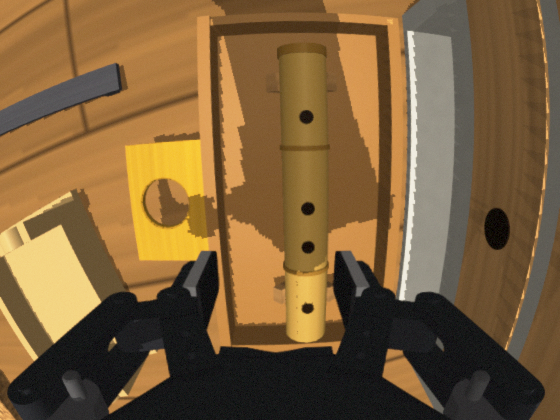

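Request:
{"op": "carry_out", "data": {"commands": [{"claw":0.35,"x":0.005,"y":0.008,"z":0,"yaw":-0.16},{"claw":0.35,"x":0.006,"y":0.007,"z":0,"yaw":-0.16},{"claw":0.35,"x":0,"y":0,"z":0,"yaw":0},{"claw":0.35,"x":0,"y":0,"z":0,"yaw":0},{"claw":0.35,"x":0,"y":0,"z":0,"yaw":0},{"claw":0.35,"x":0,"y":0,"z":0.006,"yaw":0},{"claw":0.35,"x":0,"y":0,"z":0.008,"yaw":0},{"claw":0.35,"x":0,"y":0,"z":0,"yaw":0},{"claw":0.35,"x":0,"y":0,"z":0,"yaw":0},{"claw":0.35,"x":0,"y":0,"z":0,"yaw":0}]}}

```text
clock: 28.2
tcp_pos: [505.0, 198.7, 53.0]
tcp_rot: [[-0.98, 0.197, -0.034], [0.196, 0.98, 0.019], [0.037, 0.012, -0.999]]
ft_force: [-0.2, -0.4, 0.8]
opening: 55.5
```

```bash
python3 snap.py 23 wrist; python3 plan.py 0.35 "502.5 198 27 78.7 24"
```

```text
now 28.25 [505.17 198.65  53.08] head 78.6271898546677 55.44731676500598 [0.31 0.34 0.41] tz [ -1.95   1.11 -57.26]
0 0.0008 -0.0007 0.0131 -0.007
1 0.0007 -0.0008 0.013 -0.007
2 end [502.52 197.98  27.04] 78.69714686088344
```

View pics/w23.png

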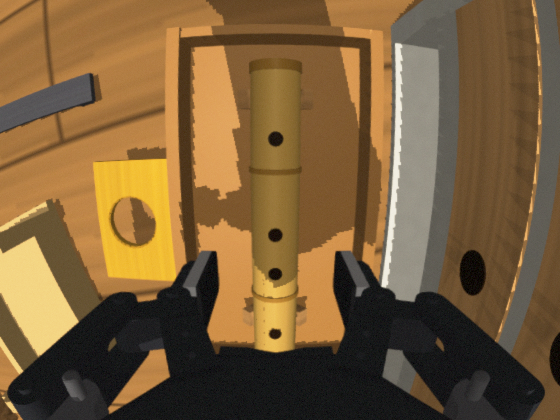

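Request:
{"op": "carry_out", "data": {"commands": [{"claw":0.35,"x":0.0007,"y":-0.0004,"z":0.008,"yaw":0},{"claw":0.35,"x":0.0006,"y":-0.0003,"z":0.009,"yaw":0},{"claw":0.35,"x":0,"y":0,"z":0.005,"yaw":0},{"claw":0.35,"x":0,"y":0,"z":0,"yaw":0},{"claw":0.35,"x":0,"y":0,"z":0,"yaw":0},{"claw":1,"x":0,"y":0,"z":0,"yaw":0},{"claw":1,"x":0,"y":0,"z":0,"yaw":0},{"claw":1,"x":0,"y":0,"z":0,"yaw":0},{"claw":1,"x":0,"y":0,"z":0,"yaw":0},{"claw":1,"x":0,"y":0,"z":0,"yaw":0}], "force": 60}}

```text
clock: 29.08
tcp_pos: [503.2, 198.1, 28.7]
tcp_rot: [[-0.98, 0.198, -0.034], [0.198, 0.98, 0.019], [0.037, 0.012, -0.999]]
ft_force: [-1.0, -0.3, -0.1]
opening: 0.6
```

```bash
python3 snap.py 24 wrist; python3 plan.py 1 "502.5 190 180 78.7 30"
```

```text
now 29.1333 [503.24 198.08  28.69] head 78.56416521874407 -0.36579691782910895 [-0.16 -0.12 -0.63] tz [ -1.93   1.1  -57.26]
0 0.0008 -0.001 -0.0252 -0.005
1 0.0008 -0.0011 -0.0252 -0.005
2 0.0007 -0.001 -0.0253 -0.005
3 0.0008 -0.0011 -0.0252 -0.005
4 0.0008 -0.001 -0.0252 -0.005
5 0.0008 -0.001 -0.0252 -0.005
6 end [502.51 190.04 179.98] 78.71407468847711
```

View pics/w24.png

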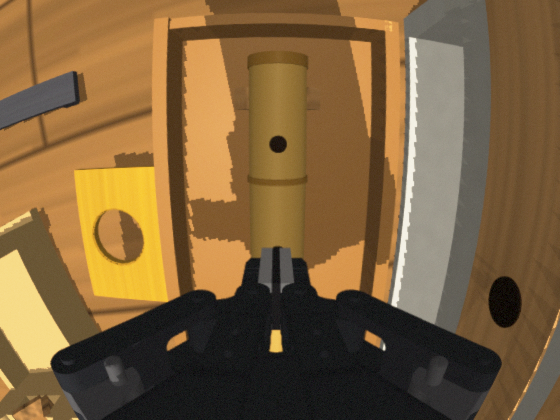

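```bash
python3 snap.py 25 side; python3 -c "
import cv2
a=cv2.resize(cv2.imread('pics/s25.png')[110:220,200:320],None,fx=6,fy=5,interpolation=cv2.INTER_CUBIC);cv2.imwrite('pics/c25.png',a)
b=cv2.resize(cv2.imread('pics/w24.png')[220:420,180:380],None,fx=3,fy=3,interpolation=cv2.INTER_CUBIC);cv2.imwrite('pics/c25w.png',b)"
```

```text
(no output)
```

View pics/c25.png

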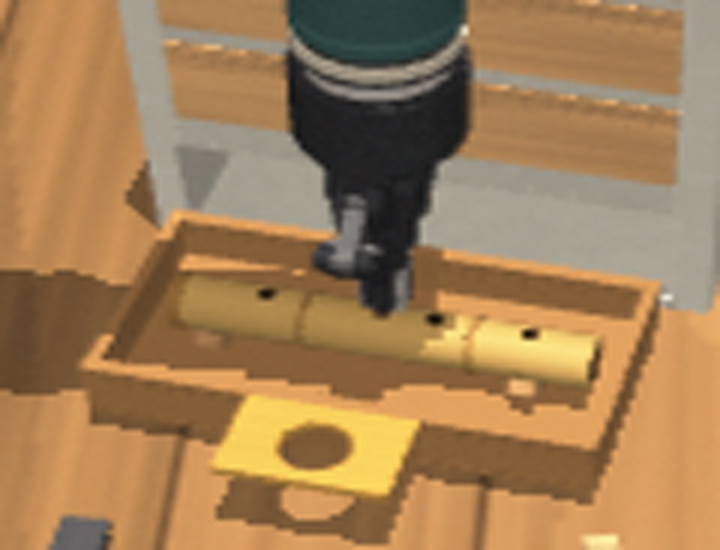

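View pics/c25w.png

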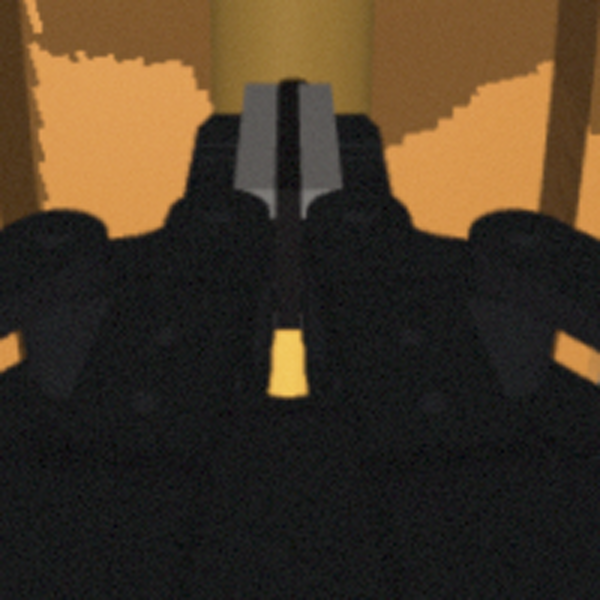

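Run:
```python
from fit2 import *
for z in (20,28,45,57,65): print(z,proj(cs['side'],[503.2,198.1,z]))
print(proj(cs['side'],[502.7,195.9,57]))
f=lambda x,y:(x/6+200,y/5+110)
# flute ends in side: left (185,300) right (590,358)
for q in ((187,302),(588,358)): print(onz(*ray(cs['side'],f(*q)),42))
print(observe()['ft_force'],observe()['opening'])
```

```text
20 [264.01 180.41]
28 [263.87 178.47]
45 [263.57 174.27]
57 [263.35 171.25]
65 [263.2  169.22]
[263.1  171.83]
[411.27 211.66  42.  ]
[598.94 177.77  42.  ]
[0.14 0.47 0.71] 0.03198868092761811
```

```bash
python3 - <<'E'
from fit2 import *
for dz in (0,15,30): print(dz,proj(cs['side'],[473.4,28.4,178.3+dz]))
w,p,R=pickle.load(open('w24.pkl','rb'));print(w['xyz']-p, p)
for dz in (0,-10,-19,-30): print('tcp wrist',projw(w,p+R@[0,0,dz]))
E
cat pics/x 2>/dev/null; python3 -c "
import cv2
a=cv2.resize(cv2.imread('pics/s22.png')[110:220,200:320],None,fx=6,fy=5,interpolation=cv2.INTER_CUBIC);cv2.imwrite('pics/c22.png',a)"
```

```text
0 [241.52 187.83]
15 [240.94 183.44]
30 [240.35 178.95]
[-63.64  10.91 182.18] [503.23 198.07  28.68]
tcp wrist [275.03 238.57]
tcp wrist [275.   245.08]
tcp wrist [274.97 251.52]
tcp wrist [274.93 260.26]
```

View pics/c22.png

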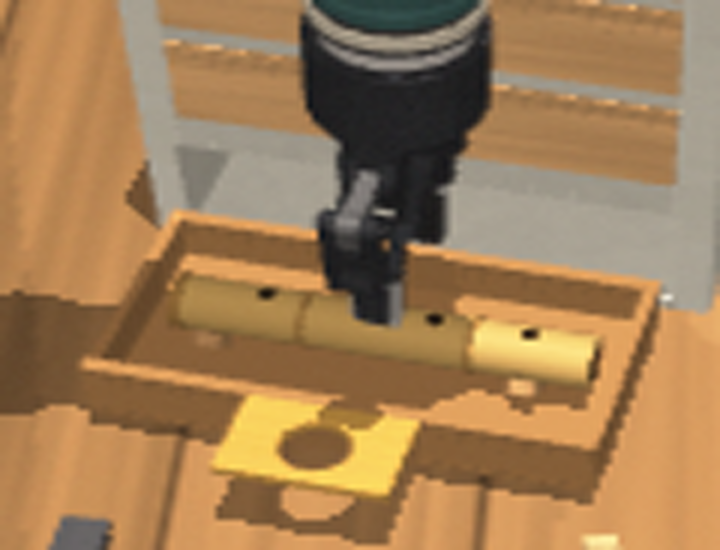

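Request:
{"op": "carry_out", "data": {"commands": [{"claw":0.35,"x":0,"y":0,"z":0,"yaw":0},{"claw":0.35,"x":0,"y":0,"z":0,"yaw":0},{"claw":0.35,"x":0,"y":0,"z":0,"yaw":0},{"claw":0.35,"x":0,"y":0,"z":0,"yaw":0},{"claw":0.35,"x":0,"y":0,"z":0.006,"yaw":0},{"claw":0.35,"x":0,"y":0,"z":0.007,"yaw":0},{"claw":0.35,"x":0,"y":0,"z":0.002,"yaw":0},{"claw":0.35,"x":0,"y":0,"z":0,"yaw":0},{"claw":0.35,"x":0,"y":0,"z":0,"yaw":0},{"claw":0.35,"x":0,"y":0,"z":0,"yaw":0}]}}

```text
clock: 30.02
tcp_pos: [502.4, 198.4, 11.7]
tcp_rot: [[-0.98, 0.198, -0.034], [0.198, 0.98, 0.019], [0.037, 0.012, -0.999]]
ft_force: [-0.3, 0.4, -0.1]
opening: 55.6
```

```bash
python3 snap.py 26 wrist,side;python3 plan.py; python3 -c "
import cv2
a=cv2.resize(cv2.imread('pics/s26.png')[110:220,200:320],None,fx=6,fy=5,interpolation=cv2.INTER_CUBIC);cv2.imwrite('pics/c26.png',a)"
```

```text
now 30.1167 [502.57 198.44  11.91] head 78.5689330454328 55.46060134015993 [-0.06 -0.12  0.51] tz [ -1.94   1.09 -57.26]
```

View pics/c26.png

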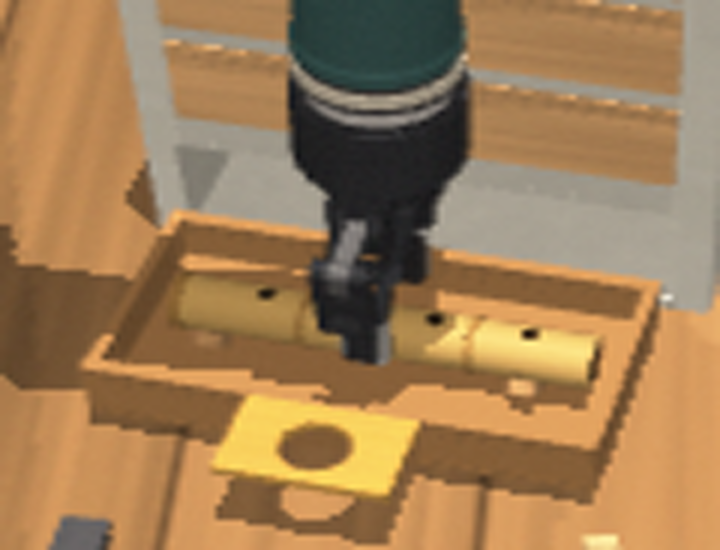

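View pics/w26.png

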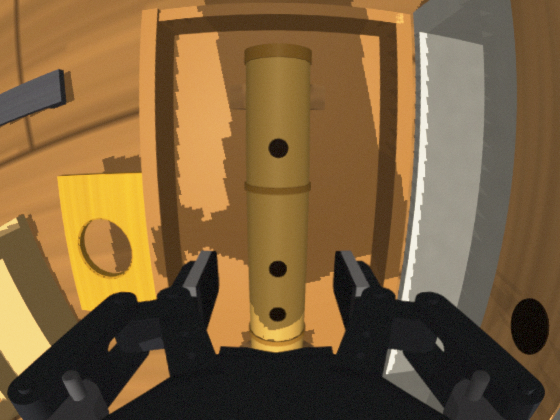

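Run:
```python
from fit2 import *
def zat(px,y):
    o,d=ray(cs['side'],px); t=(y-o[1])/d[1]; return o+t*d
for y in (170,165,175): print(zat((368/6+200,360/5+110),y))
w,p,R=pickle.load(open('w26.pkl','rb'))
# wrist finger tip: left tip inner (217,252)
o,d=rayw(w,(217,252)); 
for k in range(-10,50,10):
    print(k,projw(w,p+R@[0,-28,-k]),projw(w,p+R@[0,28,-k]),projw(w,p+R@[11,28,-k]),projw(w,p+R@[-11,28,-k]))
```

```text
[499.46 170.    44.06]
[500.19 165.    49.59]
[498.72 175.    38.54]
-10 [230.35 232.39] [319.75 232.5 ] [320.52 215.77] [318.93 248.62]
0 [228.17 238.24] [321.88 238.36] [322.75 220.92] [320.95 255.1 ]
10 [225.78 244.67] [324.2 244.8] [325.2 226.6] [323.15 262.19]
20 [223.16 251.77] [326.76 251.91] [327.9 232.9] [325.55 269.98]
30 [220.26 259.63] [329.58 259.79] [330.9  239.92] [328.19 278.57]
40 [217.07 268.38] [332.69 268.55] [334.24 247.78] [331.08 288.07]
```

Request:
{"op": "carry_out", "data": {"commands": [{"claw":0.35,"x":0,"y":0,"z":0.005,"yaw":0},{"claw":0.35,"x":0,"y":0,"z":0.004,"yaw":0},{"claw":0.35,"x":0,"y":0,"z":0.001,"yaw":0},{"claw":0.35,"x":0,"y":0,"z":0,"yaw":0},{"claw":1,"x":0,"y":0,"z":0,"yaw":0},{"claw":1,"x":0,"y":0,"z":0,"yaw":0},{"claw":1,"x":0,"y":0,"z":0,"yaw":0},{"claw":1,"x":0,"y":0,"z":0,"yaw":0},{"claw":1,"x":0,"y":0,"z":0,"yaw":0},{"claw":1,"x":0,"y":0,"z":0,"yaw":0}], "force": 60}}

```text
clock: 30.95
tcp_pos: [502.6, 198.9, 1.6]
tcp_rot: [[-0.98, 0.198, -0.033], [0.198, 0.98, 0.02], [0.036, 0.013, -0.999]]
ft_force: [0.8, 0.3, -0.0]
opening: 27.4
```

```bash
python3 snap.py 27 wrist,side;python3 plan.py; python3 -c "
import cv2
a=cv2.resize(cv2.imread('pics/s27.png')[110:220,200:320],None,fx=6,fy=5,interpolation=cv2.INTER_CUBIC);cv2.imwrite('pics/c27.png',a)"
```

```text
now 31.05 [502.55 198.94   1.55] head 78.56356433032656 27.65796463866092 [-0.09 -0.4  -1.2 ] tz [ -1.9    1.13 -57.26]
```

View pics/c27.png

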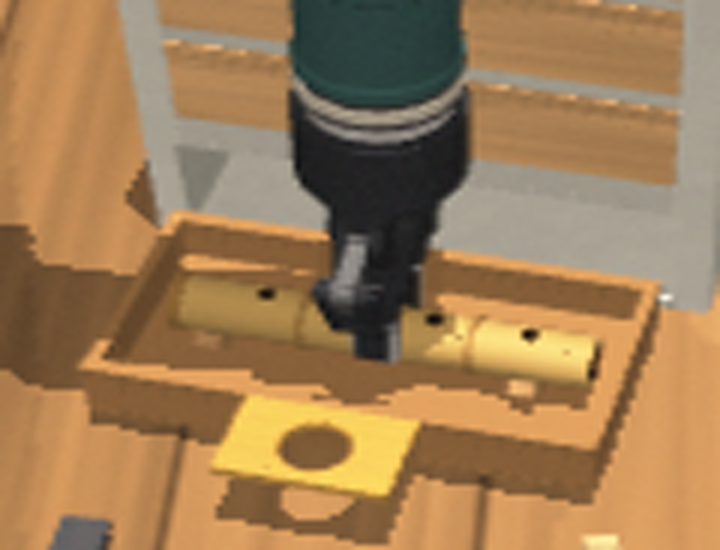

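Request:
{"op": "carry_out", "data": {"commands": [{"claw":1,"x":0,"y":0,"z":-0.006,"yaw":0},{"claw":1,"x":0,"y":0,"z":-0.012,"yaw":0},{"claw":1,"x":0,"y":0,"z":-0.018,"yaw":0},{"claw":1,"x":0,"y":0,"z":-0.022,"yaw":0},{"claw":1,"x":0,"y":0,"z":-0.022,"yaw":0},{"claw":1,"x":0,"y":0,"z":-0.022,"yaw":0},{"claw":1,"x":0,"y":-0.004,"z":-0.018,"yaw":0},{"claw":1,"x":0,"y":-0.006,"z":-0.012,"yaw":0},{"claw":1,"x":0,"y":-0.006,"z":-0.005,"yaw":0},{"claw":1,"x":0,"y":0,"z":0,"yaw":0}]}}

```text
clock: 31.88
tcp_pos: [502.2, 178.6, 150.2]
tcp_rot: [[-0.98, 0.198, -0.035], [0.197, 0.98, 0.019], [0.038, 0.012, -0.999]]
ft_force: [0.3, -0.7, -1.5]
opening: 27.3
```

```bash
python3 snap.py 28 wrist,side;python3 plan.py 1 "547 -20 150 98 24"
```

```text
now 31.9833 [501.65 179.84 148.77] head 78.64508821002585 27.45272092528807 [ 0.5   0.44 -2.49] tz [ -2.08   1.11 -57.25]
0 -0.0093 -0.0208 -0.0008 -0.43
1 -0.0085 -0.0211 -0.0007 -0.43
2 -0.0077 -0.0214 -0.0008 -0.43
3 -0.0069 -0.0217 -0.0007 -0.43
4 -0.0061 -0.0219 -0.0008 -0.43
5 -0.0052 -0.0222 -0.0007 -0.43
6 -0.0044 -0.0223 -0.0008 -0.43
7 -0.0036 -0.0225 -0.0007 -0.43
8 -0.0028 -0.0225 -0.0008 -0.43
9 end [547.04 -19.95 150.04] 97.98536442766341
```

View pics/w28.png

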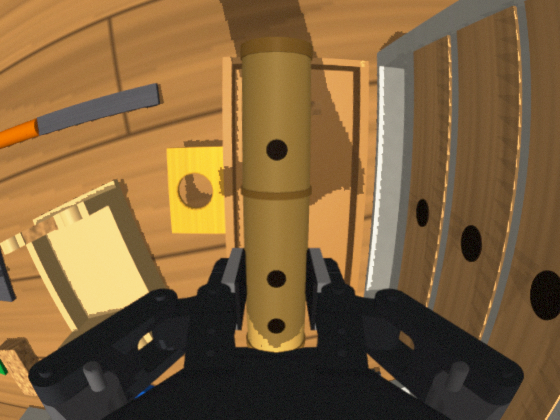

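View pics/s28.png

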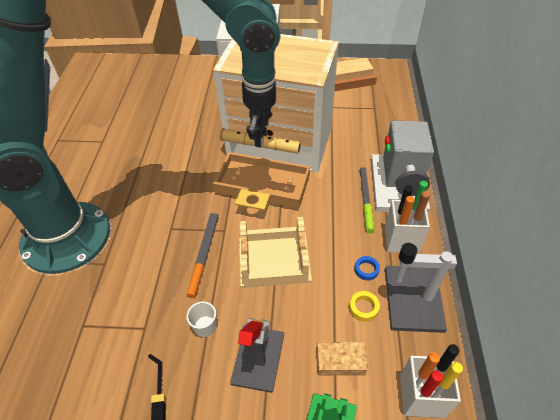

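```bash
python3 -c "
import cv2
a=cv2.resize(cv2.imread('pics/s28.png')[210:295,230:320],None,fx=7,fy=7,interpolation=cv2.INTER_CUBIC);cv2.imwrite('pics/c28.png',a)
a=cv2.resize(cv2.imread('pics/s28.png')[115:165,210:310],None,fx=7,fy=7,interpolation=cv2.INTER_CUBIC);cv2.imwrite('pics/c28b.png',a)"
```

```text
(no output)
```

View pics/c28.png

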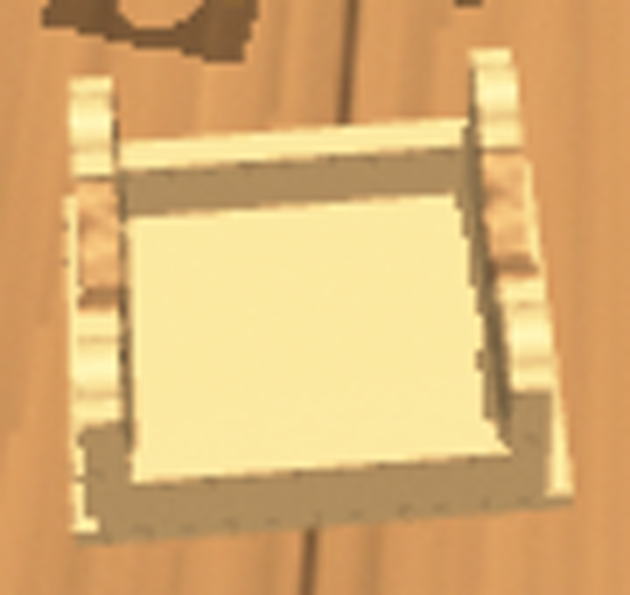

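View pics/c28b.png

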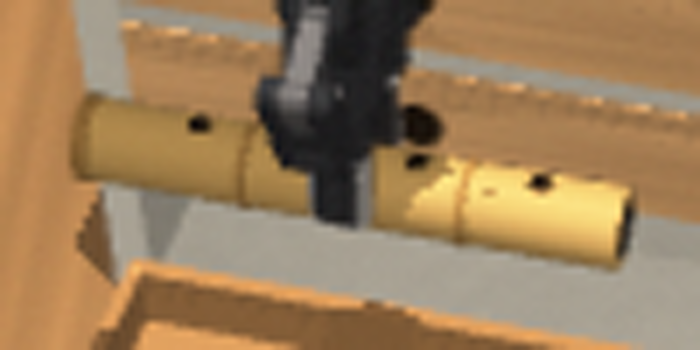

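Run:
```python
from fit2 import *
f=lambda x,y:((x+.5)/7+230-.5,(y+.5)/7+210-.5)
P=lambda x,y,z:onz(*ray(cs['side'],f(x,y)),z)
Q={k:P(*v,79) for k,v in dict(lf=(97,180),ln=(100,305),rf=(503,152),rn=(517,274)).items()}
for k in Q: print(k,Q[k])
l=(Q['lf']+Q['ln'])/2;r=(Q['rf']+Q['rn'])/2;d=r-l;print(l,r,(l+r)/2,np.linalg.norm(d),np.degrees(np.arctan2(d[1],d[0])),np.linalg.norm(Q['lf']-Q['ln']))
f2=lambda x,y:((x+.5)/7+210-.5,(y+.5)/7+115-.5)
# flute ends centre px: left (88,136) right (625,226); find along rays at depth with length 200 assume y plane line heading
o1,d1=ray(cs['side'],f2(85,137));o2,d2=ray(cs['side'],f2(622,229))
w,p,R=pickle.load(open('w28.pkl','rb'))
for z in (180,185,190,195): 
    a=onz(o1,d1,z);b=onz(o2,d2,z);print(z,a,b,np.linalg.norm(a-b),(a+b)/2)
print(p)
```

```text
lf [476.55 -34.35  79.  ]
ln [483.25 -84.82  79.  ]
rf [614.12 -16.23  79.  ]
rn [620.42 -66.13  79.  ]
[479.9  -59.58  79.  ] [617.27 -41.18  79.  ] [548.58 -50.38  79.  ] 138.6012057071621 7.631210118360057 50.9149318508747
180 [402.29 206.37 180.  ] [599.11 166.55 180.  ] 200.8104145168526 [500.7  186.46 180.  ]
185 [403.69 200.82 185.  ] [599.26 161.26 185.  ] 199.52735112139834 [501.48 181.04 185.  ]
190 [405.1  195.28 190.  ] [599.41 155.96 190.  ] 198.24428772594388 [502.25 175.62 190.  ]
195 [406.5  189.73 195.  ] [599.55 150.67 195.  ] 196.96122433048956 [503.03 170.2  195.  ]
[502.17 178.65 150.18]
```

```bash
python3 - <<'E'
import json
G=json.load(open('grasp0.json'));G['tip']=[1.5,0,-39.5];json.dump(G,open('grasp.json','w'))
E
python3 tip.py "547.2 -50.4 150 97.8 26"
```

```text
now 31.9833 [501.65 179.84 148.77] head 78.64508821002585 open 27.45272092528807 F [ 0.5   0.44 -2.49] tz [ -2.08   1.11 -57.25]
tip [501.62 179.36 188.29] grip [502.48 179.45 167.02] hook z [ 0.58 -0.1   0.81] lean 35.97275624475679
 x -0.0091 y -0.0216 z 0.0032 yaw -0.38
 x -0.0084 y -0.0219 z 0.0032 yaw -0.38
 x -0.0077 y -0.0222 z 0.0032 yaw -0.38
 x -0.0069 y -0.0225 z 0.0033 yaw -0.38
 x -0.0061 y -0.0226 z 0.0032 yaw -0.38
 x -0.0054 y -0.0228 z 0.0032 yaw -0.38
 x -0.0046 y -0.0230 z 0.0032 yaw -0.38
 x -0.0039 y -0.0232 z 0.0032 yaw -0.38
 x -0.0031 y -0.0233 z 0.0032 yaw -0.38
 x -0.0023 y -0.0233 z 0.0032 yaw -0.38
-- tcp [547.27 -49.41 110.53] tip [547.22 -50.38 150.04]
```

Request:
{"op": "carry_out", "data": {"commands": [{"claw":1,"x":-0.005,"y":-0.013,"z":0.002,"yaw":-0.25},{"claw":1,"x":-0.009,"y":-0.022,"z":0.003,"yaw":-0.4},{"claw":1,"x":-0.009,"y":-0.025,"z":0.003,"yaw":-0.45},{"claw":1,"x":-0.008,"y":-0.026,"z":0.003,"yaw":-0.45},{"claw":1,"x":-0.007,"y":-0.027,"z":0.003,"yaw":-0.45},{"claw":1,"x":-0.006,"y":-0.027,"z":0.003,"yaw":-0.45},{"claw":1,"x":-0.005,"y":-0.027,"z":0.003,"yaw":-0.45},{"claw":1,"x":-0.004,"y":-0.024,"z":0.003,"yaw":-0.4},{"claw":1,"x":-0.003,"y":-0.018,"z":0.003,"yaw":-0.25},{"claw":1,"x":-0.001,"y":-0.008,"z":0.001,"yaw":-0.1}]}}

```text
clock: 32.82
tcp_pos: [543.3, -38.6, 101.9]
tcp_rot: [[-0.987, -0.152, -0.058], [-0.153, 0.988, 0.022], [0.054, 0.03, -0.998]]
ft_force: [0.4, -0.2, -0.7]
opening: 27.8
```

```bash
python3 snap.py 29 wrist,side;python3 tip.py "547.2 -50.4 125 97.8 12"
```

```text
now 32.9167 [543.03 -37.4  102.23] head 98.66786099693134 open 27.885441642656826 F [-0.33 -0.6  -1.4 ] tz [ -3.32   1.27 -57.19]
tip [543.83 -38.5  141.74] grip [544.25 -37.78 120.47] hook z [0.59 0.1  0.8 ] lean 36.776296903762635
 x -0.0012 y -0.0064 z 0.0081 yaw 0.09
 x -0.0013 y -0.0064 z 0.0081 yaw 0.09
-- tcp [546.44 -49.32  85.54] tip [547.24 -50.4  125.05]
```

View pics/w29.png

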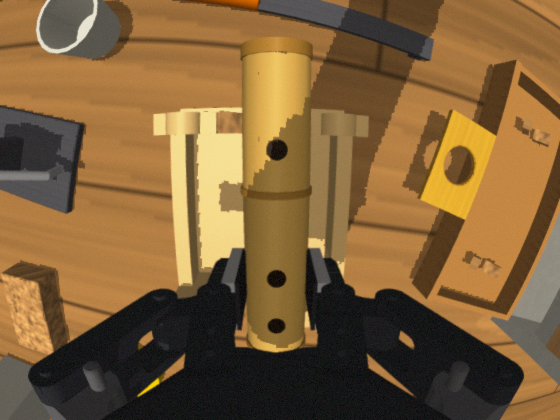

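View pics/s29.png

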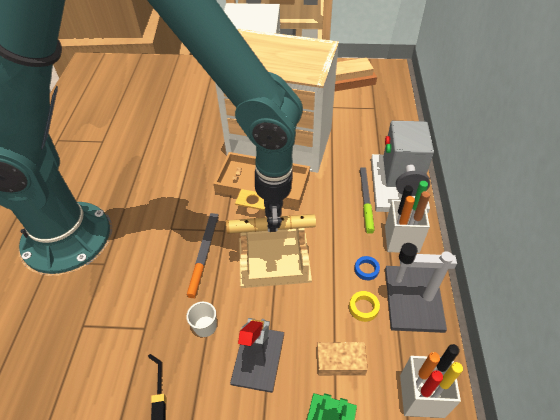

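Request:
{"op": "carry_out", "data": {"commands": [{"claw":1,"x":-0.001,"y":-0.006,"z":0.003,"yaw":0.08},{"claw":1,"x":-0.001,"y":-0.005,"z":0.003,"yaw":0.06},{"claw":1,"x":0,"y":0,"z":0,"yaw":0},{"claw":1,"x":0,"y":0,"z":0,"yaw":0},{"claw":1,"x":0,"y":0,"z":0,"yaw":0},{"claw":1,"x":0,"y":0,"z":0.007,"yaw":0},{"claw":1,"x":0,"y":0,"z":0.008,"yaw":0},{"claw":1,"x":0,"y":0,"z":0.004,"yaw":0},{"claw":1,"x":0,"y":0,"z":0,"yaw":0},{"claw":1,"x":0,"y":0,"z":0,"yaw":0}]}}

```text
clock: 33.75
tcp_pos: [543.8, -37.2, 73.4]
tcp_rot: [[-0.987, -0.149, -0.061], [-0.151, 0.988, 0.027], [0.057, 0.036, -0.998]]
ft_force: [0.3, 0.1, -1.0]
opening: 27.7
```

```bash
python3 snap.py 30 wrist,side;python3 tip.py "547.2 -50.4 100 97.8 12"; python3 -c "
import cv2
a=cv2.resize(cv2.imread('pics/s30.png')[200:300,220:330],None,fx=7,fy=6,interpolation=cv2.INTER_CUBIC);cv2.imwrite('pics/c30.png',a)"
```

```text
now 33.85 [543.93 -37.43  73.71] head 98.55600675477429 open 27.644367451761447 F [ 0.09 -0.16 -1.03] tz [ -3.5    1.55 -57.17]
tip [544.86 -38.72 113.21] grip [545.21 -37.89  91.94] hook z [0.59 0.09 0.8 ] lean 36.9151212057792
 x -0.0006 y -0.0062 z 0.0064 yaw 0.08
 x -0.0007 y -0.0062 z 0.0063 yaw 0.08
-- tcp [546.24 -49.15  60.52] tip [547.17 -50.42 100.02]
```

View pics/w30.png

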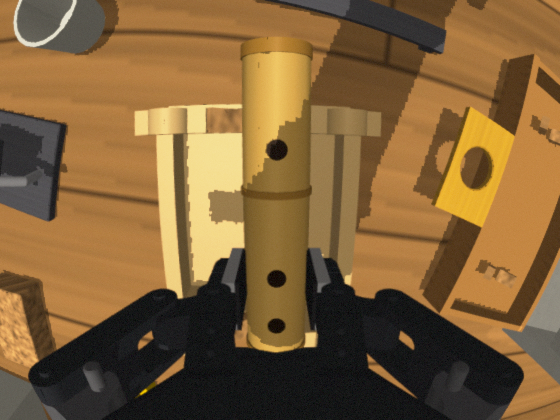

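View pics/c30.png

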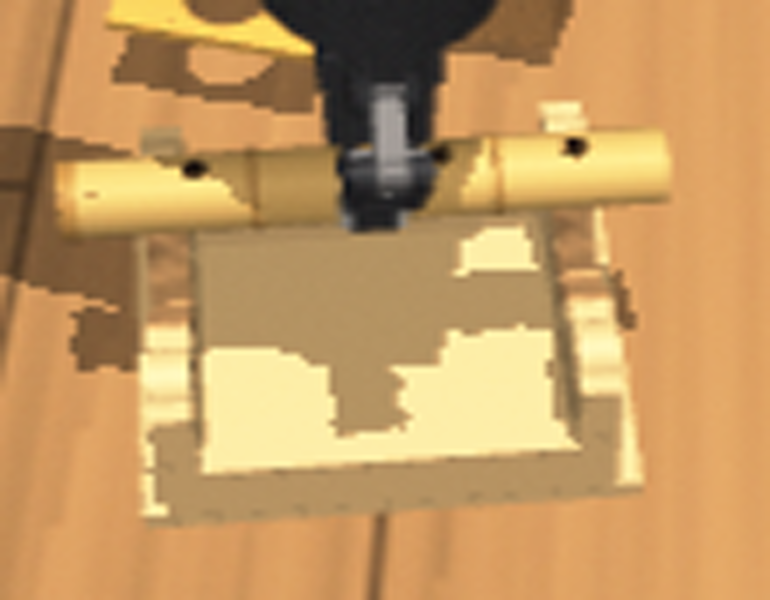

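Request:
{"op": "carry_out", "data": {"commands": [{"claw":1,"x":-0.0006,"y":-0.0055,"z":0,"yaw":0.08},{"claw":1,"x":-0.0006,"y":-0.0045,"z":0,"yaw":0.06},{"claw":1,"x":0,"y":0,"z":0,"yaw":0},{"claw":1,"x":0,"y":0,"z":0,"yaw":0},{"claw":1,"x":0,"y":0,"z":0,"yaw":0},{"claw":1,"x":0,"y":0,"z":0,"yaw":0},{"claw":1,"x":0,"y":0,"z":0.004,"yaw":0},{"claw":1,"x":0,"y":0,"z":0.004,"yaw":0},{"claw":1,"x":0,"y":0,"z":0,"yaw":0},{"claw":1,"x":0,"y":0,"z":0,"yaw":0}]}}

```text
clock: 34.68
tcp_pos: [547.4, -49.0, 65.4]
tcp_rot: [[-0.989, -0.134, -0.058], [-0.136, 0.99, 0.027], [0.054, 0.034, -0.998]]
ft_force: [0.4, 0.1, -1.8]
opening: 27.7
```

```bash
python3 snap.py 31 wrist,side;python3 tip.py "547.2 -50.4 85 97.8 12"; python3 -c "
import cv2
a=cv2.resize(cv2.imread('pics/s31.png')[200:300,220:330],None,fx=7,fy=6,interpolation=cv2.INTER_CUBIC);cv2.imwrite('pics/c31.png',a)"
```

```text
now 34.7833 [547.43 -48.95  65.56] head 97.70243145624013 open 27.225286352367526 F [ 0.36  0.29 -1.94] tz [ -3.34   1.53 -57.18]
tip [548.25 -50.2  105.06] grip [548.67 -49.41  83.79] hook z [0.59 0.08 0.8 ] lean 36.79746458256066
 x -0.0000 y -0.0004 z 0.0100 yaw -0.01
 x -0.0000 y -0.0003 z 0.0101 yaw -0.01
-- tcp [546.35 -49.11  45.48] tip [547.17 -50.37  84.98]
```

View pics/w31.png

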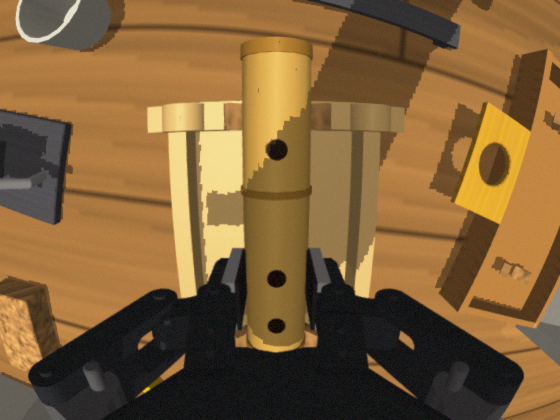

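View pics/c31.png

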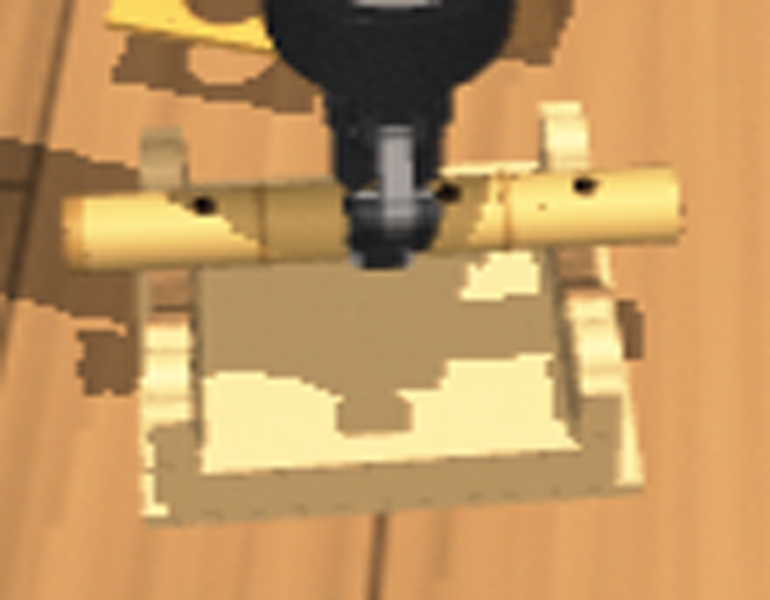

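Request:
{"op": "carry_out", "data": {"commands": [{"claw":1,"x":0,"y":0,"z":0.006,"yaw":0},{"claw":1,"x":0,"y":0,"z":0.007,"yaw":0},{"claw":1,"x":0,"y":0,"z":0.005,"yaw":0},{"claw":1,"x":0,"y":0,"z":0,"yaw":0},{"claw":1,"x":0,"y":0,"z":0,"yaw":0},{"claw":1,"x":0,"y":0,"z":0.002,"yaw":0},{"claw":1,"x":0,"y":0,"z":0.001,"yaw":0},{"claw":1,"x":0,"y":0,"z":0.001,"yaw":0},{"claw":1,"x":0,"y":0,"z":0,"yaw":0},{"claw":1,"x":0,"y":0,"z":0,"yaw":0}]}}

```text
clock: 35.62
tcp_pos: [546.1, -48.2, 40.9]
tcp_rot: [[-0.989, -0.134, -0.058], [-0.136, 0.99, 0.027], [0.054, 0.034, -0.998]]
ft_force: [1.1, -0.4, -1.4]
opening: 27.7
```

```bash
python3 snap.py 32 wrist,side;python3 tip.py "547.2 -50.4 75 97.8 12"; python3 -c "
import cv2
a=cv2.resize(cv2.imread('pics/s32.png')[200:300,220:330],None,fx=7,fy=6,interpolation=cv2.INTER_CUBIC);cv2.imwrite('pics/c32.png',a)"
```

```text
now 35.7167 [546.14 -48.19  41.01] head 97.71724995591127 open 27.36082478630567 F [-0.24  0.89 -1.43] tz [ -3.35   1.52 -57.18]
tip [546.96 -49.44  80.51] grip [547.38 -48.65  59.24] hook z [0.59 0.08 0.8 ] lean 36.80361081539291
 x -0.0004 y -0.0012 z 0.0055 yaw -0.02
-- tcp [546.37 -49.17  35.46] tip [547.2  -50.43  74.96]
```

View pics/c32.png

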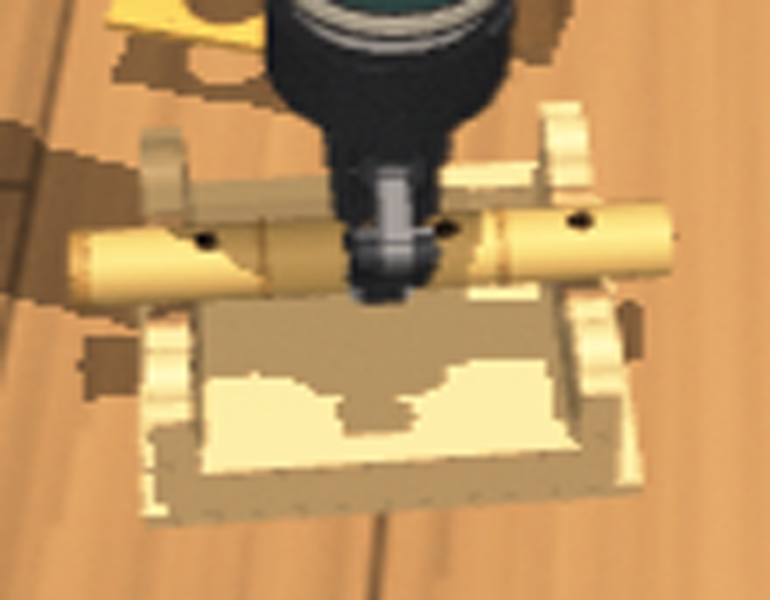

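Request:
{"op": "carry_out", "data": {"commands": [{"claw":1,"x":0,"y":-0.0008,"z":0.001,"yaw":0},{"claw":1,"x":0,"y":0,"z":0.001,"yaw":0},{"claw":1,"x":0,"y":0,"z":0.001,"yaw":0},{"claw":1,"x":0,"y":0,"z":0.001,"yaw":0},{"claw":1,"x":0,"y":0,"z":0,"yaw":0},{"claw":1,"x":0,"y":0,"z":0,"yaw":0},{"claw":1,"x":0,"y":0,"z":0,"yaw":0},{"claw":1,"x":0,"y":0,"z":0,"yaw":0},{"claw":1,"x":0,"y":0,"z":0,"yaw":0},{"claw":1,"x":0,"y":0,"z":0,"yaw":0}]}}

```text
clock: 36.55
tcp_pos: [546.7, -48.5, 37.3]
tcp_rot: [[-0.989, -0.135, -0.057], [-0.137, 0.99, 0.027], [0.053, 0.034, -0.998]]
ft_force: [-0.5, 0.5, -1.8]
opening: 27.6
```

```bash
python3 snap.py 33 wrist,side;python3 tip.py "547.2 -50.4 75 97.8 12"; python3 -c "
import cv2,numpy as np
from h import *
print(observe()['wrist_torque'])
a=cv2.resize(cv2.imread('pics/s33.png')[200:300,220:330],None,fx=7,fy=6,interpolation=cv2.INTER_CUBIC);cv2.imwrite('pics/c33.png',a)"
```

```text
now 36.65 [546.66 -48.56  37.26] head 97.75391628071797 open 27.759892985413025 F [-0.35 -0.3  -0.23] tz [ -3.27   1.54 -57.19]
tip [547.43 -49.83  76.76] grip [547.87 -49.03  55.5 ] hook z [0.59 0.08 0.8 ] lean 36.71746719215941
 x 0.0002 y -0.0006 z 0.0018 yaw -0.01
-- tcp [546.44 -49.14  35.46] tip [547.21 -50.41  74.96]
[-0.03 -0.05 -0.04]
```

View pics/c33.png

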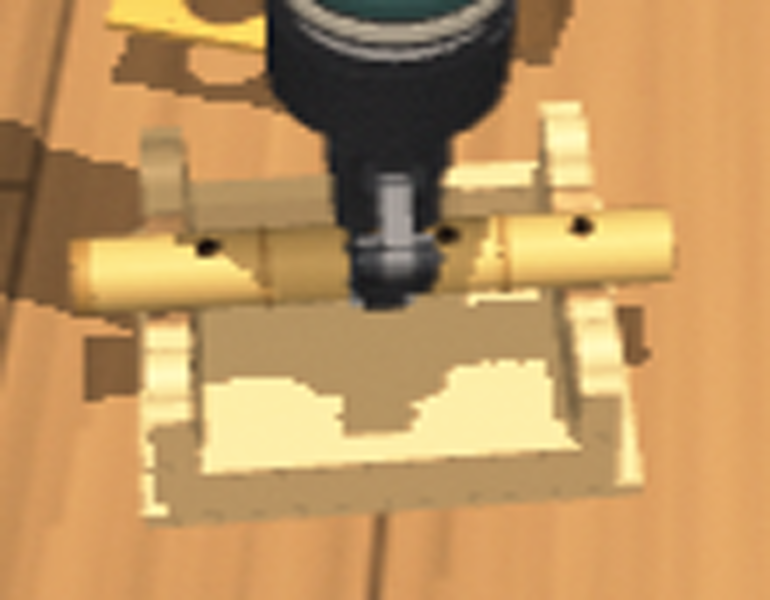

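View pics/w33.png

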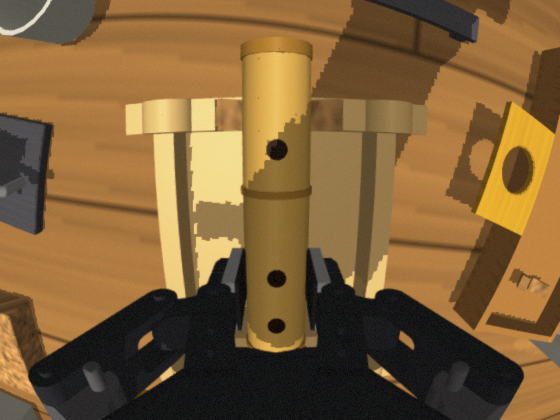

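Request:
{"op": "carry_out", "data": {"commands": [{"claw":1,"x":0,"y":-0.0003,"z":0.001,"yaw":0},{"claw":1,"x":0,"y":0,"z":0.001,"yaw":0},{"claw":1,"x":0,"y":0,"z":0.0005,"yaw":0},{"claw":1,"x":0,"y":0,"z":0,"yaw":0},{"claw":1,"x":0,"y":0,"z":0,"yaw":0},{"claw":1,"x":0,"y":0,"z":0,"yaw":0},{"claw":1,"x":0,"y":0,"z":0,"yaw":0},{"claw":1,"x":0,"y":0,"z":0,"yaw":0},{"claw":1,"x":0,"y":0,"z":0,"yaw":0},{"claw":1,"x":0,"y":0,"z":0,"yaw":0}]}}

```text
clock: 37.48
tcp_pos: [546.7, -47.8, 35.4]
tcp_rot: [[-0.989, -0.136, -0.057], [-0.138, 0.99, 0.028], [0.052, 0.036, -0.998]]
ft_force: [-0.7, 0.9, 1.5]
opening: 27.6
```

```bash
python3 tip.py "547.2 -50.4 75 97.8 12"; python3 -c "
from h import *
for i in range(4):
    o=observe();print(o['ft_force'],o['wrist_torque']);capture('top')"
```

```text
now 37.4833 [546.75 -47.75  35.38] head 97.82456969663005 open 27.55253581043528 F [-0.67  0.89  1.48] tz [ -3.24   1.61 -57.19]
tip [547.5  -49.07  74.88] grip [547.95 -48.25  53.62] hook z [0.59 0.08 0.8 ] lean 36.68294069729851
 x 0.0005 y -0.0013 z -0.0001 yaw 0.00
-- tcp [546.44 -49.11  35.46] tip [547.19 -50.43  74.96]
[-0.67  0.89  1.48] [ 0.2  -0.03  0.05]
[-0.39  0.35  1.3 ] [ 0.13 -0.1   0.03]
[-0.6   0.13  0.83] [0.15 0.02 0.03]
[-1.41  0.76  1.7 ] [ 0.15 -0.08  0.06]
```

Request:
{"op": "carry_out", "data": {"commands": [{"claw":0.62,"x":0,"y":0,"z":0,"yaw":0},{"claw":0.57,"x":0,"y":0,"z":0,"yaw":0},{"claw":0.5,"x":0,"y":0,"z":0,"yaw":0},{"claw":0.42,"x":0,"y":0,"z":0,"yaw":0},{"claw":0.35,"x":0,"y":0,"z":0,"yaw":0},{"claw":0.35,"x":0,"y":0,"z":0,"yaw":0},{"claw":0.35,"x":0,"y":0,"z":0,"yaw":0},{"claw":0.35,"x":0,"y":0,"z":0,"yaw":0},{"claw":0.35,"x":0,"y":0,"z":0,"yaw":0},{"claw":0.35,"x":0,"y":0,"z":0,"yaw":0}]}}

```text
clock: 38.52
tcp_pos: [547.4, -49.4, 35.1]
tcp_rot: [[-0.989, -0.134, -0.055], [-0.136, 0.99, 0.027], [0.051, 0.034, -0.998]]
ft_force: [-0.3, -0.4, -0.6]
opening: 55.8
```

```bash
python3 snap.py 34 wrist,side;python3 plan.py; python3 -c "
import cv2
a=cv2.resize(cv2.imread('pics/s34.png')[200:300,220:330],None,fx=7,fy=6,interpolation=cv2.INTER_CUBIC);cv2.imwrite('pics/c34.png',a)"
```

```text
now 38.6167 [547.47 -49.38  35.09] head 97.71335509142358 55.330694202490264 [ 0.83 -0.44 -0.22] tz [ -3.17   1.52 -57.19]
```

View pics/c34.png

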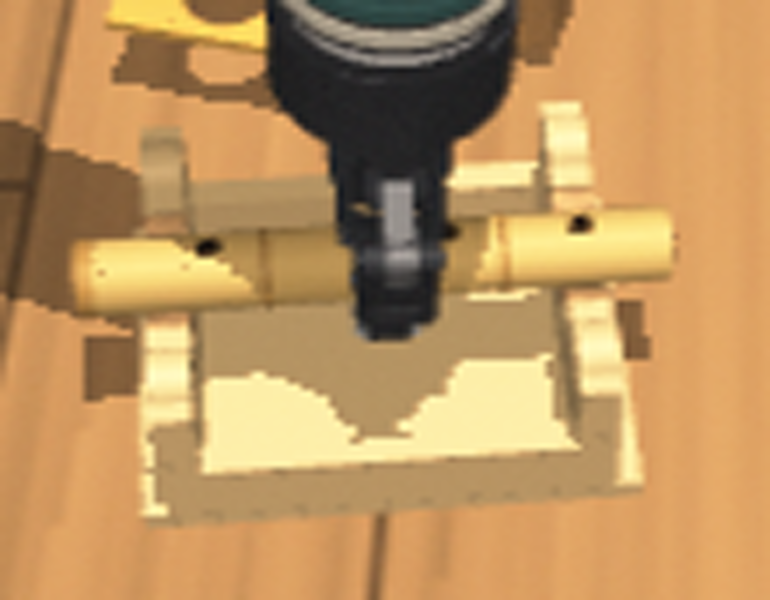

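View pics/w34.png

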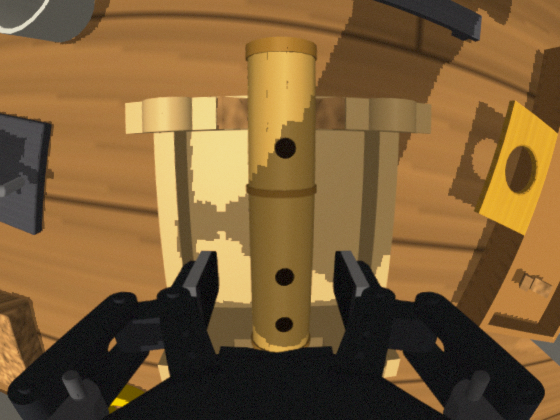

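Flute is seated (centre col ≈282; wall 126–430). Fingers are clear on both sides; rise straight up.

Request:
{"op": "carry_out", "data": {"commands": [{"claw":0.3,"x":0,"y":0.003,"z":-0.004,"yaw":0},{"claw":0.3,"x":0,"y":0,"z":-0.01,"yaw":0},{"claw":0.3,"x":0,"y":0,"z":-0.015,"yaw":0},{"claw":0.3,"x":0,"y":0,"z":-0.02,"yaw":0},{"claw":0.3,"x":0,"y":0,"z":-0.025,"yaw":0},{"claw":0.3,"x":0,"y":0,"z":-0.03,"yaw":0},{"claw":0.3,"x":0,"y":0,"z":-0.03,"yaw":0},{"claw":0.3,"x":0,"y":0,"z":-0.03,"yaw":0},{"claw":0.3,"x":0,"y":0,"z":-0.02,"yaw":0},{"claw":0.3,"x":0,"y":0,"z":-0.01,"yaw":0}]}}

```text
clock: 39.45
tcp_pos: [555.1, -50.5, 241.3]
tcp_rot: [[-0.989, -0.135, -0.061], [-0.137, 0.99, 0.027], [0.057, 0.035, -0.998]]
ft_force: [-0.2, -0.4, -0.6]
opening: 60.3
```

Request:
{"op": "carry_out", "data": {"commands": [{"claw":0.3,"x":0.015,"y":0.01,"z":-0.005,"yaw":0},{"claw":0.3,"x":0.015,"y":0.02,"z":-0.005,"yaw":0},{"claw":0.3,"x":0.01,"y":0.025,"z":-0.005,"yaw":0},{"claw":0.3,"x":0,"y":0.025,"z":-0.005,"yaw":0},{"claw":0.3,"x":0,"y":0.025,"z":0,"yaw":0},{"claw":0.3,"x":0,"y":0.02,"z":0,"yaw":0},{"claw":0.3,"x":0,"y":0.01,"z":0,"yaw":0},{"claw":0.3,"x":0,"y":0,"z":0,"yaw":0},{"claw":0.3,"x":0,"y":0,"z":0,"yaw":0},{"claw":0.3,"x":0,"y":0,"z":0,"yaw":0}]}}

```text
clock: 40.28
tcp_pos: [498.6, 78.0, 282.5]
tcp_rot: [[-0.991, -0.13, -0.041], [-0.131, 0.991, 0.027], [0.037, 0.032, -0.999]]
ft_force: [-0.7, -0.1, -0.0]
opening: 59.6
```

```bash
python3 snap.py 35 side,top,wrist; python3 plan.py
```

```text
now 40.4333 [498.7   77.26 282.17] head 97.36264007731538 60.02405559613475 [ 0.42  0.59 -0.05] tz [ -2.38   1.54 -57.23]
```

View pics/s35.png

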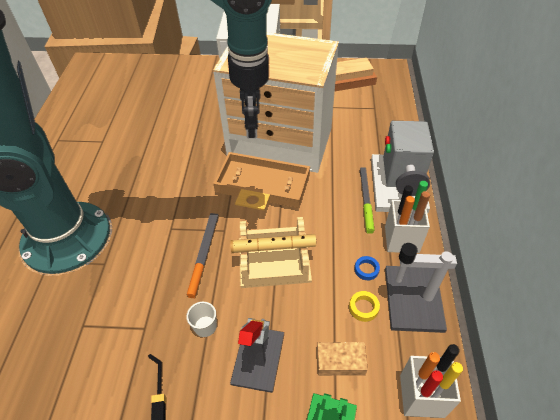

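View pics/t35.png

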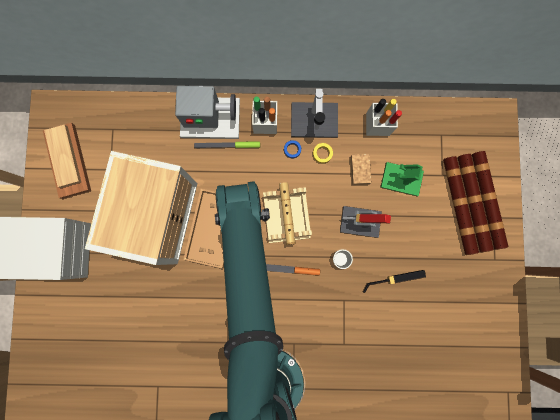

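Run:
```python
import cv2,numpy as np
a=cv2.imread('pics/t0.png' if False else 'pics/top0.png');b=cv2.imread('pics/t35.png');s0=cv2.imread('pics/side0.png');s=cv2.imread('pics/s35.png')
k=lambda im,x0,y0,x1,y1,f:cv2.resize(im[y0:y1,x0:x1],None,fx=f,fy=f,interpolation=cv2.INTER_CUBIC)
top=np.hstack([k(a,330,195,400,245,5),k(b,330,195,400,245,5)])
bot=np.hstack([k(s0,220,300,290,350,5),k(s,220,300,290,350,5)])
cv2.imwrite('pics/fin.png',np.vstack([top,bot]))
cv2.imwrite('pics/fin2.png',k(s,225,205,325,290,7))
```

```text
(no output)
```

View pics/fin.png

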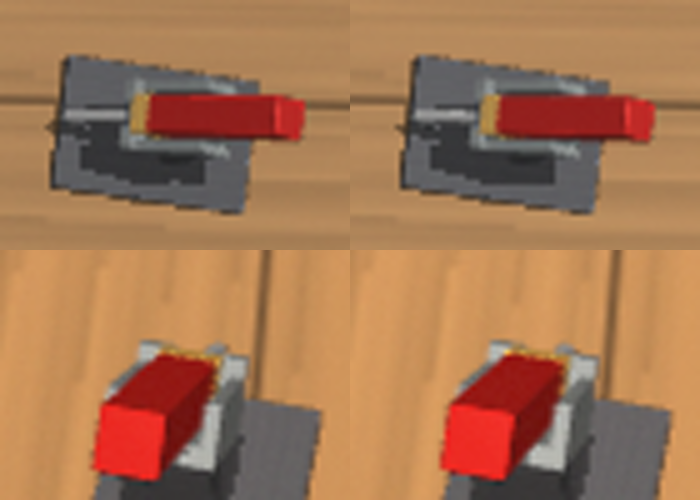

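View pics/fin2.png

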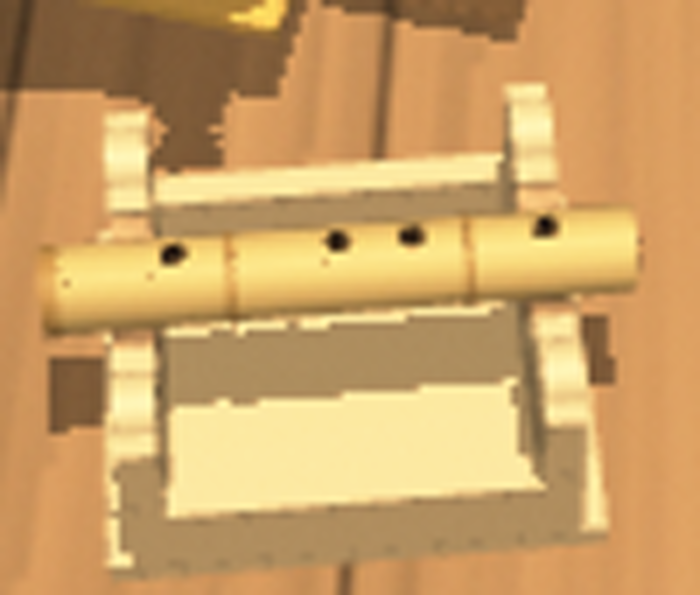

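The hook sits in its rack as in the first pictures, within about a pixel. The flute lies in both notches, the tray is out, and the robot touches nothing.

```bash
python3 -c "
from rig import *
print(job_done())"
```

```text
the job is handed in; nothing more can be done
None
```

The job is handed in at about 40.5 s of the allowed 62 s. The hook drew the tray out about 150 mm, the hook is back in its grey rack, and the flute lies along both cork notches of the cradle.

**Last checks**
- The side and top pictures taken just before hand-in show the hook matching its starting pictures to about a pixel.
- The flute looks level and centred. As it was set down, contact force stayed at about 3 N or less.
- The tray was still out. By eye, the bystanders I could see were where they started, though I did not measure them.
- The gripper hung free of everything.

**What went wrong and was mended**
- **First pull:** the hook slipped out of the finger hole after about 23 mm, because the handle turned slightly in the grip. I put the tip in deeper, pulled more slowly and raised the grip to 120 N. The second pull held.
- **First flute grasp:** the fingers shut just above the flute. In the pictures the fingertips sat roughly 25–30 mm above the reported TCP. I lowered further and gripped it without disturbing the tray.

**What disagreed:** the tool drifted up to about 3.5 degrees off vertical during fast moves, and moves often overshot. I corrected for both from the pictures and the pose readings. Position estimates from the different cameras differed by 2–4 mm.

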